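# Lock the tilting drilling table and hold the blank flush on it

## Task

The small offcut is to be drilled at the angle the tilting drilling table has been set to. First lock the table: take the T-handled square key out of the drill-bit stand, put it fully into the square socket of the table's cam lock, turn it clockwise (seen from above) as far as it goes and leave it in there. Then pick up the small oblong wooden offcut lying at the front left of the bench, lay its broad underside flat on the middle of the sloping table, square to the table's edges, without shifting the table's angle or disturbing the things around, and finish while still holding it there, gripped and pressed flush with a light steady push: do not let go.

Things in the scene. Friction and masses are not known exactly. Their poses are not given: they have to be found in the camera images.
- drill_table: Tilting drilling table, fixed. Grey base 170 (x) x 190 (y, -110 to +80) x 12 mm; origin at bench level, x along the rise of the slope (away from the robot at yaw 0), z up. Hinge along y at x = -65, z = 45 mm. Table plate (plywood on aluminium) 118 mm up the slope x 108 mm wide, its top edge up to 130 mm high. The cam lock stands at x = 43, y = -86.5 mm, its top 83 mm high.
- tilt (a joint): Tilt of the table. Its slope against the horizontal is 0.45 rad + this value (0.33 to 0.60 rad at the start, it differs each time). Unlocked, the hinge is held by light friction only: a push of about 3 N square on the middle of the face swings it down. Locked, it stands a push of 20 N there.
- table_face (a point): Centre of the table's plywood upper face. x points up the slope, y along the hinge (to the left when looking up the slope), z out of the face at right angles to it. The face reaches 59 mm from here along x and 54 mm along y either way; it is flat, with no rim or ledge.
- table_top_edge (a point): Middle of the table face's upper edge (same axes as table_face, 57 mm up the slope from it).
- lock_cam (a joint): Turn of the cam lock, rad, growing clockwise seen from above. 0 to 0.25 at the start (loose), stop at 1.40. From about 0.8 the cam's lobe begins to press on the table's steel quadrant and resists a little (under 0.3 N m); from 1.1 the table is locked. It stays where it is left.
- cam_socket (a point): Mouth of the square socket in the top of the round cam head (33 mm across), on the cam's upright axis, 83 mm over the bench. The socket is 10.5 mm square with a small chamfer and 22 mm deep; this point turns with the cam and its x and y axes are square to the socket's sides, z up.
- lock_key: Steel T-handled key, standing upright in the bit stand, 120 g. Origin at its tip, z up the shank. Shank 9 mm square (7 mm on the last 6 mm), sides square to x and y: it fits the socket in any of four quarter turns. Handle: flat-sided bar centred 105 mm above the tip, 52 mm along y, 14 mm along x, 16 mm high; grip it from above across its 14 mm.
- bit_stand: Fixed wooden drill-bit stand, 58 mm (x) x 150 mm (y) x 42 mm high, origin at the centre of its underside. Short drill bits stick up to 30 mm out of it. The key stands 35 mm deep in an 11.5 mm square hole at y = +45 mm.
- blank_foot (a point): Centre of the underside of the offcut (the workpiece), a loose oblong wooden block 36 mm (x) x 81 mm (y) x 26 mm (z up) lying flat on the bench, 30 to 60 g. The axes are along its edges. Grip it across its 36 mm. Its broad 36 x 81 mm underside goes flat on the table.
- blank: The same offcut: same point as blank_foot, but the block's edges are turned by -0.50 rad about z from this body's axes; use point blank_foot for directions.
- calliper: Spring calliper lying on the bench in front of the table, 115 x 75 x 11 mm. Leave it alone.
- finial: Turned wooden foot standing upright behind the table, 38 mm across, 81 mm high, origin at the centre of its underside. Leave it alone.
- glue_bottle: Glue bottle standing behind the table to the left, 58 mm across, 161 mm high, origin at the centre of its underside. Leave it alone.
Not all that is in view belongs to the job. Of the things like the blank, leave any that is turquoise; of the rest the smaller one is meant.

How it is judged:
By the outcome, as a careful person would: the job done as asked, in the order asked, and still so for the second after the job is handed in, while the arm keeps its last pose, push and grip.
It also fails if it takes over 64 s, if anything falls off the work surface, if the arm or the gripper's body presses on something with over 40 N, if the wrist force passes 120 N, or if a joint passes its speed limit or range.

## Robot

A 7-joint arm with a two-finger parallel gripper is mounted at the origin on a cart in front of the work surface, level with it; the furniture and walls round the work are solid. World frame = base frame: x ahead of the robot, y to its left, z up, the work surface at z = 0. Lengths are in m, angles in rad, forces in N, time in s.
With the tool pointing down it reaches from about 0.425 to 0.95 m from the base axis. Payload 4.7 kg.
Tool frame: the origin (TCP) lies midway between the tips of the shut fingers; the grasp point (between the pads) lies 19 mm behind it; z points along the fingers, x is the direction in which the jaws open and shut, and the axes are right-handed (so a half turn about z gives the same grasp; the last joint's range is limited). The gripper opens to 85 mm and grips with 20 to 120 N. Pads are 22 mm wide; open, the fingers measure 114 mm over their backs; the gripper's body (76 mm by 85 mm) begins 54 mm behind the grasp point. The pads swing forward as they close: fully open they stand 13 mm farther back than shut.
Start: joints at [-1.17, 0.469, -0.049, 1.532, 0.024, 1.141, -0.082], TCP at [0.281, 0.614, 0.231] pointing down, gripper open.
Joint ranges: [-2.59, 2.59], [-0.33, 1.99], [-1.39, 1.29], [0.1, 2.45], [-1.04, 4.18], [0.21, 1.99], [-2.66, 2.66]. Speed limits (rad/s): [2.57, 2.57, 3.14, 3.14, 3.14, 3.14, 3.14].

## Interface

Orientations are given as a rotation vector (axis times angle).
In Python, from cell import * gives the robot as it stands.
- The arm moves only by the shell command python3 -m creep 'ROWS' [OPENING] [FORCE]. ROWS is JSON, a list of rows, each a list of 2 entries, a list of its own where there are three numbers: the shift along the tool's x, y, z in mm, then the turn about the tool's z in degrees. In form: [[[dx, dy, dz], yaw], ...]. A call has 1 to 5 rows; each row shifts and turns the commanded pose from where the row before left it, along the tool's axes as they then stand; what a row does not reach is not made up. A row lasts 1/12 s, in which the tool goes at most 41.7 mm and 7.16 degrees, less where a joint would pass 70% of its speed; a pose out of reach is approached as far as the arm can. A call with a gripper value outside its range is refused whole. OPENING is the finger opening in mm, from 0 to 85.4, set as the call begins (- or left out, the last holds). The fingers move at their own pace and stop on an object; FORCE is the grip in N (left out, the last holds). Time passes only in rows, so rows that do not move let the fingers close. It gives the time, the measured TCP pose, the force and the opening at its end, in the units of the state.
- observe(): the state, without advancing time (a new reading comes with each control period).
- snapshot(name): name is "scene" or "top" or "wrist"; returns the picture (420x560x3 uint8, red, green, blue); there is no depth.
- camera_info(name): a dict with "fov_y" (degrees; the focal length in pixels is half the picture's height over the tangent of half this angle, whatever the lens; pixels are square), "cx", "cy" (the principal point, pixels), "R" (3x3) and "t" (3): a world point X has camera coordinates R X + t; the wrist camera has in their place "hand_eye" (4x4, takes a point from camera to tool coordinates, whose origin is the TCP and whose axes are the tool frame's). Camera axes: x right, y down, z forward; pixel columns grow to the right and rows downward; lengths in m; the calibration is good to about 2 mm. A picture is of the moment at which its call begins: read the wrist's pose just before it. camera_info takes no time and is no camera call.
- finish_job(): hands the job in, once; it reports no verdict.
The state is a dict: "t": time; "qpos": joint angles; "qvel": joint speeds; "effort": joint torques, N m; "tool_pos": TCP position; "tcp_rot": TCP orientation; "ft_force": force on the tool from outside, world axes, zero at the start; "wrist_torque": the same for the moment, N m; "finger_gap": opening from 0.0 (shut) to 1.0 (fully open).
Only numpy, scipy, OpenCV 4.12 (cv2) and the standard library are available. Lean on these libraries where they do the work, as an engineer would, in place of code of your own. Each camera call takes 0.05 s, during which the arm holds its last target.

## Working session

There is one attempt and no reset: what is moved stays moved. The work goes in short steps, Python scripts to look and compute and a shell command to move; the robot and the scene stay as the last step left them, time stands still between calls to the robot, and variables do not carry over. Pictures are saved under pics/ and viewed, and the job is handed in when it is done.

```bash
ls; mkdir -p pics
python3 - <<'E'
from cell import *
import cv2,numpy as np
s=observe();print(s)
for n in("scene","top","wrist"):
    cv2.imwrite(f"pics/{n}0.png",snapshot(n)[:,:,::-1]);print(n,camera_info(n))
E
```

```text
pics
{'t': 0.0, 'qpos': array([-1.16991354,  0.46944713, -0.04859582,  1.53369489,  0.02406089,
        1.14098169, -0.08228075]), 'qvel': array([ 0.00145318,  0.00162859,  0.00080752, -0.00060767,  0.00051591,
       -0.00063766,  0.00164449]), 'effort': array([ 8.00822745e-04, -5.10297060e+01, -4.64135699e-02, -2.37714618e+01,
        1.06280026e-02,  7.30790329e-03,  1.23497918e-05]), 'tool_pos': array([0.28099191, 0.61309373, 0.23025716]), 'tcp_rot': array([ 2.64310973e+00,  1.69610653e+00, -2.54338910e-03]), 'ft_force': array([-0.73970249,  0.5934397 , -0.36036561]), 'wrist_torque': array([-0.01431098, -0.02425785, -0.02910033]), 'finger_gap': 0.9997938012347625}
scene {'fov_y': 50.13261973482567, 'cx': 275.6231251929561, 'cy': 216.4092647864738, 'R': array([[ 0.91109262, -0.41180154,  0.01815844],
       [-0.2426215 , -0.57136059, -0.78401651],
       [ 0.33323422,  0.70990603, -0.62047432]]), 't': array([-0.50617483,  0.21848084,  1.02773338])}
top {'fov_y': 44.59974845214249, 'cx': 283.2675671630752, 'cy': 208.7297671785967, 'R': array([[-1.94443929e-02, -9.99803186e-01, -3.93771921e-03],
       [-9.77945718e-01,  1.98381759e-02, -2.07914931e-01],
       [ 2.07952128e-01, -1.91903973e-04, -9.78138986e-01]]), 't': array([0.02963473, 0.57412792, 1.48246789])}
wrist {'fov_y': 60.565130330279935, 'cx': 283.56973357873414, 'cy': 207.53224282108036, 'hand_eye': array([[ 9.99999663e-01, -5.84084109e-04,  5.77584806e-04,
         6.29005300e-04],
       [ 4.04117497e-04,  9.61976128e-01,  2.73133239e-01,
        -6.94141176e-02],
       [-7.15155580e-04, -2.73132914e-01,  9.61976039e-01,
        -1.43089717e-01],
       [ 0.00000000e+00,  0.00000000e+00,  0.00000000e+00,
         1.00000000e+00]])}
```

View pics/scene0.png

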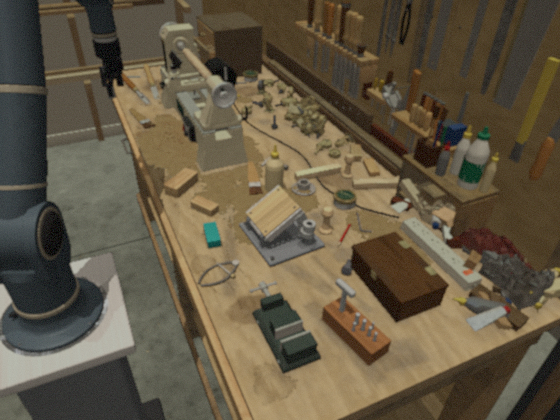

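View pics/top0.png

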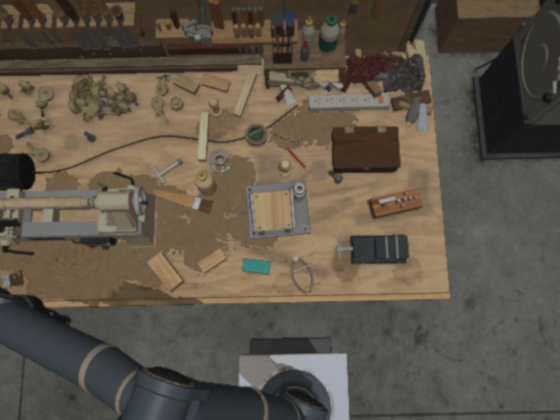

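View pics/wrist0.png

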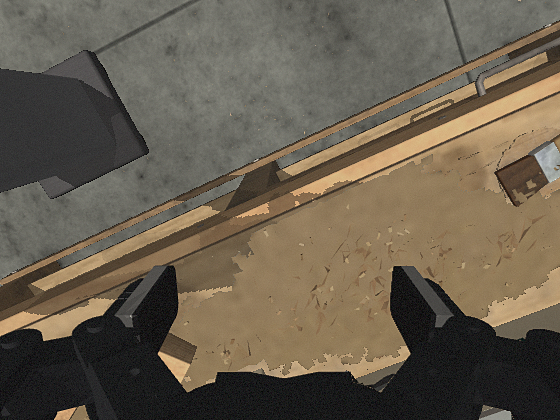

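The table is at about (272,210) in the top view, with the bit stand and key at (395,202). The small offcut is at (211,261), the larger one at (165,271), and the turquoise one at (256,266). I'll enlarge crops and set up helpers.

```bash
cat > h.py <<'E'
from cell import *
import cv2,numpy as np
from scipy.spatial.transform import Rotation as Rn
def cam(n,s=None):
    c=camera_info(n);f=210/np.tan(np.radians(c["fov_y"])/2)
    if n=="wrist":
        s=s or observe();H=np.array(c["hand_eye"]);T=np.eye(4);T[:3,:3]=Rn.from_rotvec(s["tcp_rot"]).as_matrix();T[:3,3]=s["tool_pos"]
        W=np.linalg.inv(T@H);R,t=W[:3,:3],W[:3,3]
    else: R,t=np.array(c["R"]),np.array(c["t"])
    return f,c["cx"],c["cy"],R,t
def ray(C,p):
    f,cx,cy,R,t=C
    d=R.T@np.array([(p[0]-cx)/f,(p[1]-cy)/f,1]);return -R.T@t,d/np.linalg.norm(d)
def onz(C,p,z):
    o,d=ray(C,p);return o+d*(z-o[2])/d[2]
def tri(L):
    A=np.zeros((3,3));b=np.zeros(3)
    for C,p in L:
        o,d=ray(C,p);M=np.eye(3)-np.outer(d,d);A+=M;b+=M@o
    X=np.linalg.solve(A,b);return X,[np.linalg.norm((np.eye(3)-np.outer(d,d))@(X-o)) for C,p in L for o,d in [ray(C,p)]]
def proj(C,X):
    f,cx,cy,R,t=C;x=R@np.asarray(X)+t;return np.array([cx+f*x[0]/x[2],cy+f*x[1]/x[2]])
def crop(im,x0,y0,w,h,k,name):
    c=cv2.resize(im[y0:y0+h,x0:x0+w],None,fx=k,fy=k,interpolation=cv2.INTER_CUBIC);cv2.imwrite(f"pics/{name}.png",c)
E
python3 - <<'E'
from h import *
t=cv2.imread("pics/top0.png");s=cv2.imread("pics/scene0.png")
crop(t,230,160,100,90,8,"tA");crop(t,360,175,75,50,10,"tB");crop(t,140,240,140,60,5,"tC")
crop(s,230,170,110,100,7,"sA");crop(s,310,270,90,95,6,"sB");crop(s,150,160,100,100,6,"sC")
E
```

```text
(no output)
```

View pics/tA.png

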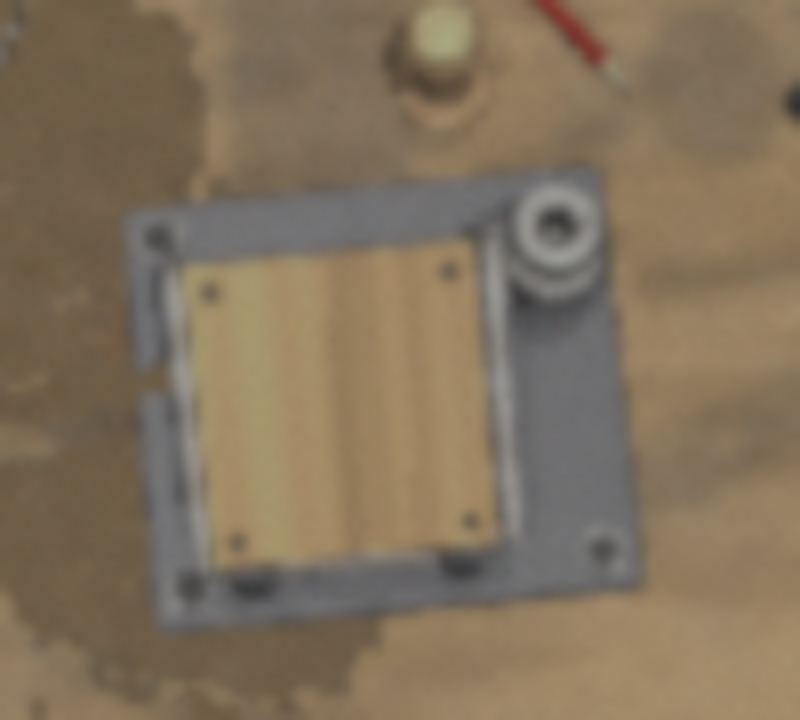

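View pics/tB.png

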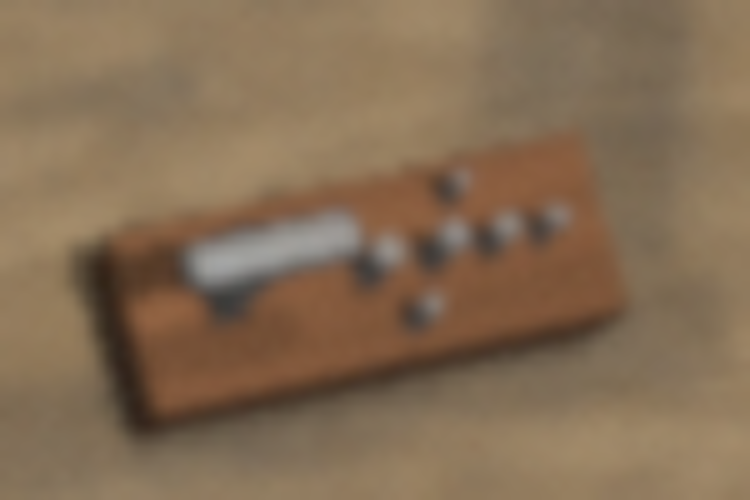

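View pics/tC.png

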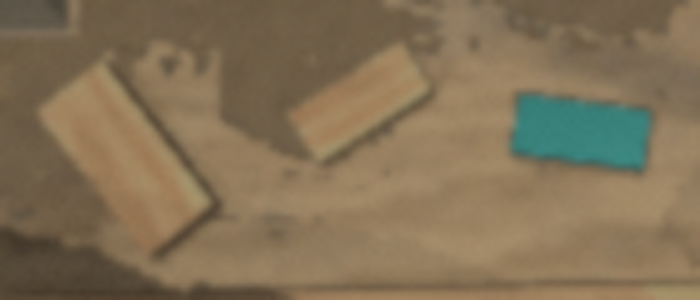

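View pics/sA.png

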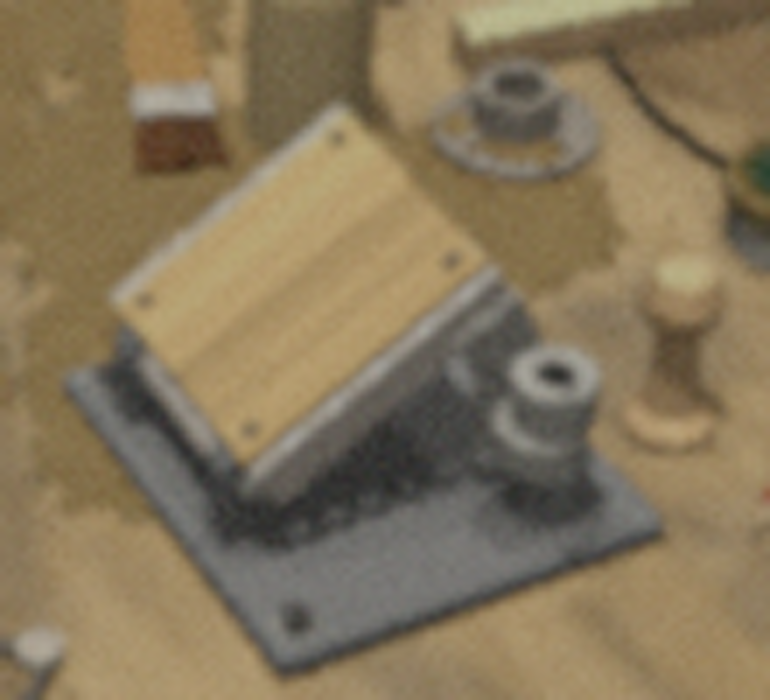

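View pics/sB.png

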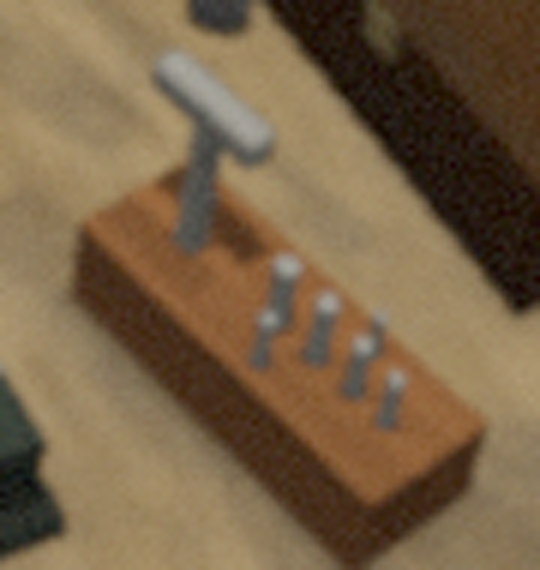

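View pics/sC.png

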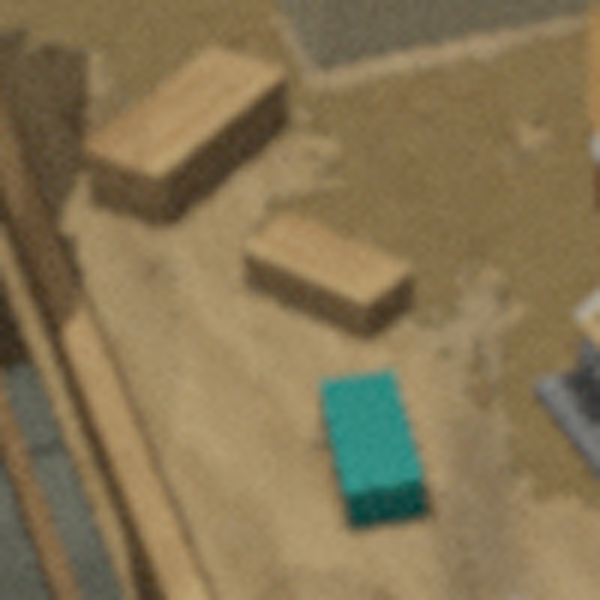

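Run:
```python
from h import *
np.set_printoptions(precision=4,suppress=True)
T=cam("top");S=cam("scene")
def P(x0,y0,k,u):return (x0+(u[0]+.5)/k-.5,y0+(u[1]+.5)/k-.5)
tA=lambda *u:P(230,160,8,u);tB=lambda *u:P(360,175,10,u);tC=lambda *u:P(140,240,5,u)
sA=lambda *u:P(230,170,7,u);sB=lambda *u:P(310,270,6,u);sC=lambda *u:P(150,160,6,u)
print("key handle tri",tri([(T,tB(272,247)),(S,sB(213,100))]))
e=[onz(T,tB(*u),.12) for u in((190,262),(358,227))];print("handle ends",e,np.degrees(np.arctan2(*(e[0]-e[1])[[1,0]])))
print("handle c z.12",(e[0]+e[1])/2)
st=[onz(T,tB(*u),.042) for u in((105,240),(580,133),(625,308),(155,418))];print("stand",np.mean(st,0),[np.degrees(np.arctan2(*(st[i]-st[j])[[1,0]])) for i,j in((0,1),(3,2))],st)
F=[tri([(T,tA(*a)),(S,sA(*b))]) for a,b in(((183,265),(345,112)),((475,240),(490,268)),((500,545),(245,470)),((217,568),(120,300)))]
for f in F:print("face",f)
print("cam",tri([(T,tA(556,222)),(S,sA(557,374))]),onz(T,tA(556,222),.083))
b=[onz(T,tA(*u),.012) for u in((130,212),(600,172),(643,585),(165,628))]
print("base",b,np.mean(b,0),[np.degrees(np.arctan2(*(b[i]-b[j])[[1,0]])) for i,j in((0,3),(1,2),(0,1),(3,2))])
bl=[onz(T,tC(*u),.026) for u in((288,113),(403,43),(432,88),(320,160))];bb=[onz(S,sC(*u),.026) for u in((246,250),(290,212),(412,272),(367,308))]
for q in(bl,bb):print("blank",q,np.mean(q,0))
d=bl[1]-bl[0];print(np.degrees(np.arctan2(d[1],d[0])))
print("fin",onz(T,tA(443,30),.081),"glue",onz(T,(204,180),.161))
```

```text
key handle tri (array([ 0.5855, -0.2838,  0.1157]), [np.float64(0.0006231132612886797), np.float64(0.0006231132612886161)])
handle ends [array([ 0.58  , -0.2586,  0.12  ]), array([ 0.5894, -0.308 ,  0.12  ])] 100.81143750984275
handle c z.12 [ 0.5847 -0.2833  0.12  ]
stand [ 0.5926 -0.3273  0.042 ] [np.float64(101.7645692271924), np.float64(102.15423559183176)] [array([ 0.605, -0.248,  0.042]), array([ 0.6357, -0.3957,  0.042 ]), array([ 0.5805, -0.4053,  0.042 ]), array([ 0.5492, -0.2601,  0.042 ])]
face (array([0.6116, 0.1072, 0.1194]), [np.float64(0.00014193734241257986), np.float64(0.00014193734241267706)])
face (array([0.6208, 0.0003, 0.1144]), [np.float64(0.0006829055558140846), np.float64(0.0006829055558139231)])
face (array([ 0.5182, -0.0074,  0.0563]), [np.float64(0.0014234188276227903), np.float64(0.0014234188276228729)])
face (array([0.5105, 0.0985, 0.0624]), [np.float64(0.0013433648266265223), np.float64(0.0013433648266266132)])
cam (array([ 0.6351, -0.0305,  0.0824]), [np.float64(0.0005687647574889994), np.float64(0.0005687647574890614)]) [ 0.6344 -0.0303  0.083 ]
base [array([0.66  , 0.1344, 0.012 ]), array([ 0.6725, -0.0505,  0.012 ]), array([ 0.5078, -0.0624,  0.012 ]), array([0.4948, 0.1217, 0.012 ])] [0.5838 0.0358 0.012 ] [np.float64(4.412034176736659), np.float64(4.142276287207407), np.float64(93.85259590981211), np.float64(94.04817970691816)]
blank [array([0.4223, 0.281 , 0.026 ]), array([0.4634, 0.2119, 0.026 ]), array([0.4357, 0.1942, 0.026 ]), array([0.3936, 0.2614, 0.026 ])] [0.4288 0.2371 0.026 ]
blank [array([0.3956, 0.2571, 0.026 ]), array([0.4247, 0.2796, 0.026 ]), array([0.4648, 0.2082, 0.026 ]), array([0.4358, 0.1893, 0.026 ])] [0.4302 0.2335 0.026 ]
-59.26633038988531
fin [0.7107 0.0104 0.081 ] glue [0.6414 0.2423 0.161 ]
```

```bash
python3 -m creep '[[[-20,19,0],0],[[-28,26,0],0],[[-28,26,0],0],[[-28,26,0],0],[[-28,26,0],0]]'
```

```text
t: 0.57
tool_pos: [0.3382, 0.4405, 0.231]
tcp_rot: [2.644, 1.697, -0.001]
ft_force: [0.5, -0.2, 0.5]
finger_gap: 0.998
```

```bash
python3 -m creep '[[[-29,27,0],0],[[-29,27,0],0],[[-29,27,0],0],[[-29,27,0],0],[[-29,27,0],0]]'; python3 -m creep '[[[-29,27,0],0],[[-29,27,0],0],[[-29,27,0],0],[[-29,27,0],0],[[-29,27,0],0]]';python3 -m creep '[[[-29,27,0],0],[[-29,27,0],0],[[-29,27,0],0],[[-29,27,0],0],[[-29,27,0],0]]'
cat >> h.py <<'E'
def want(X,yaw=None,s=None):
    "remaining shift in tool axes mm, and turn deg (about tool z) to world yaw"
    s=s or observe();R=Rn.from_rotvec(s["tcp_rot"]).as_matrix();y=np.degrees(np.arctan2(R[1,0],R[0,0]))
    print("t %.2f"%s["t"],"pos",np.round(s["tool_pos"],4),"yaw %.2f"%y,"z",np.round(R[:,2],4),"q7 %.2f q6 %.2f"%(s["qpos"][6],s["qpos"][5]),"F",np.round(s["ft_force"],1),"M",np.round(s["wrist_torque"],2),"gap %.1f"%(85.4*s["finger_gap"]))
    if X is not None: print("shift",np.round(R.T@(np.array(X)-s["tool_pos"])*1000,1),end=" ")
    if yaw is not None: print("turn %.1f"%((y-yaw+180)%360-180),end="")
    print()
E
python3 -c "
from h import *
want([.585,-.2835,.23],11.5)"
```

```text
t: 0.98
tool_pos: [0.4004, 0.2523, 0.2313]
tcp_rot: [-2.644, -1.697, -0.0]
ft_force: [1.7, -0.5, -0.0]
finger_gap: 1.001
t: 1.4
tool_pos: [0.4627, 0.0643, 0.2314]
tcp_rot: [-2.644, -1.697, -0.001]
ft_force: [0.3, 0.1, 0.4]
finger_gap: 0.997
t: 1.82
tool_pos: [0.525, -0.1236, 0.2312]
tcp_rot: [-2.644, -1.697, -0.0]
ft_force: [0.7, 1.5, 0.9]
finger_gap: 1.0
t 1.82 pos [ 0.525  -0.1236  0.2312] yaw 65.39 z [-0.e+00  3.e-04 -1.e+00] q7 1.41 q6 1.03 F [0.7 1.5 0.9] M [0.02 0.01 0.03] gap 85.4
shift [-120.4  121.1    1.2] turn 53.9
```

```bash
python3 -m creep '[[[-29,29,0],0],[[-29,29,0],0],[[-29,29,0],0],[[-15,15,0],0],[[-10,10,0],0]]'; python3 -m creep '[[[0,0,0],7],[[0,0,0],7],[[0,0,0],7],[[0,0,0],7],[[0,0,0],7]]';python3 -m creep '[[[0,0,0],7],[[0,0,0],7],[[0,0,0],4.9],[[0,0,0],0]]'
python3 - <<'E'
from h import *
want([.585,-.2835,.23],11.5)
cv2.imwrite("pics/w1.png",snapshot("wrist")[:,:,::-1])
E
```

```text
t: 2.23
tool_pos: [0.5798, -0.2739, 0.2307]
tcp_rot: [2.647, 1.691, -0.002]
ft_force: [-0.1, 0.6, -0.1]
finger_gap: 1.003
t: 2.65
tool_pos: [0.5801, -0.2688, 0.2309]
tcp_rot: [-3.032, -0.816, 0.0]
ft_force: [-1.2, -0.7, -0.4]
finger_gap: 1.005
t: 2.98
tool_pos: [0.5802, -0.2687, 0.2308]
tcp_rot: [-3.125, -0.315, 0.001]
ft_force: [-0.1, 0.6, 0.3]
finger_gap: 0.997
t 2.98 pos [ 0.5802 -0.2687  0.2308] yaw 11.50 z [-9.0e-04  1.1e-03 -1.0e+00] q7 0.84 q6 1.13 F [-0.1  0.6  0.3] M [ 0.   -0.02  0.  ] gap 85.2
shift [ 1.8 15.5  0.8] turn 0.0
```

View pics/w1.png

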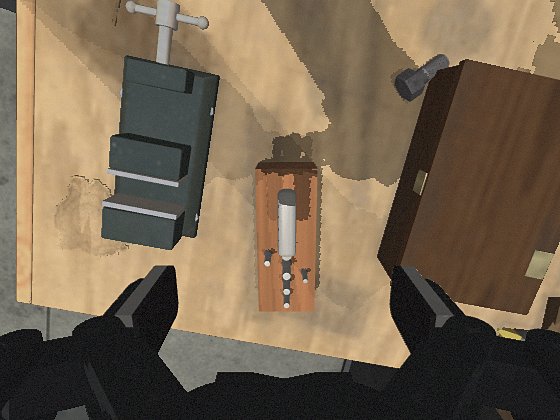

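Run:
```python
from h import *
np.set_printoptions(precision=4,suppress=True)
im=cv2.imread("pics/w1.png");C=cam("wrist")
hsv=cv2.cvtColor(im,cv2.COLOR_BGR2HSV);m=((hsv[...,1]<45)&(hsv[...,2]>110)).astype(np.uint8)
m[:, :265]=0;m[:,312:]=0;m[:200]=0;m[255:]=0
cs,_=cv2.findContours(m,0,1);c=max(cs,key=cv2.contourArea);r=cv2.minAreaRect(c);print(r)
b=cv2.boxPoints(r);W=np.array([onz(C,p,.12) for p in b]);print(W,W.mean(0))
for i in range(4):
    d=W[i]-W[i-1];print(np.linalg.norm(d),np.degrees(np.arctan2(d[1],d[0])))
st=[onz(C,p,.042) for p in((257,168),(317,168),(316,311),(260,311))];print(st)
print("box",onz(C,(385,240),.08),"vise",onz(C,(205,200),.06))
crop(im,230,140,110,190,3,"w1c")
```

```text
((286.5, 227.0), (17.0, 54.0), 0.0)
[[ 0.5841 -0.3076  0.12  ]
 [ 0.5757 -0.266   0.12  ]
 [ 0.5879 -0.2635  0.12  ]
 [ 0.5968 -0.305   0.12  ]] [ 0.5862 -0.2855  0.12  ]
0.012953425331017829 -168.31747240335577
0.04250938921571127 101.41125571522495
0.012406779457363667 11.670843534408553
0.0425077858743185 -77.85193004071927
[array([ 0.5533, -0.2599,  0.042 ]), array([ 0.608 , -0.2486,  0.042 ]), array([ 0.6411, -0.3955,  0.042 ]), array([ 0.5838, -0.4073,  0.042 ])]
box [ 0.6756 -0.2927  0.08  ] vise [ 0.5134 -0.2948  0.06  ]
```

View pics/w1c.png

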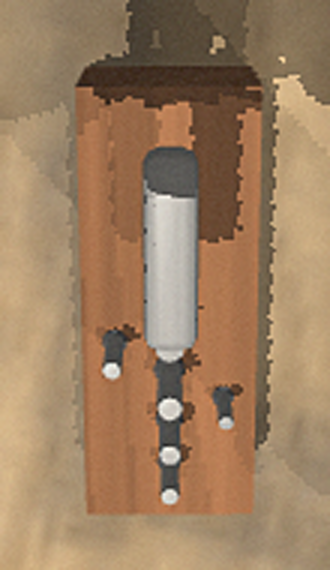

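```bash
python3 -c "
from h import *
want([.5857,-.2830,.094],11.5)"
python3 -m creep '[[[0,7,0],0],[[2.3,8,10],0],[[0,0,25],0],[[0,0,25],0],[[0,0,25],0]]' 40 30
python3 -m creep '[[[0,0,20],0],[[0,0,15],0],[[0,0,10],0],[[0,0,7],0],[[0,0,0],0]]'
python3 - <<'E'
from h import *
want([.5857,-.2830,.094],11.5)
cv2.imwrite("pics/w2.png",snapshot("wrist")[:,:,::-1])
E
```

```text
t 3.03 pos [ 0.5802 -0.2689  0.2309] yaw 11.68 z [-7.e-04  1.e-03 -1.e+00] q7 0.85 q6 1.13 F [ 0.  -0.2  0.5] M [-0.01  0.05 -0.  ] gap 85.4
shift [  2.6  15.1 136.9] turn 0.2
t: 3.45
tool_pos: [0.5853, -0.2855, 0.1448]
tcp_rot: [3.126, 0.314, 0.001]
ft_force: [0.9, 0.1, -0.0]
finger_gap: 0.467
t: 3.87
tool_pos: [0.5846, -0.2846, 0.0926]
tcp_rot: [-3.125, -0.314, 0.003]
ft_force: [-0.6, -0.3, -0.5]
finger_gap: 0.468
t 3.87 pos [ 0.5846 -0.2846  0.0926] yaw 11.47 z [-2.3e-03  9.0e-04 -1.0e+00] q7 0.95 q6 0.90 F [-0.6 -0.3 -0.5] M [ 0.02  0.02 -0.04] gap 40.0
shift [ 1.4 -1.4 -1.4] turn -0.0
```

View pics/w2.png

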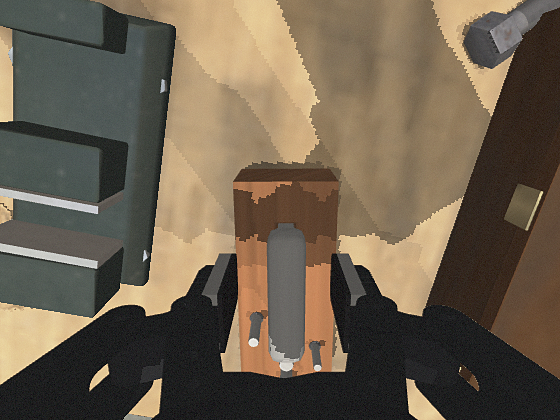

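The handle lies between the pads, spanning (287, 228–360). I'll close on it.

```bash
python3 -m creep '[[[0,0,0],0],[[0,0,0],0],[[0,0,0],0],[[0,0,0],0],[[0,0,0],0]]' 5 70
python3 -m creep '[[[0,0,0],0],[[0,0,-3],0],[[0,0,-8],0],[[0,0,-15],0],[[0,0,-20],0]]'
python3 -m creep '[[[0,0,-20],0],[[0,0,-20],0],[[0,0,-20],0],[[0,0,-10],0],[[0,0,0],0]]'
python3 - <<'E'
from h import *
want([.622,-.0305,.26],11.5)
cv2.imwrite("pics/w3.png",snapshot("wrist")[:,:,::-1])
E
```

```text
t: 4.33
tool_pos: [0.5861, -0.285, 0.0955]
tcp_rot: [3.125, 0.314, 0.003]
ft_force: [0.2, -0.5, 5.3]
finger_gap: 0.148
t: 4.75
tool_pos: [0.5843, -0.2837, 0.1392]
tcp_rot: [-3.124, -0.314, 0.005]
ft_force: [0.5, 0.3, -1.2]
finger_gap: 0.15
t: 5.17
tool_pos: [0.5863, -0.2852, 0.2129]
tcp_rot: [3.124, 0.314, 0.006]
ft_force: [-0.0, 0.0, -1.0]
finger_gap: 0.15
t 5.17 pos [ 0.5863 -0.2852  0.2129] yaw 11.48 z [ 0.0042 -0.0014 -1.    ] q7 0.88 q6 1.10 F [-0.  0. -1.] M [-0.02  0.01  0.04] gap 12.8
shift [  85.8 -242.4  -47.4] turn -0.0
```

View pics/w3.png

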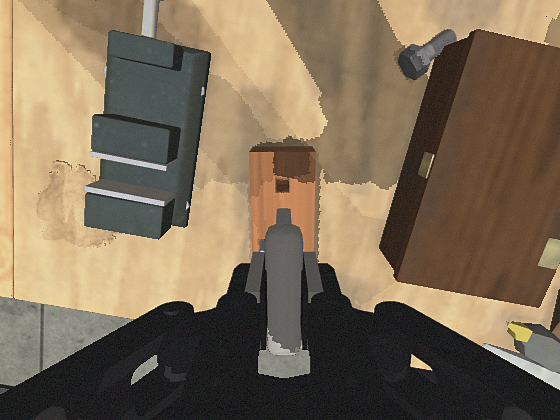

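```bash
python3 -c "
from h import *
want([.632,-.075,.245],11.5)"
```

```text
t 5.22 pos [ 0.5856 -0.2846  0.211 ] yaw 11.49 z [ 1.5e-03 -2.0e-04 -1.0e+00] q7 0.88 q6 1.10 F [-0.3  0.2 -2.1] M [0.   0.08 0.03] gap 13.0
shift [  87.3 -196.1  -34. ] turn -0.0
```

```bash
python3 -m creep '[[[0,0,-17],0],[[10,-20,-17],0],[[13,-30,0],0],[[13,-30,0],0],[[13,-30,0],0]]'
python3 -m creep '[[[13,-30,0],0],[[13,-28,0],0],[[12,-18,0],0],[[0,-10,0],0],[[0,0,0],0]]'
python3 - <<'E'
from h import *
want([.632,-.075,.245],11.5)
cv2.imwrite("pics/w4.png",snapshot("wrist")[:,:,::-1])
E
```

```text
t: 5.63
tool_pos: [0.6107, -0.1655, 0.2426]
tcp_rot: [-3.125, -0.312, 0.004]
ft_force: [0.3, 0.2, -0.4]
finger_gap: 0.15
t: 6.05
tool_pos: [0.6308, -0.0715, 0.2422]
tcp_rot: [-3.123, -0.322, 0.006]
ft_force: [0.9, 0.4, -1.3]
finger_gap: 0.15
t 6.05 pos [ 0.6308 -0.0715  0.2422] yaw 11.77 z [-0.0039  0.0014 -1.    ] q7 0.51 q6 1.15 F [ 0.9  0.4 -1.3] M [-0.03  0.01  0.02] gap 12.8
shift [ 0.4  3.7 -2.8] turn 0.3
```

View pics/w4.png

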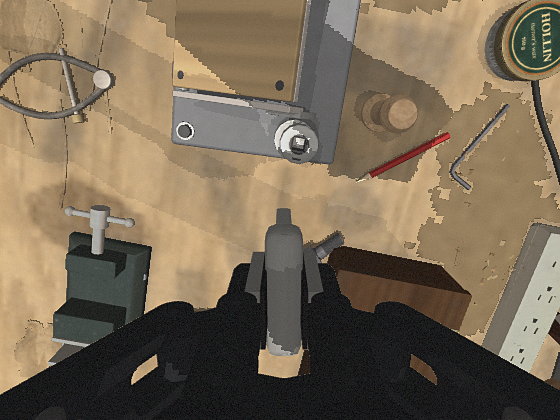

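The socket is at about (300,143) and the key tip at about (283,209). I'll zoom in to get the socket's angle.

Run:
```python
from h import *
im=cv2.imread("pics/w4.png");crop(im,265,108,70,60,10,"w4s");crop(im,255,190,60,80,7,"w4k")
```

```text
(no output)
```

View pics/w4s.png

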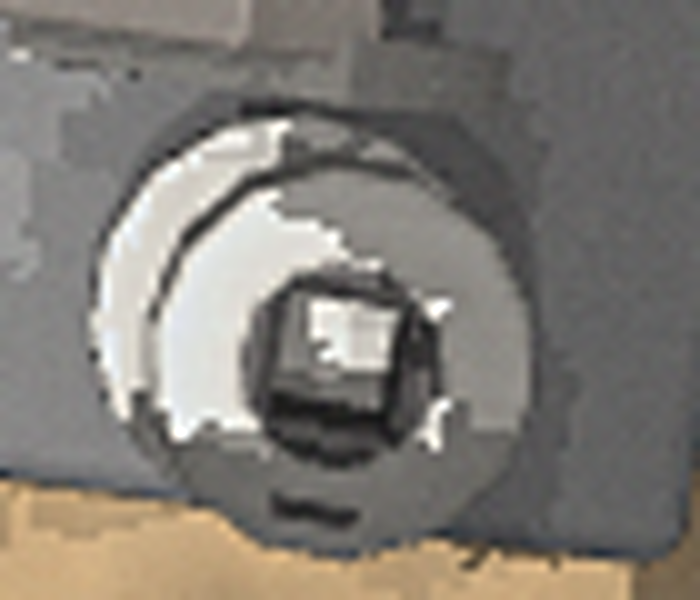

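View pics/w4k.png

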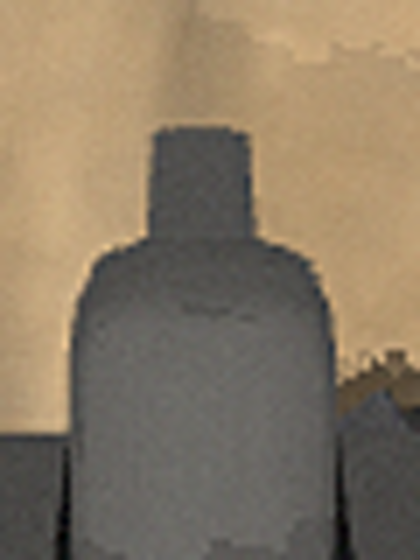

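Run:
```python
from h import *
np.set_printoptions(precision=4,suppress=True)
# pose from state at time of picture
s=observe();want(None);C=cam("wrist",s)
P=lambda *u:(265+(u[0]+.5)/10-.5,108+(u[1]+.5)/10-.5)
for y0 in (.083,):
  L,Rr,Tp,B=[onz(C,P(*u),y0) for u in((155,345),(532,365),(350,165),(335,555))]
  print("centre",(L+Rr)/2,(Tp+B)/2,np.linalg.norm(L-Rr),np.linalg.norm(Tp-B))
  c=(L+Rr+Tp+B)/4;m=onz(C,P(315,510),y0)-c;print("mark dir",np.degrees(np.arctan2(m[1],m[0])))
for a,b in(((290,277),(410,297)),((275,398),(385,410)),((395,300),(388,405)),((270,395),(295,285))):
  d=onz(C,P(*b),.065)-onz(C,P(*a),.065);print("edge",np.degrees(np.arctan2(d[1],d[0]))%90,np.linalg.norm(d))
# tip
PK=lambda *u:(255+(u[0]+.5)/7-.5,190+(u[1]+.5)/7-.5)
zt=s["tool_pos"][2]-.0885
a,b=[onz(C,PK(*u),zt) for u in((152,128),(250,128))];print("tip far edge",a,b,np.linalg.norm(a-b),"mid-tcp",(a+b)/2-s["tool_pos"])
R=Rn.from_rotvec(s["tcp_rot"]).as_matrix();print(R.T@((a+b)/2-s["tool_pos"])*1000)
```

```text
t 6.10 pos [ 0.6305 -0.0745  0.2428] yaw 11.57 z [-0.003  -0.0003 -1.    ] q7 0.51 q6 1.15 F [-0.3 -0.4 -2. ] M [-0.06  0.04 -0.  ] gap 12.9

centre [ 0.6349 -0.0329  0.083 ] [ 0.6349 -0.0336  0.083 ] 0.03146300313276216 0.03217933419556533
mark dir -88.42158193857409
edge 2.261363911353846 0.0106961144727328
edge 5.391181553266865 0.009810355574343043
edge 8.558404094188248 0.009174973514236032
edge 88.9718534948132 0.009817875365675138
tip far edge [ 0.625  -0.0715  0.1543] [ 0.6342 -0.0697  0.1543] 0.009374613506628287 mid-tcp [-0.0009  0.0039 -0.0885]
[ 0.1547 -4.0263 88.5012]
```

```bash
python3 -c "
from h import *
want([.635,-.0323,.192],3)"
python3 -m creep '[[[0,0,0],4.3],[[0,0,0],4.3],[[0,-10,0],0],[[0,-10,0],0],[[0,-10,0],0]]'
python3 -c "
from h import *
want([.635,-.0323,.192],3)"
```

```text
t 6.10 pos [ 0.6305 -0.0745  0.2428] yaw 11.57 z [-3.e-03 -3.e-04 -1.e+00] q7 0.51 q6 1.15 F [-0.3 -0.4 -2. ] M [-0.06  0.04 -0.  ] gap 12.9
shift [ 13.  -40.5  50.8] turn 8.6
t: 6.52
tool_pos: [0.6296, -0.0452, 0.2441]
tcp_rot: [-3.14, -0.079, 0.001]
ft_force: [-0.8, 0.5, -1.3]
finger_gap: 0.144
t 6.52 pos [ 0.6296 -0.0452  0.2441] yaw 2.87 z [-5.e-04  3.e-04 -1.e+00] q7 0.32 q6 1.15 F [-0.8  0.5 -1.3] M [0.04 0.   0.01] gap 12.3
shift [  6.  -12.6  52.1] turn -0.1
```

```bash
python3 -m creep '[[[3,-7,10],0],[[3,-7,15],0],[[0,0,15],0],[[0,0,10],0],[[0,0,0],0]]'
python3 -m creep '[[[0,0,0],0],[[0,0,0],0]]'
python3 - <<'E'
from h import *
want([.635,-.0323,.192],3)
im=snapshot("wrist")[:,:,::-1];cv2.imwrite("pics/w5.png",im);crop(im,235,100,110,180,4,"w5c")
im=snapshot("scene")[:,:,::-1];crop(im,270,180,80,70,8,"s5c")
E
```

```text
t: 6.93
tool_pos: [0.6337, -0.03, 0.1912]
tcp_rot: [3.141, 0.081, -0.008]
ft_force: [0.3, 0.5, -1.2]
finger_gap: 0.15
t: 7.1
tool_pos: [0.6358, -0.0314, 0.1949]
tcp_rot: [3.14, 0.078, 0.002]
ft_force: [-0.3, -0.2, -0.3]
finger_gap: 0.144
t 7.10 pos [ 0.6358 -0.0314  0.1949] yaw 2.85 z [ 1.1e-03 -3.0e-04 -1.0e+00] q7 0.33 q6 1.06 F [-0.3 -0.2 -0.3] M [-0.03 -0.02  0.  ] gap 12.3
shift [-0.9  0.9  2.9] turn -0.1
```

View pics/w5c.png

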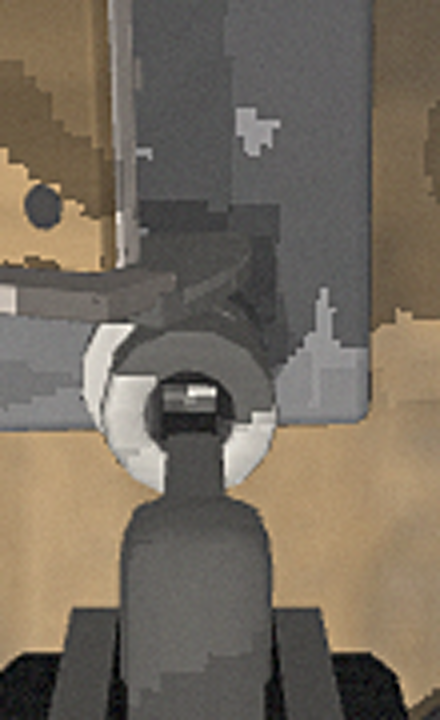

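View pics/s5c.png

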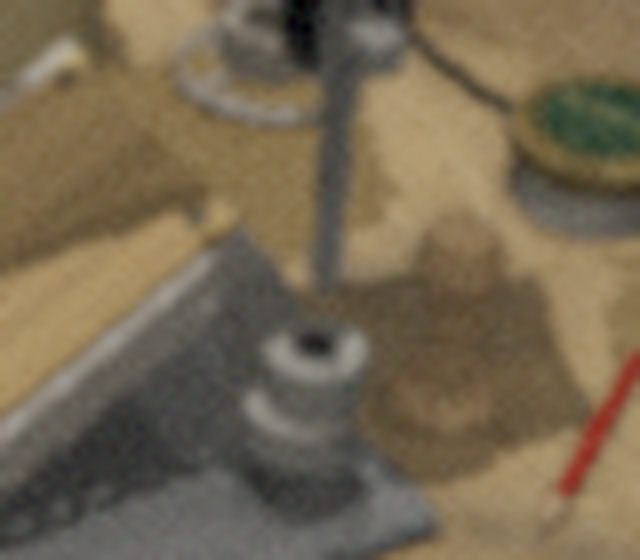

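Run:
```python
from h import *
np.set_printoptions(precision=4,suppress=True)
s=observe();want(None);C=cam("wrist",s);S=cam("scene")
s=dict(s);s["tool_pos"]=np.array([.6358,-.0314,.1949]);C=cam("wrist",s)
R=Rn.from_rotvec(s["tcp_rot"]).as_matrix();loc=lambda X:R.T@(X-s["tool_pos"])*1000
P=lambda *u:(235+(u[0]+.5)/4-.5,100+(u[1]+.5)/4-.5)
for u in((103,410),(275,410),(189,330),(189,492),(147,410),(235,410),(190,372)):print("head",u,loc(onz(C,P(*u),.083)))
for u in((165,440),(222,440)):print("tip",loc(onz(C,P(*u),.1063)))
for a,b in(((168,384),(215,383)),((166,412),(217,412))):
  d=onz(C,P(*b),.075)-onz(C,P(*a),.075);print("edge",np.degrees(np.arctan2(d[1],d[0])))
PS=lambda *u:(270+(u[0]+.5)/8-.5,180+(u[1]+.5)/8-.5)
print("scene: socket at z.083",onz(S,PS(318,343),.083)," tip",onz(S,PS(325,290),.1063))
```

```text
t 7.20 pos [ 0.636  -0.0313  0.1953] yaw 2.85 z [ 0.0018  0.     -1.    ] q7 0.33 q6 1.06 F [-0.2 -0.3 -0.5] M [0.06 0.01 0.  ] gap 12.6

head (103, 410) [-16.8098  -1.7889 111.8692]
head (275, 410) [ 14.7501  -1.7681 111.9271]
head (189, 330) [ -1.0054 -16.7383 111.8971]
head (189, 492) [ -1.0576  14.0519 111.8993]
head (147, 410) [ -8.7371  -1.7836 111.884 ]
head (235, 410) [  7.4099  -1.7729 111.9137]
head (190, 372) [ -0.8365  -8.9425 111.898 ]
tip [-4.9276 -2.8143 88.5909]
tip [ 4.6319 -2.8078 88.6085]
edge 4.068726948320642
edge 2.8124222700186006
scene: socket at z.083 [ 0.6368 -0.0294  0.083 ]  tip [ 0.6367 -0.0312  0.1063]
```

```bash
python3 -m creep '[[[-0.8,-1.2,4],0],[[0,0,6],0],[[0,0,6],0],[[0,0,4],0],[[0,0,0],0]]'
python3 -m creep '[[[0,0,2],0],[[0,0,2],0],[[0,0,2],0],[[0,0,0],0]]'
python3 - <<'E'
from h import *
want([.635,-.0323,.1505],3)
im=snapshot("wrist")[:,:,::-1];crop(im,235,100,110,180,4,"w6c")
E
```

```text
t: 7.62
tool_pos: [0.6337, -0.0295, 0.1728]
tcp_rot: [-3.141, -0.079, 0.004]
ft_force: [-0.4, 0.7, -1.6]
finger_gap: 0.148
t: 7.95
tool_pos: [0.6344, -0.0298, 0.1679]
tcp_rot: [3.141, 0.079, -0.001]
ft_force: [-0.5, 0.1, -1.6]
finger_gap: 0.149
t 7.95 pos [ 0.6344 -0.0298  0.1679] yaw 2.87 z [-4.e-04 -1.e-04 -1.e+00] q7 0.34 q6 1.01 F [-0.5  0.1 -1.6] M [-0.04 -0.03 -0.01] gap 12.7
shift [ 0.5  2.5 17.4] turn -0.1
```

View pics/w6c.png

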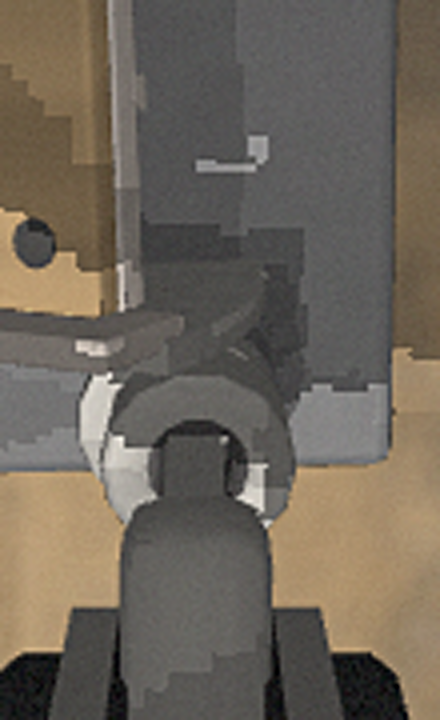

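```bash
python3 -m creep '[[[0.4,0.3,1.5],0],[[0,0,1.5],0],[[0,0,1.5],0],[[0,0,0],0]]'
python3 -m creep '[[[0,0,1.5],0],[[0,0,1.5],0],[[0,0,0],0]]'
python3 -c "
from h import *
want([.635,-.0323,.1505],3)"
```

```text
t: 8.33
tool_pos: [0.6351, -0.0305, 0.1639]
tcp_rot: [3.14, 0.079, 0.001]
ft_force: [0.4, -0.6, -1.1]
finger_gap: 0.147
t: 8.58
tool_pos: [0.6348, -0.0303, 0.1603]
tcp_rot: [3.14, 0.079, -0.001]
ft_force: [0.3, -0.5, -1.5]
finger_gap: 0.15
t 8.58 pos [ 0.6348 -0.0303  0.1603] yaw 2.86 z [-4.e-04 -6.e-04 -1.e+00] q7 0.35 q6 0.99 F [ 0.3 -0.5 -1.5] M [-0.39 -0.05  0.02] gap 12.8
shift [0.1 2.  9.8] turn -0.1
```

```bash
python3 -m creep '[[[0,0,2],0],[[0,0,2],0],[[0,0,2],0],[[0,0,0],0]]'
python3 -m creep '[[[0,0,1.5],0],[[0,0,1.5],0],[[0,0,1],0],[[0,0,0],0]]'
python3 -c "
from h import *
want([.635,-.0323,.1495],3)"
```

```text
t: 8.92
tool_pos: [0.6348, -0.0303, 0.1543]
tcp_rot: [3.14, 0.079, -0.001]
ft_force: [0.7, -1.1, -3.1]
finger_gap: 0.154
t: 9.25
tool_pos: [0.6349, -0.0302, 0.1506]
tcp_rot: [3.14, 0.079, 0.0]
ft_force: [-0.5, -2.3, -1.5]
finger_gap: 0.149
t 9.25 pos [ 0.6349 -0.0302  0.1506] yaw 2.86 z [ 0.e+00 -2.e-04 -1.e+00] q7 0.35 q6 0.98 F [-0.5 -2.3 -1.5] M [-0.6  -0.09 -0.01] gap 12.7
shift [-0.   2.1  1.1] turn -0.1
```

```bash
python3 -m creep '[[[0,0.6,1],0],[[0,0,1],0],[[0,0,0],0]]'
python3 -m creep '[[[0,0,1],0],[[0,0,0],0]]'
python3 -c "
from h import *
want([.635,-.0323,.1495],3)"
```

```text
t: 9.5
tool_pos: [0.6353, -0.0305, 0.1495]
tcp_rot: [-3.14, -0.079, -0.001]
ft_force: [-1.0, -0.9, 4.3]
finger_gap: 0.147
t: 9.67
tool_pos: [0.6356, -0.0306, 0.1494]
tcp_rot: [-3.14, -0.079, -0.002]
ft_force: [-1.0, -1.6, 9.6]
finger_gap: 0.151
t 9.67 pos [ 0.6356 -0.0306  0.1494] yaw 2.88 z [ 1.5e-03  9.0e-04 -1.0e+00] q7 0.36 q6 0.97 F [-1.  -1.6  9.6] M [-0.27  0.59 -0.02] gap 12.9
shift [-0.7  1.7 -0.1] turn -0.1
```

```bash
python3 -m creep '[[[0,0,-1.5],5],[[0,0,0],5],[[0,0,0],5],[[0,0,0],5],[[0,0,0],0]]'
python3 -c "
from h import *
want([.635,-.0308,.1495],-76)"
```

```text
t: 10.08
tool_pos: [0.6351, -0.0309, 0.1496]
tcp_rot: [3.106, -0.47, 0.001]
ft_force: [-0.5, -2.5, 3.5]
finger_gap: 0.15
t 10.08 pos [ 0.6351 -0.0309  0.1496] yaw -17.20 z [ 3.e-04 -8.e-04 -1.e+00] q7 0.06 q6 0.99 F [-0.5 -2.5  3.5] M [-0.64  0.19  0.07] gap 12.8
shift [-0.2 -0.1  0.1] turn 58.8
```

```bash
python3 -m creep '[[[0.1,0.4,0],5],[[0,0,0],5],[[0,0,0],5],[[0,0,0],5],[[0,0,0],0]]'
python3 -m creep '[[[0,0,0],5],[[0,0,0],5],[[0,0,0],5],[[0,0,0],5],[[0,0,0],0]]'
python3 -c "
from h import *
want([.635,-.0308,.1495],-76)"
```

```text
t: 10.5
tool_pos: [0.6351, -0.0311, 0.1496]
tcp_rot: [2.978, -0.999, 0.0]
ft_force: [-1.4, -1.4, 3.8]
finger_gap: 0.146
t: 10.92
tool_pos: [0.6351, -0.0311, 0.1495]
tcp_rot: [2.76, -1.5, 0.0]
ft_force: [-1.3, -2.0, 3.9]
finger_gap: 0.146
t 10.92 pos [ 0.6351 -0.0311  0.1495] yaw -57.03 z [ 0.e+00 -3.e-04 -1.e+00] q7 -0.52 q6 1.03 F [-1.3 -2.   3.9] M [-0.52  0.34  0.03] gap 12.5
shift [-0.3 -0.1  0. ] turn 19.0
```

```bash
python3 -m creep '[[[0,0,0],5],[[0,0,0],5],[[0,0,0],5],[[0,0,0],0]]'
python3 -m creep '[[[0,0,0],3],[[0,0,0],2],[[0,0,0],0]]'
python3 -c "
from h import *
want([.635,-.0308,.1495],-76)"
```

```text
t: 11.25
tool_pos: [0.6351, -0.0311, 0.1495]
tcp_rot: [2.541, -1.847, 0.0]
ft_force: [-0.8, -2.9, 4.7]
finger_gap: 0.149
t: 11.5
tool_pos: [0.635, -0.0311, 0.1495]
tcp_rot: [2.46, -1.954, 0.0]
ft_force: [-1.9, -2.3, 5.2]
finger_gap: 0.146
t 11.50 pos [ 0.635  -0.0311  0.1495] yaw -76.91 z [-0.e+00 -1.e-04 -1.e+00] q7 -0.81 q6 1.06 F [-1.9 -2.3  5.2] M [-0.51  0.4   0.1 ] gap 12.5
shift [-0.3 -0.1  0. ] turn -0.9
```

```bash
python3 -m creep '[[[0,0,0],2],[[0,0,0],2],[[0,0,0],0]]'
python3 -c "
from h import *
want(None)"
python3 -m creep '[[[0,0,0],2],[[0,0,0],2],[[0,0,0],0]]'
python3 -c "
from h import *
want(None)"
```

```text
t: 11.75
tool_pos: [0.635, -0.0312, 0.1495]
tcp_rot: [2.39, -2.039, 0.0]
ft_force: [-0.4, -2.0, 4.7]
finger_gap: 0.146
t 11.75 pos [ 0.635  -0.0312  0.1495] yaw -80.92 z [ 0.e+00 -1.e-04 -1.e+00] q7 -0.87 q6 1.07 F [-0.4 -2.   4.7] M [-0.48  0.41  0.11] gap 12.4

t: 12.0
tool_pos: [0.635, -0.0312, 0.1495]
tcp_rot: [2.318, -2.121, -0.0]
ft_force: [-1.4, -2.8, 4.3]
finger_gap: 0.15
t 12.00 pos [ 0.635  -0.0312  0.1495] yaw -84.92 z [-0. -0. -1.] q7 -0.93 q6 1.08 F [-1.4 -2.8  4.3] M [-0.53  0.42  0.1 ] gap 12.8
```

```bash
python3 -m creep '[[[0,0,0],2],[[0,0,0],2],[[0,0,0],0]]'
python3 -c "
from h import *
want(None)
im=snapshot('wrist')[:,:,::-1];cv2.imwrite('pics/w7.png',im)
"
python3 -m creep '[[[0,0,0],2],[[0,0,0],0]]'
python3 -c "
from h import *
want(None)"
```

```text
t: 12.25
tool_pos: [0.635, -0.0312, 0.1496]
tcp_rot: [2.242, -2.201, 0.0]
ft_force: [-1.9, -2.4, 5.1]
finger_gap: 0.151
t 12.25 pos [ 0.635  -0.0312  0.1496] yaw -88.93 z [ 0.e+00 -1.e-04 -1.e+00] q7 -0.99 q6 1.08 F [-1.9 -2.4  5.1] M [-0.46  0.44  0.16] gap 12.9

t: 12.47
tool_pos: [0.635, -0.0312, 0.1495]
tcp_rot: [-2.203, 2.24, 0.0]
ft_force: [-1.8, -2.2, 5.0]
finger_gap: 0.149
t 12.47 pos [ 0.635  -0.0312  0.1495] yaw -90.94 z [-0.  0. -1.] q7 -1.02 q6 1.09 F [-1.8 -2.2  5. ] M [-0.5   0.44  0.13] gap 12.7
```

View pics/w7.png

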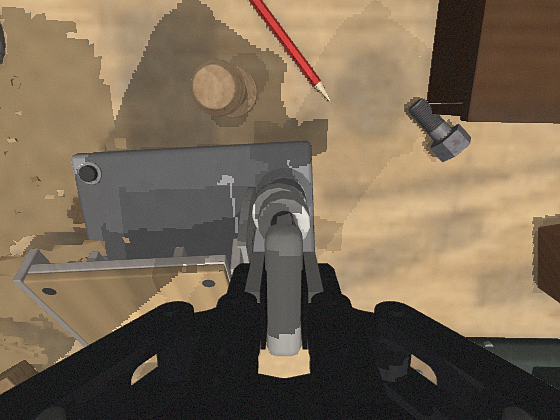

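```bash
python3 -m creep '[[[0,0,0],2],[[0,0,0],2],[[0,0,0],0]]'
python3 -c "
from h import *
want(None)
"
python3 -m creep '[[[0,0,0],2],[[0,0,0],0]]'
python3 -c "
from h import *
want(None)
im=snapshot('wrist')[:,:,::-1];crop(im,235,165,100,120,6,'w8c')
"
```

```text
t: 12.72
tool_pos: [0.635, -0.0311, 0.1495]
tcp_rot: [2.124, -2.315, 0.0]
ft_force: [-1.5, -1.4, 5.3]
finger_gap: 0.148
t 12.72 pos [ 0.635  -0.0311  0.1495] yaw -94.94 z [-1.e-04 -1.e-04 -1.e+00] q7 -1.07 q6 1.10 F [-1.5 -1.4  5.3] M [-0.52  0.46  0.14] gap 12.7

t: 12.88
tool_pos: [0.6351, -0.0312, 0.1495]
tcp_rot: [2.083, -2.352, 0.0]
ft_force: [-1.4, -0.7, 5.1]
finger_gap: 0.148
t 12.88 pos [ 0.6351 -0.0312  0.1495] yaw -96.93 z [ 0.e+00 -1.e-04 -1.e+00] q7 -1.10 q6 1.10 F [-1.4 -0.7  5.1] M [-0.53  0.45  0.19] gap 12.6
```

View pics/w8c.png

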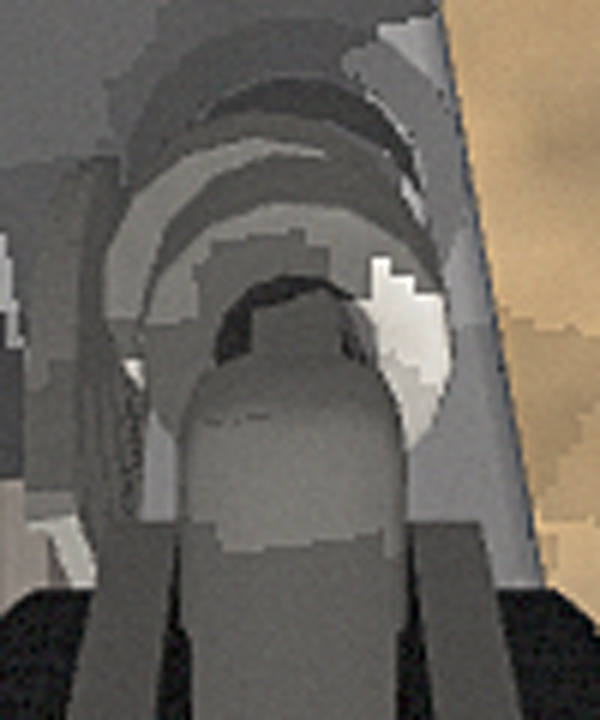

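```bash
python3 -m creep '[[[0,0,0],2],[[0,0,0],2],[[0,0,0],0]]'
python3 -c "
from h import *
want(None)
"
python3 -m creep '[[[0,0,0],2],[[0,0,0],0]]'
python3 -c "
from h import *
want(None)
"
```

```text
t: 13.18
tool_pos: [0.6351, -0.0311, 0.1495]
tcp_rot: [2.0, -2.423, 0.0]
ft_force: [-1.6, -1.7, 6.1]
finger_gap: 0.149
t 13.18 pos [ 0.6351 -0.0311  0.1495] yaw -100.92 z [-0.e+00 -2.e-04 -1.e+00] q7 -1.16 q6 1.11 F [-1.6 -1.7  6.1] M [-0.51  0.46  0.27] gap 12.7

t: 13.35
tool_pos: [0.635, -0.0312, 0.1495]
tcp_rot: [1.957, -2.457, 0.0]
ft_force: [-1.3, -1.1, 5.5]
finger_gap: 0.15
t 13.35 pos [ 0.635  -0.0312  0.1495] yaw -102.92 z [-1.e-04 -2.e-04 -1.e+00] q7 -1.19 q6 1.11 F [-1.3 -1.1  5.5] M [-0.5   0.41  0.24] gap 12.8
```

```bash
python3 -c "
from h import *
im=snapshot('wrist')[:,:,::-1];crop(im,255,195,60,50,12,'w9c');crop(im,225,200,120,165,4,'w9d')
im=snapshot('scene')[:,:,::-1];crop(im,260,140,90,100,7,'s9c')
"
```

```text
(no output)
```

View pics/w9c.png

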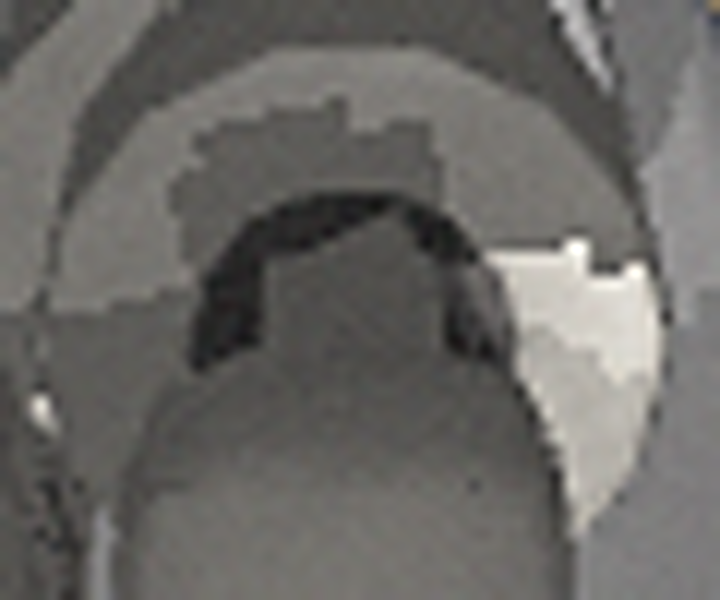

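View pics/w9d.png

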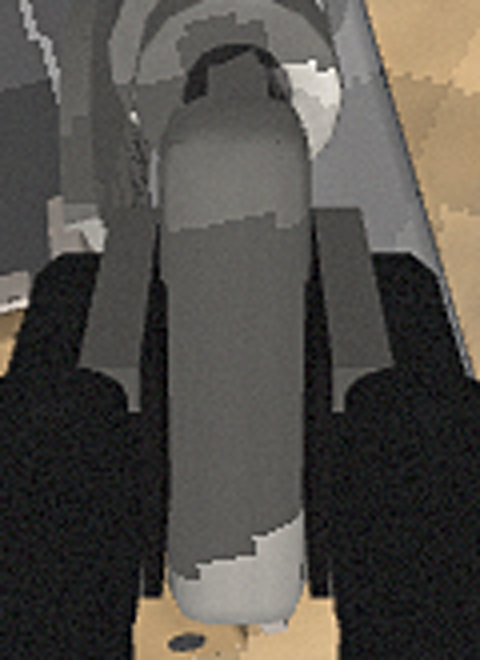

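View pics/s9c.png

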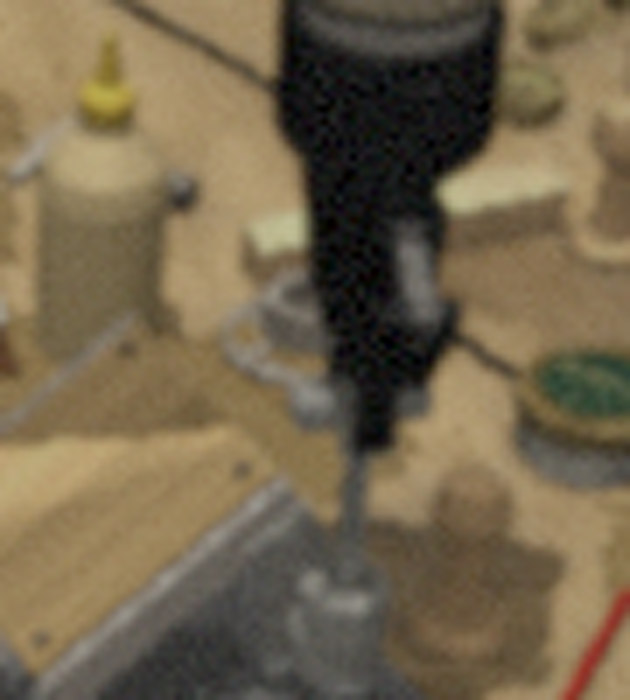

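```bash
python3 -m creep '[[[0,0,0],2],[[0,0,0],2],[[0,0,0],0]]'
python3 -c "
from h import *
want(None)
"
python3 -m creep '[[[0,0,0],2],[[0,0,0],2],[[0,0,0],0]]'
python3 -c "
from h import *
want(None)
im=snapshot('wrist')[:,:,::-1];crop(im,255,195,60,50,12,'w10c')
"
```

```text
t: 13.7
tool_pos: [0.6351, -0.0311, 0.1495]
tcp_rot: [1.87, -2.524, 0.0]
ft_force: [-0.7, -1.2, 6.5]
finger_gap: 0.147
t 13.70 pos [ 0.6351 -0.0311  0.1495] yaw -106.92 z [-1.e-04 -2.e-04 -1.e+00] q7 -1.25 q6 1.12 F [-0.7 -1.2  6.5] M [-0.43  0.44  0.3 ] gap 12.6

t: 13.95
tool_pos: [0.6351, -0.0311, 0.1495]
tcp_rot: [1.781, -2.588, 0.0]
ft_force: [-1.7, -1.0, 5.6]
finger_gap: 0.145
t 13.95 pos [ 0.6351 -0.0311  0.1495] yaw -110.93 z [-1.e-04 -2.e-04 -1.e+00] q7 -1.31 q6 1.13 F [-1.7 -1.   5.6] M [-0.48  0.46  0.2 ] gap 12.4
```

View pics/w10c.png

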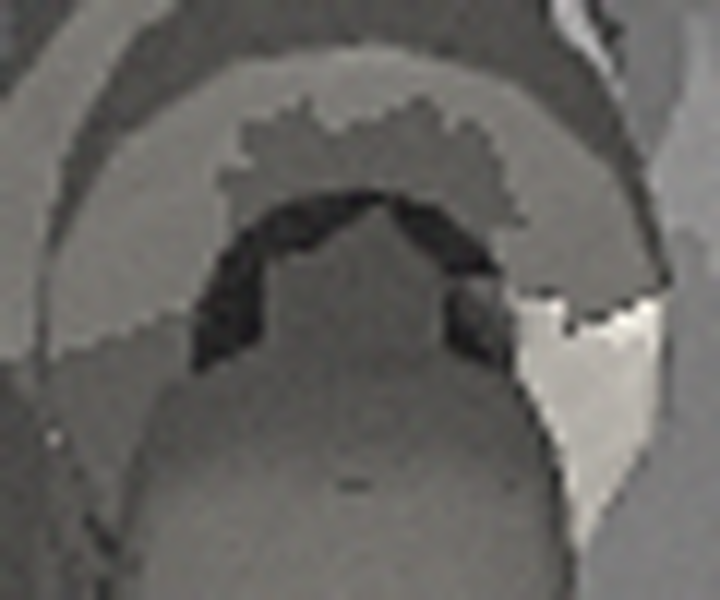

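Run:
```python
from h import *
s=observe();C=cam("wrist",s)
P=lambda *u:(255+(u[0]+.5)/12-.5,195+(u[1]+.5)/12-.5)
for a,b in(((265,262),(320,245)),((320,245),(375,207)),((265,262),(375,207)),((385,207),(445,268)),((265,275),(265,340)),((445,275),(445,340))):
  for z in(.083,.080):
    d=onz(C,P(*b),z)-onz(C,P(*a),z);print(a,b,z,np.degrees(np.arctan2(d[1],d[0])),np.linalg.norm(d)*1e3)
L,Rr=[onz(C,P(*u),.083) for u in((40,330),(668,300))];T=onz(C,P(370,45),.083);print(L,Rr,T)
h=onz(C,P(190,330),.083),onz(C,P(515,330),.083),onz(C,P(360,193),.083);print(h)
```

```text
(265, 262) (320, 245) 0.083 -92.98171891196176 2.943724732107329
(265, 262) (320, 245) 0.08 -92.98171891196064 2.985853471519084
(320, 245) (375, 207) 0.083 -75.06633963424542 3.4448215289893036
(320, 245) (375, 207) 0.08 -75.06633963424592 3.4941216510190185
(265, 262) (375, 207) 0.083 -83.31567224058153 6.311111252257054
(265, 262) (375, 207) 0.08 -83.31567224058129 6.401431912488973
(385, 207) (445, 268) 0.083 -157.5343779296108 4.459194202259514
(385, 207) (445, 268) 0.08 -157.53437792961086 4.523011388861391
(265, 275) (265, 340) 0.083 158.78711582042007 3.4872829405037127
(265, 275) (265, 340) 0.08 158.78711582041947 3.5371907435849224
(445, 275) (445, 340) 0.083 159.4461300251509 3.487187967296929
(445, 275) (445, 340) 0.08 159.4461300251509 3.5370944111813105
[ 0.64139641 -0.01576541  0.083     ] [ 0.6314619  -0.04630516  0.083     ] [ 0.64944311 -0.03687873  0.083     ]
(array([ 0.63866104, -0.02293052,  0.083     ]), array([ 0.63273488, -0.03845373,  0.083     ]), array([ 0.6423869, -0.0336523,  0.083    ]))
```

```bash
python3 -m creep '[[[0,0,0],-6],[[0,0,0],-6],[[0,0,0],-6],[[0,0,0],-6],[[0,0,0],0]]'
python3 -c "
from h import *
want(None)
"
python3 -m creep '[[[0,0,0],0],[[0,0,0],0],[[0,0,0],0],[[0,0,0],0]]' 40
python3 -m creep '[[[0,0,-10],0],[[0,0,-25],0],[[0,0,-30],0],[[0,0,-20],0],[[0,-20,0],0]]'
python3 -m creep '[[[0,-30,0],0],[[0,-30,0],0],[[0,0,0],0],[[0,0,0],0]]'
python3 - <<'E'
from h import *
want(None)
im=snapshot('wrist')[:,:,::-1];cv2.imwrite("pics/w11.png",im)
im=snapshot('scene')[:,:,::-1];crop(im,230,140,120,120,6,'s11c')
im=snapshot('top')[:,:,::-1];crop(im,230,150,100,90,8,'t11c')
E
```

```text
t: 14.42
tool_pos: [0.635, -0.0311, 0.1496]
tcp_rot: [-2.28, 2.159, 0.001]
ft_force: [-1.4, -1.5, 4.2]
finger_gap: 0.149
t 14.42 pos [ 0.635  -0.0311  0.1496] yaw -86.87 z [ 5.0e-04  1.2e-03 -1.0e+00] q7 -0.96 q6 1.08 F [-1.4 -1.5  4.2] M [-0.58  0.26 -0.  ] gap 12.7

t: 14.75
tool_pos: [0.6349, -0.0302, 0.1486]
tcp_rot: [2.277, -2.165, -0.001]
ft_force: [0.1, 0.8, -0.6]
finger_gap: 0.471
t: 15.17
tool_pos: [0.6551, -0.032, 0.2402]
tcp_rot: [-2.27, 2.165, -0.006]
ft_force: [0.2, -0.8, 0.7]
finger_gap: 0.471
t: 15.5
tool_pos: [0.7157, -0.0267, 0.234]
tcp_rot: [2.277, -2.163, 0.001]
ft_force: [-0.7, 0.1, -0.6]
finger_gap: 0.469
t 15.50 pos [ 0.7157 -0.0267  0.234 ] yaw -87.07 z [-5.0e-04 -1.2e-03 -1.0e+00] q7 -1.05 q6 1.31 F [-0.7  0.1 -0.6] M [-0.03  0.03  0.03] gap 40.1
```

View pics/w11.png

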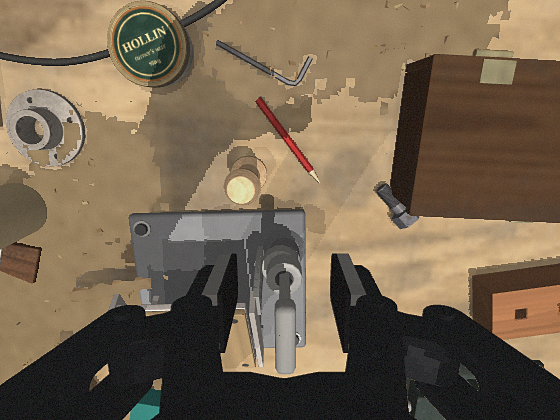

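View pics/s11c.png

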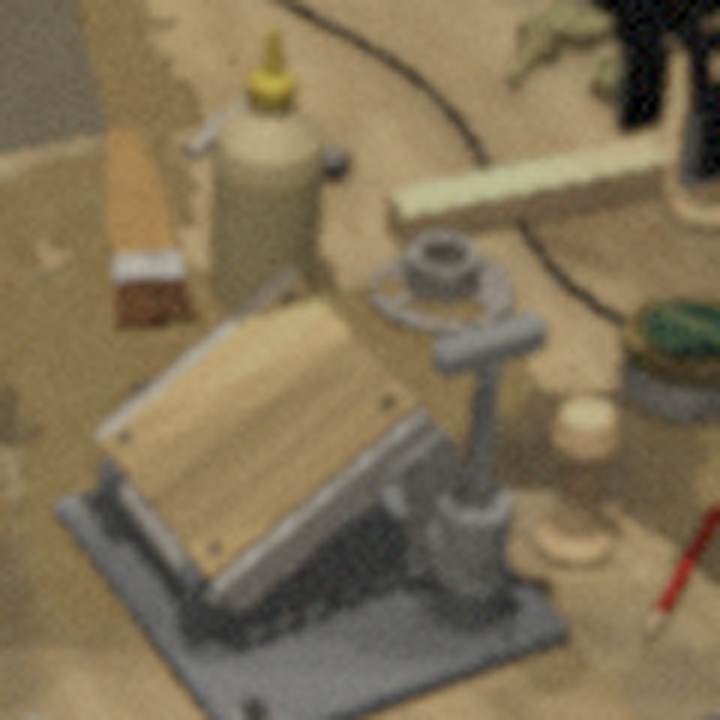

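View pics/t11c.png

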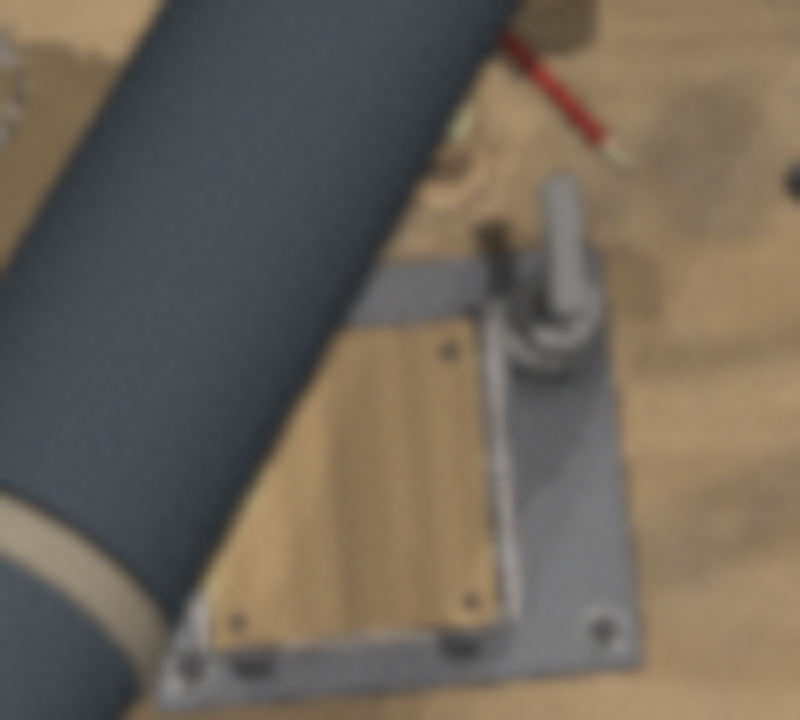

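The key stands upright in the lock, with its handle running along x at (285,340) in the wrist view. I'll zoom in on the socket to read the cam angle.

Run:
```python
from h import *
im=cv2.imread("pics/w11.png");crop(im,255,240,60,60,10,"w11c")
```

```text
(no output)
```

View pics/w11c.png

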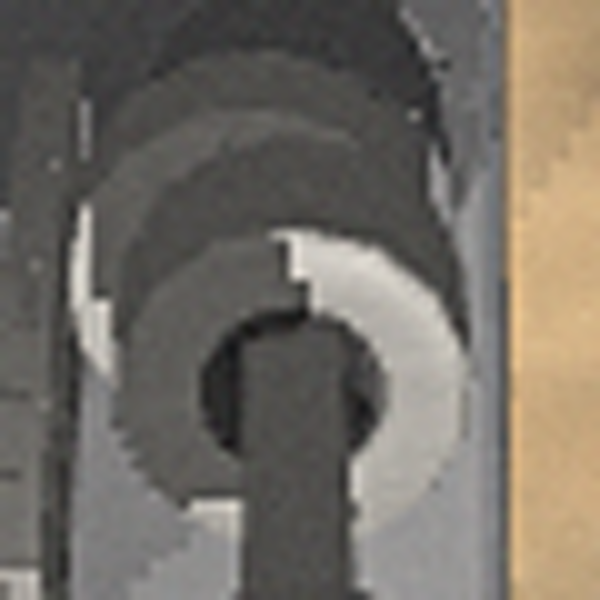

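```bash
python3 -m creep '[[[0,0,0],-7],[[0,0,0],-7],[[0,0,0],-7],[[0,0,0],-7],[[0,0,0],-7]]'
python3 -m creep '[[[0,0,0],-7],[[0,0,0],-7],[[0,0,0],-7],[[0,0,0],-7],[[0,0,0],-7]]'
python3 -m creep '[[[0,0,0],-7],[[0,0,0],-7],[[0,0,0],-6],[[0,0,0],0]]'
python3 -c "
from h import *
want([.625,-.07,.245],3)
"
```

```text
t: 16.07
tool_pos: [0.7138, -0.0272, 0.2349]
tcp_rot: [-2.825, 1.373, 0.0]
ft_force: [-0.6, -0.5, 0.6]
finger_gap: 0.47
t: 16.48
tool_pos: [0.7138, -0.0272, 0.2349]
tcp_rot: [-3.107, 0.46, 0.0]
ft_force: [0.2, -0.2, 0.3]
finger_gap: 0.469
t: 16.82
tool_pos: [0.7139, -0.0274, 0.2351]
tcp_rot: [-3.14, -0.08, -0.0]
ft_force: [0.7, -0.3, -0.0]
finger_gap: 0.467
t 16.82 pos [ 0.7139 -0.0274  0.2351] yaw 2.92 z [ 2.e-04  9.e-04 -1.e+00] q7 0.32 q6 1.22 F [ 0.7 -0.3 -0. ] M [-0.05  0.03 -0.06] gap 39.9
shift [-91.  38. -10.] turn -0.1
```

```bash
python3 -m creep '[[[-20,10,-10],0],[[-25,14,0],0],[[-25,14,0],0],[[-21,0,0],0],[[0,0,0],0]]'
python3 -m creep '[[[0,0,0],0],[[0,0,0],0]]'
python3 - <<'E'
from h import *
want(None)
im=snapshot('wrist')[:,:,::-1];cv2.imwrite("pics/w12.png",im);crop(im,240,90,110,150,5,"w12c")
E
```

```text
t: 17.23
tool_pos: [0.6213, -0.0722, 0.2449]
tcp_rot: [-3.139, -0.066, 0.004]
ft_force: [-0.0, -0.7, 0.1]
finger_gap: 0.468
t: 17.4
tool_pos: [0.6263, -0.0688, 0.2447]
tcp_rot: [-3.14, -0.078, -0.002]
ft_force: [0.4, 0.4, 0.2]
finger_gap: 0.47
t 17.40 pos [ 0.6263 -0.0688  0.2447] yaw 2.84 z [ 1.1e-03  7.0e-04 -1.0e+00] q7 0.37 q6 1.15 F [0.4 0.4 0.2] M [0.08 0.01 0.01] gap 40.2
```

View pics/w12c.png

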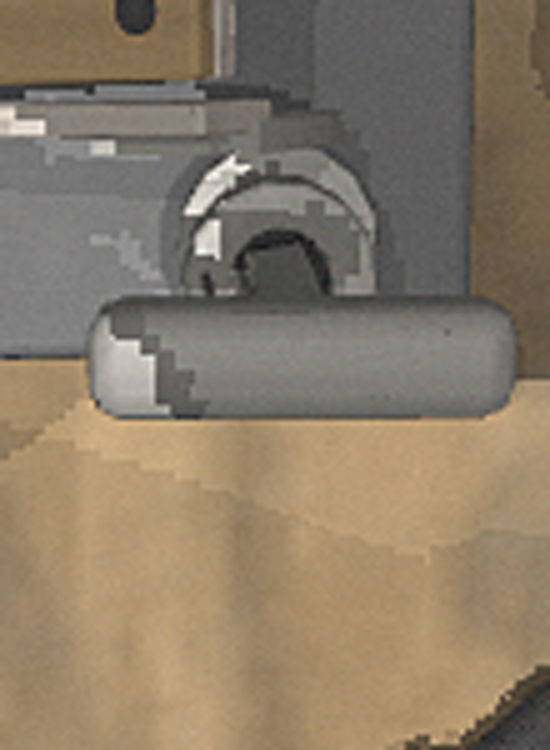

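View pics/w12.png

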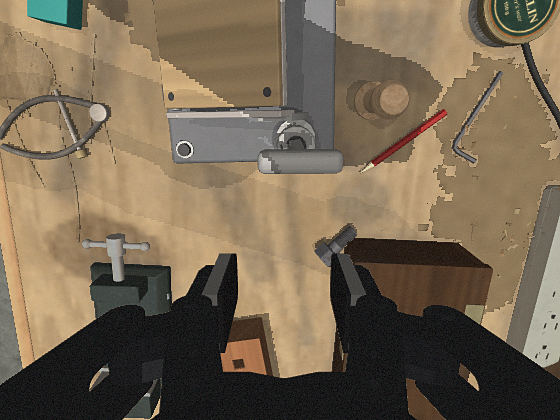

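Run:
```python
from h import *
s=dict(observe());s["tool_pos"]=np.array([.6263,-.0688,.2447]);C=cam("wrist",s)
P=lambda *u:(240+(u[0]+.5)/5-.5,90+(u[1]+.5)/5-.5)
L,Rr,T,m=[onz(C,P(*u),.083) for u in((183,275),(378,275),(285,178),(208,282))];print(L,Rr,T,m)
for c in (np.array([(L+Rr)[0]/2,T[1]-.0165]),[.635,-.031]):
    d=m[:2]-c;print(np.degrees(np.arctan2(d[1],d[0])),np.linalg.norm(d))
```

```text
[ 0.6185017  -0.03069473  0.083     ] [ 0.6511952  -0.02905636  0.083     ] [ 0.63465051 -0.01397175  0.083     ] [ 0.6227494  -0.03164826  0.083     ]
-174.44603905500176 0.012156117944513356
-176.9709161677687 0.012267739288622133
```

```bash
python3 -c "
from h import *
want([.43,.2153,.245],30.7)
"
python3 -m creep '[[[-20,-20,0],0],[[-24,-35,0],0],[[-24,-33,0],0],[[-24,-33,0],0],[[-24,-33,0],0]]' 60
python3 -m creep '[[[-24,-33,0],0],[[-24,-33,0],0],[[-19,-33,0],0],[[0,-22,0],0],[[0,0,0],-7]]'
python3 -m creep '[[[0,0,0],-7],[[0,0,0],-7],[[0,0,0],-6.8],[[0,0,0],0],[[0,0,0],0]]'
python3 - <<'E'
from h import *
want([.4295,.2353,.245],30.7)
im=snapshot('wrist')[:,:,::-1];cv2.imwrite("pics/w13.png",im)
E
```

```text
t 17.45 pos [ 0.6266 -0.0686  0.2445] yaw 2.89 z [ 8.e-04  2.e-04 -1.e+00] q7 0.37 q6 1.15 F [-0.2 -0.3  0.2] M [-0.02 -0.01  0.01] gap 40.1
shift [-182.  -293.5   -0.6] turn -27.8
t: 17.87
tool_pos: [0.5022, 0.0797, 0.2442]
tcp_rot: [3.14, 0.078, 0.001]
ft_force: [0.4, 0.2, 1.6]
finger_gap: 0.697
t: 18.28
tool_pos: [0.4284, 0.202, 0.2445]
tcp_rot: [-3.126, -0.288, -0.001]
ft_force: [0.2, 0.7, -0.5]
finger_gap: 0.699
t: 18.7
tool_pos: [0.4302, 0.1958, 0.2443]
tcp_rot: [3.031, 0.826, 0.0]
ft_force: [0.5, -0.6, -0.7]
finger_gap: 0.705
t 18.70 pos [0.4302 0.1958 0.2443] yaw 30.50 z [ 3.e-04 -2.e-04 -1.e+00] q7 0.10 q6 1.03 F [ 0.5 -0.6 -0.7] M [-0.04  0.04  0.  ] gap 60.2
shift [ 19.4 -34.4  -0.7] turn -0.2
```

View pics/w13.png

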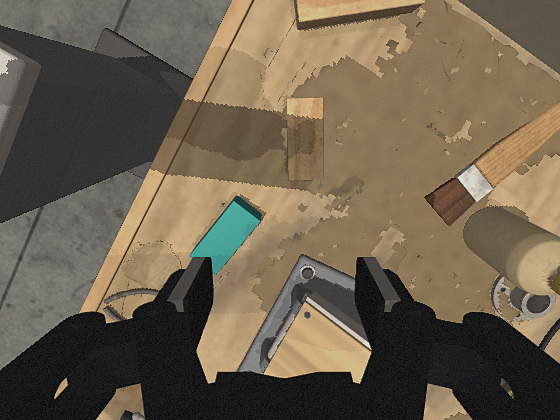

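Run:
```python
from h import *
im=cv2.imread("pics/w13.png");crop(im,270,85,75,105,6,"w13c")
```

```text
(no output)
```

View pics/w13c.png

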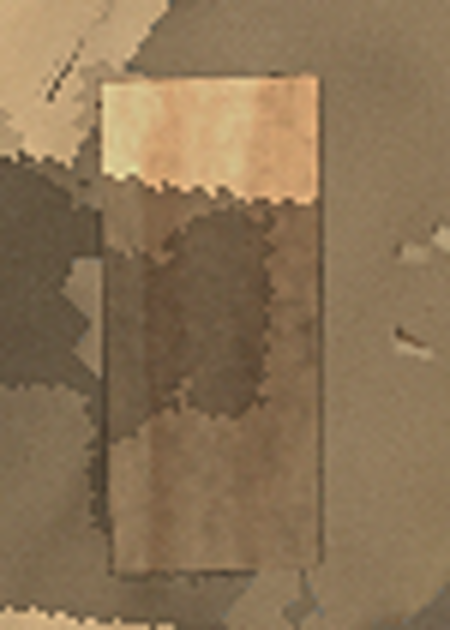

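Run:
```python
from h import *
s=dict(observe());s["tool_pos"]=np.array([.4302,.1958,.2443]);C=cam("wrist",s)
P=lambda *u:(270+(u[0]+.5)/6-.5,85+(u[1]+.5)/6-.5)
Q=np.array([onz(C,P(*u),.026) for u in((101,82),(319,77),(322,572),(113,572))])
print(Q,Q.mean(0))
for i,j in((0,1),(3,2),(0,3),(1,2)):
    d=Q[j]-Q[i];print(np.linalg.norm(d),np.degrees(np.arctan2(d[1],d[0]))%90)
want([Q.mean(0)[0],Q.mean(0)[1],.1],30)
```

```text
[[0.39424787 0.26335789 0.026     ]
 [0.42394945 0.28172889 0.026     ]
 [0.46737325 0.21369242 0.026     ]
 [0.43668496 0.19562882 0.026     ]] [0.43056388 0.238602   0.026     ]
0.03492387952221965 31.737593870089775
0.03560989781540834 30.481724812118117
0.07992579910080433 32.07007545945407
0.0807129950421384 32.5477699042179
t 18.75 pos [0.4301 0.1957 0.2443] yaw 30.50 z [ 2.e-04 -1.e-04 -1.e+00] q7 0.10 q6 1.03 F [-1.  -0.5 -0.4] M [-0.04  0.    0.02] gap 59.6
shift [ 22.1 -36.8 144.3] turn 0.5
```

```bash
python3 -m creep '[[[10,-10,20],-1],[[11,-13,30],0],[[0,-13,35],0],[[0,0,35],0],[[0,0,25],0]]' 62 25
python3 -c "
from h import *
want([.430,.237,.006],31.5)
im=snapshot('wrist')[:,:,::-1];cv2.imwrite('pics/w14.png',im)
"
```

```text
t: 19.17
tool_pos: [0.4277, 0.2375, 0.0967]
tcp_rot: [3.022, 0.856, -0.004]
ft_force: [0.4, -0.0, -0.2]
finger_gap: 0.725
t 19.17 pos [0.4277 0.2375 0.0967] yaw 31.64 z [-0.002  -0.0016 -1.    ] q7 0.21 q6 0.71 F [ 0.4 -0.  -0.2] M [0.   0.06 0.04] gap 61.9
shift [ 1.9  1.6 90.7] turn 0.1
```

View pics/w14.png

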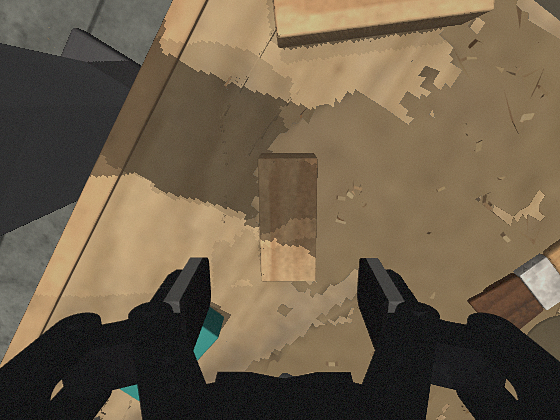

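Run:
```python
from h import *
T=cam("top");R=Rn.from_rotvec(observe()["tcp_rot"]).as_matrix()
P=lambda *u:(140+(u[0]+.5)/5-.5,240+(u[1]+.5)/5-.5)
for u in((518,93),(652,110),(643,172),(510,155)):
    X=onz(T,P(*u),.026);print(X,R.T@(X-[.430,.237,.026])*1e3)
s=dict(observe());C=cam("wrist",s)
for u in((260,158),(317,157),(315,281),(260,281)): X=onz(C,u,.026);print(u,X,R.T@(X-s["tool_pos"])*1e3)
```

```text
[0.43162197 0.14220436 0.026     ] [-48.32659457  81.56581997   0.6333621 ]
[0.41973963 0.06139807 0.026     ] [-100.81565422  144.13843597    1.27583222]
[0.38262399 0.0673226  0.026     ] [-129.31049929  119.63019006    1.52247383]
[0.39437621 0.14713249 0.026     ] [-77.45470067  57.83774532   0.88779898]
(260, 158) [0.39252387 0.26244636 0.026     ] [-13.21533127 -40.23157679  67.33819291]
(317, 157) [0.42057127 0.28044824 0.026     ] [ 20.10470931 -40.85131001  66.9986483 ]
(315, 281) [0.4631212  0.21273117 0.026     ] [20.82458977 39.12095304 67.1310171 ]
(260, 281) [0.43298206 0.19396177 0.026     ] [-14.67887861  39.29727289  67.4919663 ]
```

```bash
python3 -m creep '[[[2.5,0,20],0],[[0,0,25],0],[[0,0,22],0],[[0,0,15],0],[[0,0,8],0]]'
python3 -c "
from h import *
want([.430,.237,.006],31.5)"
```

```text
t: 19.63
tool_pos: [0.431, 0.2382, 0.0083]
tcp_rot: [3.022, 0.854, -0.002]
ft_force: [-0.6, 0.7, 1.1]
finger_gap: 0.729
t 19.63 pos [0.431  0.2382 0.0083] yaw 31.57 z [-0.0013 -0.001  -1.    ] q7 0.31 q6 0.52 F [-0.6  0.7  1.1] M [-0.01  0.07  0.05] gap 62.3
shift [-1.4  0.5  2.3] turn 0.1
```

```bash
python3 -m creep '[[[0,0,1],0],[[0,0,0],0],[[0,0,0],0],[[0,0,0],0],[[0,0,0],0]]' 25 25
python3 -m creep '[[[0,0,0],0],[[0,0,0],0],[[0,0,0],0]]'
python3 -c "
from h import *
want([.430,.237,.006],31.5)"
```

```text
t: 20.05
tool_pos: [0.4317, 0.2387, 0.0092]
tcp_rot: [-3.022, -0.857, -0.003]
ft_force: [-0.9, 0.1, -0.5]
finger_gap: 0.418
t: 20.3
tool_pos: [0.4316, 0.2387, 0.0091]
tcp_rot: [-3.022, -0.857, -0.002]
ft_force: [-0.7, 0.7, 6.0]
finger_gap: 0.413
t 20.30 pos [0.4316 0.2387 0.0091] yaw 31.67 z [ 9.0e-04  1.2e-03 -1.0e+00] q7 0.32 q6 0.52 F [-0.7  0.7  6. ] M [-0.06  0.2   0.03] gap 35.3
shift [-2.2  0.6  3.1] turn 0.2
```

```bash
python3 -m creep '[[[0,0,-10],0],[[0,0,-30],0],[[0,0,-40],0],[[0,0,-40],0],[[0,0,-40],0]]'
python3 -m creep '[[[0,0,-40],0],[[0,0,0],-7],[[0,0,0],-7],[[0,0,0],-7],[[0,0,0],-7]]'
python3 -m creep '[[[0,0,0],-7],[[0,0,0],-7],[[0,0,0],-7],[[0,0,0],-7],[[0,0,0],-6.7]]'
python3 - <<'E'
from h import *
want([.535,.047,.2],94.4)
im=snapshot('wrist')[:,:,::-1];cv2.imwrite('pics/w15.png',im)
E
```

```text
t: 20.72
tool_pos: [0.4306, 0.2375, 0.1703]
tcp_rot: [3.022, 0.856, -0.001]
ft_force: [1.2, 0.8, 0.1]
finger_gap: 0.413
t: 21.13
tool_pos: [0.4308, 0.238, 0.2091]
tcp_rot: [-2.72, -1.571, -0.001]
ft_force: [-0.3, 0.3, -0.4]
finger_gap: 0.416
t: 21.55
tool_pos: [0.4308, 0.2378, 0.2087]
tcp_rot: [2.129, 2.31, -0.0]
ft_force: [-0.7, 0.2, -0.7]
finger_gap: 0.417
t 21.55 pos [0.4308 0.2378 0.2087] yaw 94.69 z [ 0.e+00 -1.e-04 -1.e+00] q7 1.16 q6 0.96 F [-0.7  0.2 -0.7] M [ 0.01  0.03 -0.  ] gap 35.6
shift [-198.7   88.2    8.7] turn 0.3
```

View pics/w15.png

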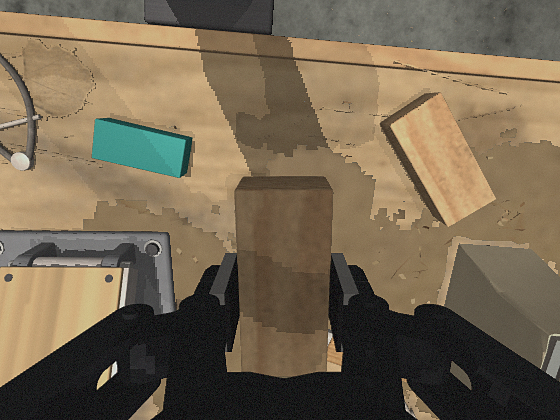

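```bash
python3 -m creep '[[[-25,10,0],0],[[-35,16,0],0],[[-35,16,0],0],[[-35,16,0],0],[[-35,16,0],0]]'
python3 -m creep '[[[-25,10,0],0],[[-9,4,0],0],[[0,0,0],0],[[0,0,0],0]]'
python3 - <<'E'
from h import *
want([.535,.047,.15],94.6)
im=snapshot('wrist')[:,:,::-1];cv2.imwrite('pics/w16.png',im)
im=snapshot('top')[:,:,::-1];cv2.imwrite('pics/t16.png',im);crop(im,220,150,110,100,7,'t16c')
im=snapshot('scene')[:,:,::-1];crop(im,220,120,120,140,5,'s16c')
E
```

```text
t: 22.02
tool_pos: [0.5178, 0.0777, 0.2088]
tcp_rot: [2.138, 2.302, 0.001]
ft_force: [0.3, 0.8, -0.3]
finger_gap: 0.41
t: 22.35
tool_pos: [0.5335, 0.0472, 0.2083]
tcp_rot: [-2.136, -2.302, 0.0]
ft_force: [-0.1, 0.7, -1.0]
finger_gap: 0.416
t 22.35 pos [0.5335 0.0472 0.2083] yaw 94.30 z [-8.e-04  7.e-04 -1.e+00] q7 1.64 q6 0.99 F [-0.1  0.7 -1. ] M [ 0.02 -0.01 -0.02] gap 35.5
shift [-0.3  1.5 58.3] turn -0.3
```

View pics/w16.png

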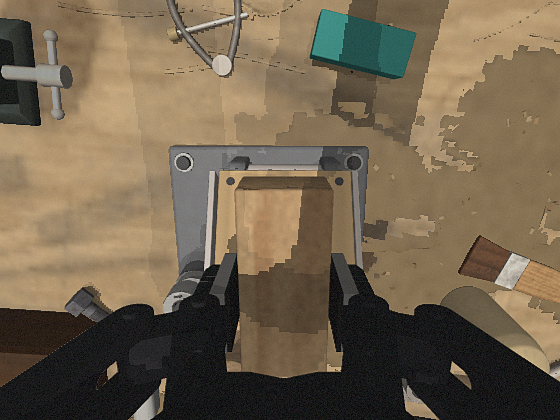

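View pics/s16c.png

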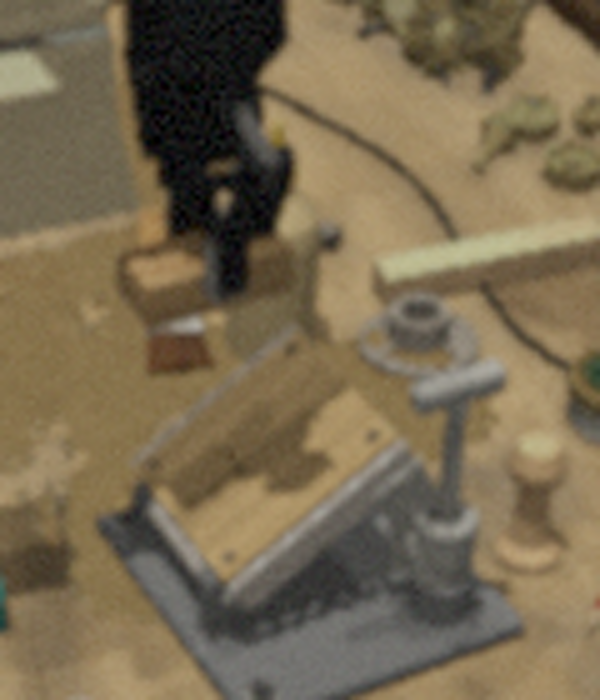

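View pics/t16c.png

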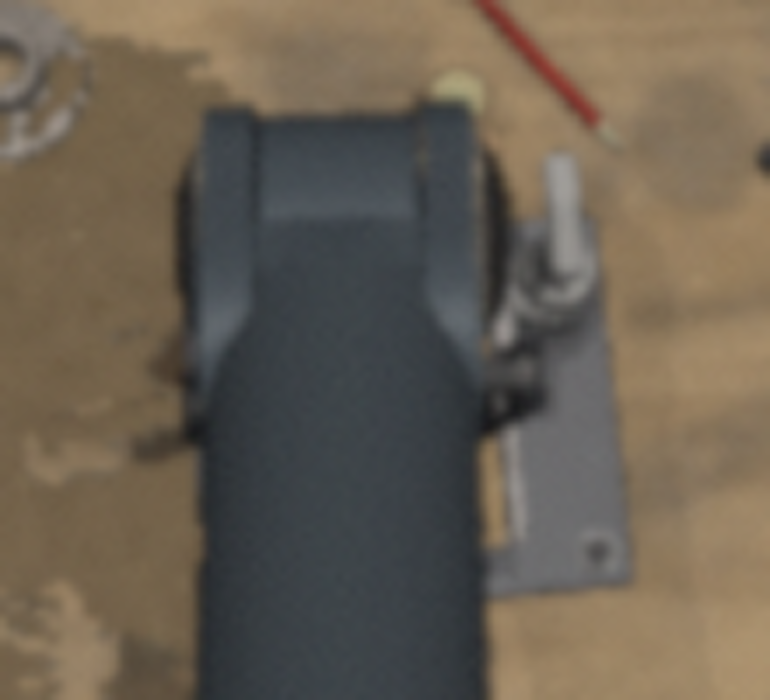

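Run:
```python
from h import *
im=cv2.imread("pics/w16.png");crop(im,195,140,180,65,4,"w16c")
```

```text
(no output)
```

View pics/w16c.png

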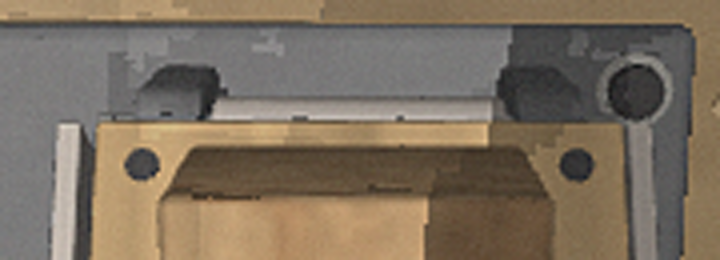

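Run:
```python
from h import *
s=dict(observe());want(None);C=cam("wrist",s)
R=Rn.from_rotvec(s["tcp_rot"]).as_matrix();loc=lambda X:R.T@(X-s["tool_pos"])*1000
P=lambda *u:(195+(u[0]+.5)/4-.5,140+(u[1]+.5)/4-.5)
for u in((97,123),(625,123)): X=onz(C,P(*u),.0594);print("edge",X,loc(X))
for u in((142,165),(577,165)): X=onz(C,P(*u),.063);print("screw",X,loc(X))
zt=s["tool_pos"][2]-.009+.026
for u in((160,195),(553,195)): X=onz(C,P(*u),zt);print("blk top",loc(X))
for u in((190,147),(525,147)): X=onz(C,P(*u),zt-.026);print("blk bot",loc(X))
```

```text
t 22.50 pos [0.5332 0.0488 0.2082] yaw 94.54 z [-9.e-04  1.e-03 -1.e+00] q7 1.64 q6 0.99 F [ 0.7  0.1 -0.2] M [0.02 0.06 0.01] gap 35.4

edge [ 0.5195017 -0.0045016  0.0594   ] [-52.19596699 -17.8089626  148.71606189]
edge [0.51101965 0.1033667  0.0594    ] [ 56.00520514 -17.71957894 148.83396176]
screw [0.52676042 0.00549657 0.063     ] [-42.80029521  -9.78382584 145.1201117 ]
screw [0.51980894 0.09398136 0.063     ] [ 45.95704886  -9.70414676 145.21681998]
blk top [-16.96882881 -40.42271491 -16.98733255]
blk top [ 18.32030545 -40.38920441 -16.9488836 ]
blk bot [-17.14482175 -39.77431351   9.01199857]
blk bot [ 18.8013884  -39.74315255   9.05116571]
```

```bash
python3 -m creep '[[[0.5,0,20],0],[[0.5,0,25],0],[[0,0,25],0],[[0,0,20],0],[[0,0,8],0]]' - 20
python3 -m creep '[[[0,0,0],0],[[0,0,2],0],[[0,0,0],0]]'
python3 -c "
from h import *
want([.535,.047,.1015],94.3)"
```

```text
t: 22.92
tool_pos: [0.5315, 0.0494, 0.1077]
tcp_rot: [-2.129, -2.305, 0.006]
ft_force: [0.1, 0.9, -0.7]
finger_gap: 0.412
t: 23.17
tool_pos: [0.5347, 0.0481, 0.1093]
tcp_rot: [2.134, 2.305, 0.003]
ft_force: [-0.1, -0.0, -0.3]
finger_gap: 0.416
t 23.17 pos [0.5347 0.0481 0.1093] yaw 94.41 z [ 1.8e-03  7.0e-04 -1.0e+00] q7 1.72 q6 0.78 F [-0.1 -0.  -0.3] M [-0.01 -0.02  0.03] gap 35.6
shift [-1.2  0.2  7.8] turn 0.1
```

```bash
python3 -m creep '[[[0,0,2],0],[[0,0,2],0],[[0,0,2],0],[[0,0,0],0]]'
python3 -m creep '[[[0,0,2],0],[[0,0,2],0],[[0,0,0],0]]'
python3 -c "
from h import *
want([.535,.047,.1015],94.3)"
```

```text
t: 23.5
tool_pos: [0.5344, 0.0477, 0.1032]
tcp_rot: [2.135, 2.304, 0.002]
ft_force: [-2.8, 0.9, 5.7]
finger_gap: 0.411
t: 23.75
tool_pos: [0.5336, 0.0476, 0.099]
tcp_rot: [-2.134, -2.304, -0.0]
ft_force: [-3.8, -0.6, 6.7]
finger_gap: 0.415
t 23.75 pos [0.5336 0.0476 0.099 ] yaw 94.36 z [-8.e-04  1.e-03 -1.e+00] q7 1.73 q6 0.76 F [-3.8 -0.6  6.7] M [0.05 0.52 0.01] gap 35.5
shift [-0.7  1.4 -2.5] turn 0.1
```

```bash
python3 -m creep '[[[0,0,2],0],[[0,0,2],0],[[0,0,2],0],[[0,0,0],0]]'
python3 -m creep '[[[0,0,2],0],[[0,0,2],0],[[0,0,2],0],[[0,0,0],0]]'
python3 -c "
from h import *
want([.535,.047,.081],94.3)
im=snapshot('scene')[:,:,::-1];crop(im,220,140,120,120,6,'s17c')"
```

```text
t: 24.08
tool_pos: [0.5332, 0.0476, 0.0929]
tcp_rot: [-2.134, -2.303, 0.001]
ft_force: [-4.0, 0.6, 7.3]
finger_gap: 0.42
t: 24.42
tool_pos: [0.5331, 0.0476, 0.0868]
tcp_rot: [-2.134, -2.303, 0.001]
ft_force: [-4.2, 0.2, 5.5]
finger_gap: 0.413
t 24.42 pos [0.5331 0.0476 0.0868] yaw 94.37 z [-1.6e-03  9.0e-04 -1.0e+00] q7 1.74 q6 0.73 F [-4.2  0.2  5.5] M [-0.    0.69 -0.  ] gap 35.3
shift [-0.8  1.8  5.8] turn 0.1
```

View pics/s17c.png

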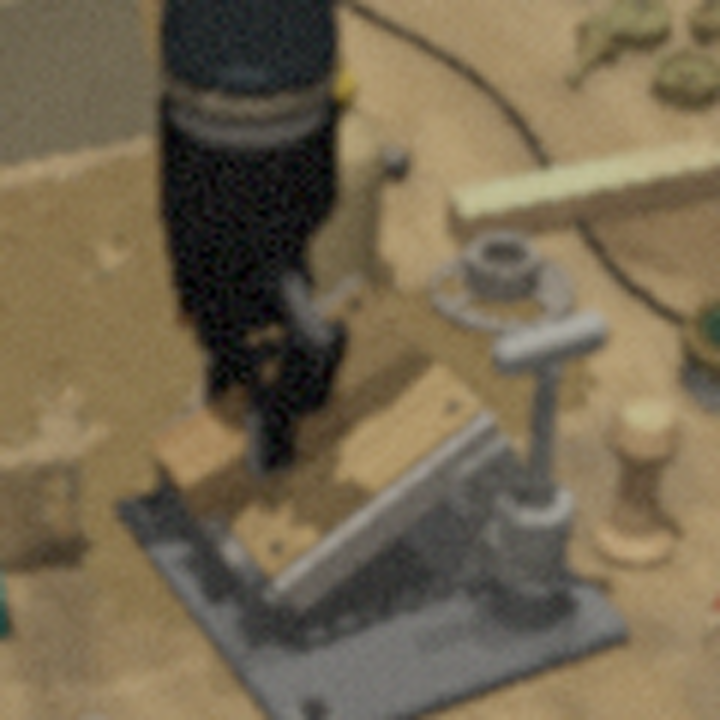

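```bash
python3 -m creep '[[[0,0,2],0],[[0,0,2],0],[[0,0,0],0]]'
python3 -c "
from h import *
want([.535,.047,.081],94.3)"
python3 -m creep '[[[0,0,1],0],[[0,0,1],0],[[0,0,0],0]]'
python3 -c "
from h import *
want([.535,.047,.081],94.3)
im=snapshot('scene')[:,:,::-1];crop(im,220,140,120,120,6,'s18c')"
```

```text
t: 24.72
tool_pos: [0.5334, 0.0476, 0.0829]
tcp_rot: [-2.134, -2.303, 0.0]
ft_force: [-4.9, 0.4, 6.7]
finger_gap: 0.412
t 24.72 pos [0.5334 0.0476 0.0829] yaw 94.37 z [-1.1e-03  9.0e-04 -1.0e+00] q7 1.75 q6 0.72 F [-4.9  0.4  6.7] M [ 0.07  0.6  -0.  ] gap 35.2
shift [-0.7  1.6  1.9] turn 0.1
t: 24.97
tool_pos: [0.5333, 0.0476, 0.0811]
tcp_rot: [-2.134, -2.303, 0.0]
ft_force: [-4.4, 0.3, 7.5]
finger_gap: 0.417
t 24.97 pos [0.5333 0.0476 0.0811] yaw 94.37 z [-0.0012  0.001  -1.    ] q7 1.75 q6 0.72 F [-4.4  0.3  7.5] M [0.07 0.71 0.  ] gap 35.6
shift [-0.8  1.6  0.1] turn 0.1
```

View pics/s18c.png

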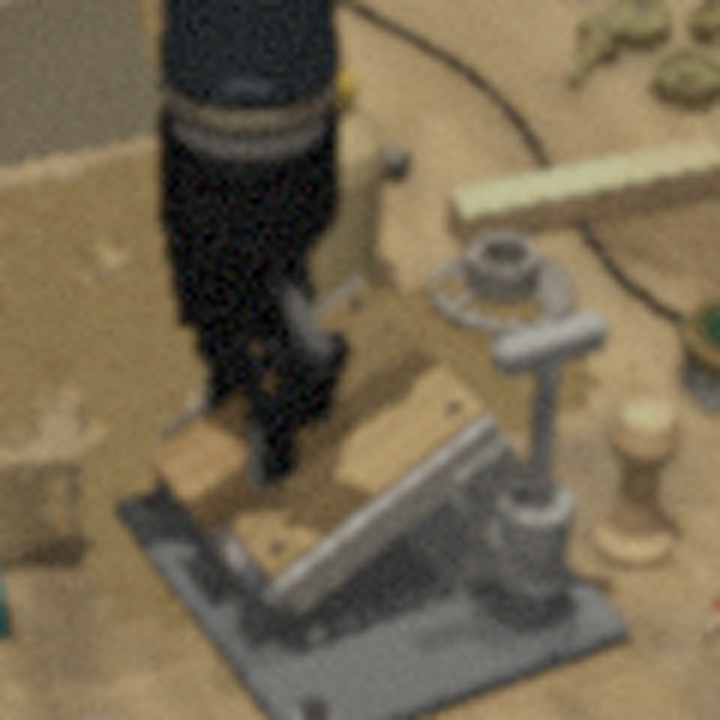

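```bash
python3 -m creep '[[[0,0,1],0],[[0,0,0],0]]'
python3 -m creep '[[[0,0,1],0],[[0,0,0],0]]'
python3 -c "
from h import *
want([.535,.047,.081],94.3)
im=snapshot('wrist')[:,:,::-1];cv2.imwrite('pics/w19.png',im);crop(im,200,100,170,150,4,'w19c')"
```

```text
t: 25.18
tool_pos: [0.5334, 0.0476, 0.0801]
tcp_rot: [-2.134, -2.303, -0.0]
ft_force: [-4.2, -0.2, 8.6]
finger_gap: 0.415
t: 25.35
tool_pos: [0.5337, 0.0477, 0.0792]
tcp_rot: [-2.134, -2.304, -0.001]
ft_force: [-4.0, 0.5, 7.2]
finger_gap: 0.415
t 25.35 pos [0.5337 0.0477 0.0792] yaw 94.37 z [-4.e-04  1.e-03 -1.e+00] q7 1.75 q6 0.72 F [-4.   0.5  7.2] M [0.07 0.5  0.01] gap 35.4
shift [-0.7  1.2 -1.8] turn 0.1
```

View pics/w19c.png

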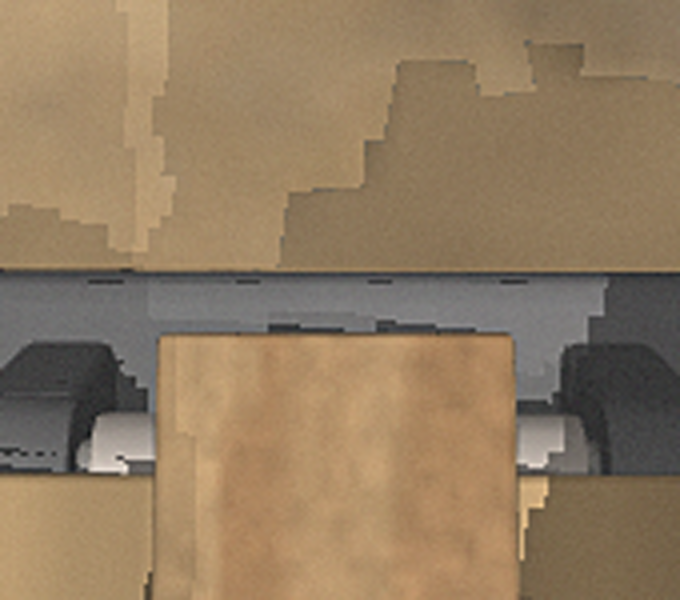

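```bash
python3 -m creep '[[[0,0,1],0],[[0,0,0],0]]'
python3 -m creep '[[[0,0,1],0],[[0,0,0],0]]'
python3 -c "
from h import *
want([.535,.047,.081],94.3)
im=snapshot('scene')[:,:,::-1];crop(im,235,175,80,80,9,'s20c')"
```

```text
t: 25.57
tool_pos: [0.5339, 0.0476, 0.0783]
tcp_rot: [-2.135, -2.304, -0.001]
ft_force: [-2.9, 0.9, 7.6]
finger_gap: 0.413
t: 25.73
tool_pos: [0.5344, 0.0477, 0.0776]
tcp_rot: [-2.135, -2.304, -0.002]
ft_force: [-2.9, -0.4, 8.7]
finger_gap: 0.413
t 25.73 pos [0.5344 0.0477 0.0776] yaw 94.37 z [ 9.0e-04  1.1e-03 -1.0e+00] q7 1.75 q6 0.71 F [-2.9 -0.4  8.7] M [-0.04  0.58 -0.07] gap 35.2
shift [-0.7  0.6 -3.4] turn 0.1
```

View pics/s20c.png

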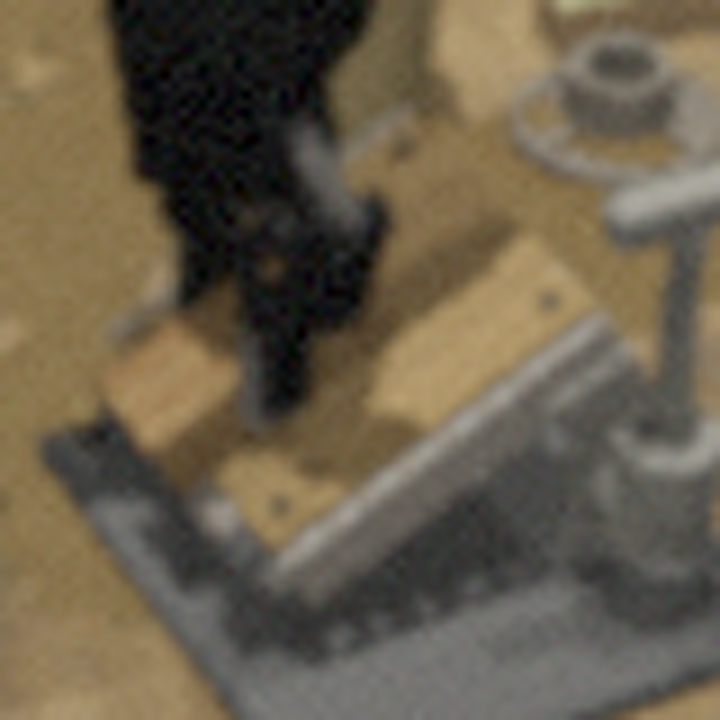

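```bash
python3 -m creep '[[[0,0,-4],0],[[0,0,-5],0],[[0,9,-5],0],[[0,9,-5],0],[[0,7,-4],0]]'
python3 -m creep '[[[0,0,0],0],[[0,0,0],0],[[0,0,0],0]]'
python3 -c "
from h import *
want([.5583,.0495,.095],94.3)
im=snapshot('wrist')[:,:,::-1];cv2.imwrite('pics/w21.png',im)
im=snapshot('scene')[:,:,::-1];crop(im,235,175,80,80,9,'s21c')"
```

```text
t: 26.2
tool_pos: [0.5608, 0.0497, 0.1002]
tcp_rot: [2.134, 2.304, 0.002]
ft_force: [0.3, -0.5, 0.0]
finger_gap: 0.416
t: 26.45
tool_pos: [0.5585, 0.0494, 0.0989]
tcp_rot: [-2.135, -2.304, 0.001]
ft_force: [0.6, 0.6, -0.7]
finger_gap: 0.415
t 26.45 pos [0.5585 0.0494 0.0989] yaw 94.37 z [-1.e-03 -1.e-04 -1.e+00] q7 1.74 q6 0.78 F [ 0.6  0.6 -0.7] M [ 0.03  0.02 -0.02] gap 35.4
shift [ 0.1 -0.2  3.9] turn 0.1
```

View pics/w21.png

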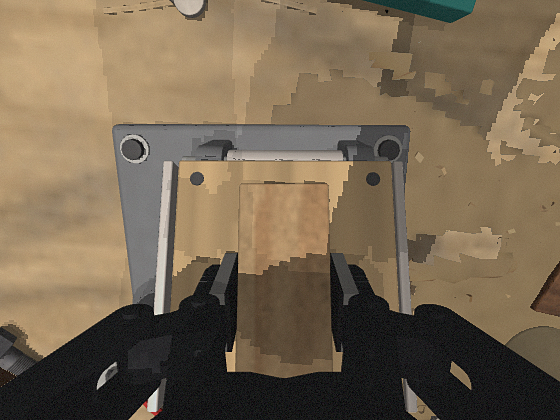

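View pics/s21c.png

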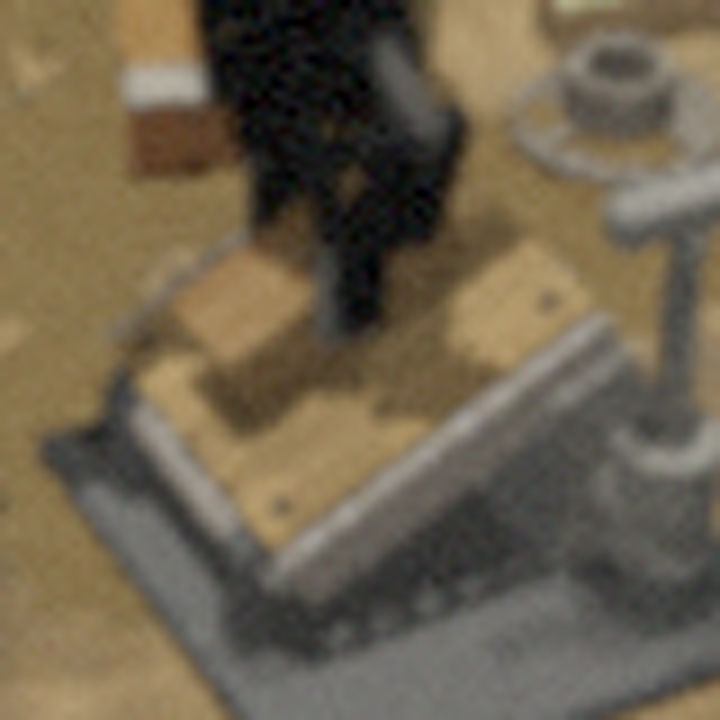

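Run:
```python
from h import *
im=cv2.imread("pics/w21.png");crop(im,160,145,260,60,3,"w21c")
```

```text
(no output)
```

View pics/w21c.png

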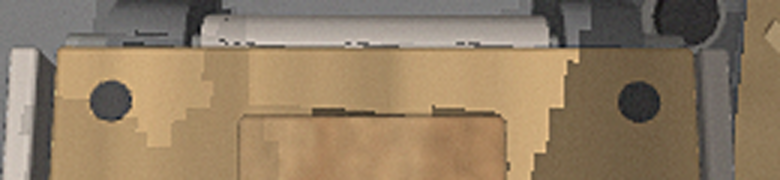

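Run:
```python
from h import *
s=dict(observe());s["tool_pos"]=np.array([.5585,.0494,.0989]);C=cam("wrist",s)
R=Rn.from_rotvec(s["tcp_rot"]).as_matrix();loc=lambda X:R.T@(X-s["tool_pos"])*1000
P=lambda *u:(160+(u[0]+.5)/3-.5,145+(u[1]+.5)/3-.5)
E=[onz(C,P(*u),.0594) for u in((57,48),(694,48))];print([loc(x) for x in E],np.linalg.norm(E[1]-E[0]))
Sx=[onz(C,P(*u),.0640) for u in((111,101),(639,102))];print([loc(x) for x in Sx],np.linalg.norm(Sx[1]-Sx[0]))
a=.513;u=np.array([np.cos(a)*np.cos(np.radians(4.3)),np.cos(a)*np.sin(np.radians(4.3)),np.sin(a)]);y=np.array([-np.sin(np.radians(4.3)),np.cos(np.radians(4.3)),0]);n=np.cross(u,y)
c0=(E[0]+E[1])/2
for g in(.026,.029,.032):
  for p in((238,115),(505,115)):
    o,d=ray(C,P(*p));t=((c0+g*n-o)@n)/(d@n);X=o+d*t-c0;print(g,"block end along slope %.1f lateral %.1f"%(X@u*1e3,X@y*1e3))
```

```text
[array([-52.71150371, -42.01451653,  39.55309491]), array([ 55.39948129, -41.94964952,  39.55532029])] 0.10811100448342806
[array([-43.03468234, -33.7869499 ,  34.94268633]), array([ 45.51934891, -33.55752553,  34.94428177])] 0.08855432845801745
0.026 block end along slope 20.1 lateral -19.7
0.026 block end along slope 20.1 lateral 18.2
0.029 block end along slope 21.0 lateral -19.3
0.029 block end along slope 21.0 lateral 17.8
0.032 block end along slope 22.0 lateral -18.9
0.032 block end along slope 22.0 lateral 17.4
```

```bash
python3 -m creep '[[[0.7,0,2],0],[[0,0,1],0],[[0,0,1],0],[[0,0,0],0]]'
python3 -m creep '[[[0,0,1],0],[[0,0,1],0],[[0,0,0],0]]'
python3 -c "
from h import *
want(None)"
```

```text
t: 26.88
tool_pos: [0.5585, 0.0502, 0.0949]
tcp_rot: [-2.135, -2.304, 0.001]
ft_force: [-0.7, 0.1, 0.5]
finger_gap: 0.418
t: 27.13
tool_pos: [0.5587, 0.0502, 0.0931]
tcp_rot: [-2.135, -2.304, 0.0]
ft_force: [-0.3, 0.8, 0.0]
finger_gap: 0.414
t 27.13 pos [0.5587 0.0502 0.0931] yaw 94.38 z [-4.e-04  0.e+00 -1.e+00] q7 1.74 q6 0.77 F [-0.3  0.8  0. ] M [ 0.01  0.03 -0.03] gap 35.4
```

```bash
python3 -m creep '[[[0,0,1],0],[[0,0,0],0]]'
python3 -m creep '[[[0,0,1],0],[[0,0,0],0]]'
python3 -m creep '[[[0,0,0.5],0],[[0,0,0],0]]'
python3 -c "
from h import *
want(None)"
```

```text
t: 27.3
tool_pos: [0.5588, 0.0502, 0.0921]
tcp_rot: [-2.135, -2.304, 0.0]
ft_force: [0.1, -0.2, -0.4]
finger_gap: 0.408
t: 27.47
tool_pos: [0.5588, 0.0502, 0.0911]
tcp_rot: [-2.135, -2.305, 0.0]
ft_force: [-0.1, -0.6, -0.3]
finger_gap: 0.413
t: 27.63
tool_pos: [0.5588, 0.0502, 0.0907]
tcp_rot: [-2.135, -2.305, 0.0]
ft_force: [0.2, 0.5, 0.4]
finger_gap: 0.415
t 27.63 pos [0.5588 0.0502 0.0907] yaw 94.38 z [-1.e-04  1.e-04 -1.e+00] q7 1.74 q6 0.76 F [0.2 0.5 0.4] M [ 0.02 -0.03 -0.01] gap 35.4
```

```bash
python3 -m creep '[[[0,0,1],0],[[0,0,0],0]]'
python3 -m creep '[[[0,0,1],0],[[0,0,0],0]]'
python3 -c "
from h import *
want(None)
im=snapshot('scene')[:,:,::-1];crop(im,235,175,80,80,9,'s22c')"
```

```text
t: 27.8
tool_pos: [0.559, 0.0501, 0.0899]
tcp_rot: [2.135, 2.304, 0.001]
ft_force: [-0.4, -1.0, 1.4]
finger_gap: 0.412
t: 27.97
tool_pos: [0.5591, 0.0502, 0.0898]
tcp_rot: [-2.135, -2.304, -0.001]
ft_force: [-2.7, 0.5, 7.6]
finger_gap: 0.416
t 27.97 pos [0.5591 0.0502 0.0898] yaw 94.38 z [ 3.e-04  7.e-04 -1.e+00] q7 1.75 q6 0.76 F [-2.7  0.5  7.6] M [-0.07  0.56  0.01] gap 35.5
```

View pics/s22c.png

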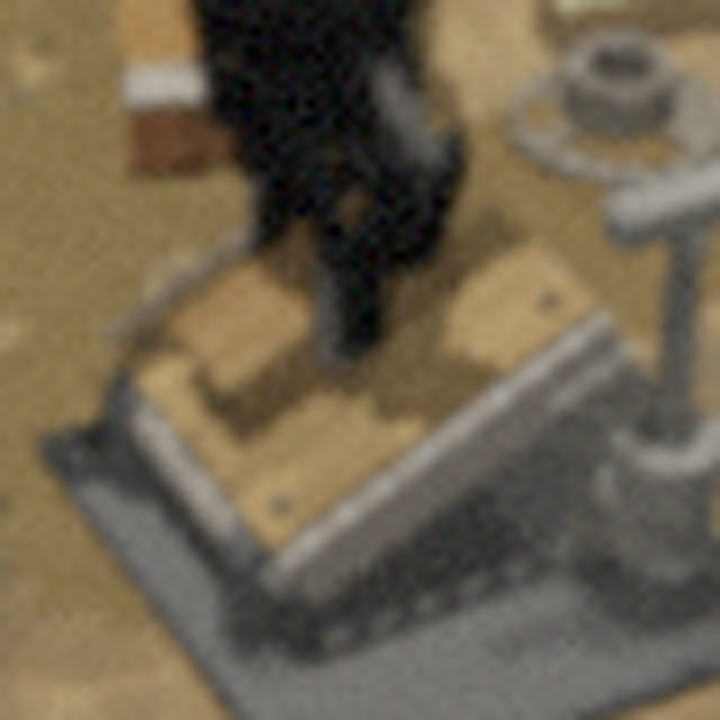

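```bash
python3 -m creep '[[[0,0,1],0],[[0,0,0],0]]'
python3 -c "
from h import *
want(None)"
```

```text
t: 28.18
tool_pos: [0.5594, 0.0502, 0.0896]
tcp_rot: [-2.135, -2.304, -0.002]
ft_force: [-3.6, 1.5, 12.7]
finger_gap: 0.413
t 28.18 pos [0.5594 0.0502 0.0896] yaw 94.38 z [ 7.0e-04  1.1e-03 -1.0e+00] q7 1.75 q6 0.76 F [-3.6  1.5 12.7] M [-0.12  0.98 -0.03] gap 35.2
```

```bash
python3 -m creep '[[[0,0,-1],0],[[0,0,0],0],[[0,0,0],0]]'
python3 - <<'E'
from h import *
want(None)
im=snapshot('wrist')[:,:,::-1];cv2.imwrite('pics/w23.png',im);crop(im,160,130,260,130,3,"w23c")
im=snapshot('scene')[:,:,::-1];cv2.imwrite('pics/s23.png',im);crop(im,240,180,60,60,12,'s23c')
E
```

```text
t: 28.43
tool_pos: [0.5593, 0.0502, 0.0897]
tcp_rot: [2.135, 2.304, 0.002]
ft_force: [-1.4, 1.0, 8.4]
finger_gap: 0.417
t 28.43 pos [0.5593 0.0502 0.0897] yaw 94.37 z [ 9.e-04  6.e-04 -1.e+00] q7 1.75 q6 0.76 F [-1.4  1.   8.4] M [-0.03  0.52  0.05] gap 35.6
```

View pics/w23c.png

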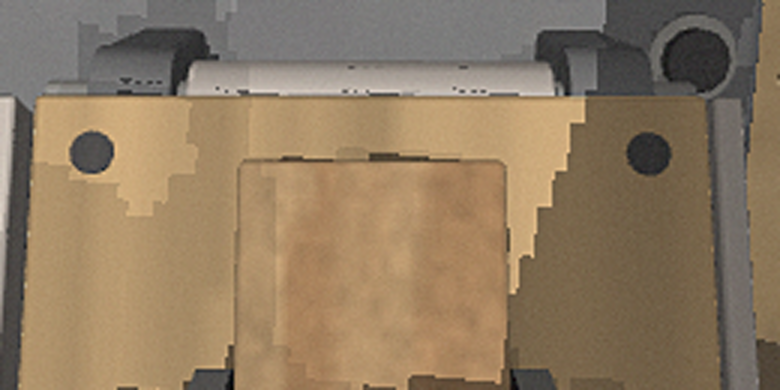

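View pics/s23c.png

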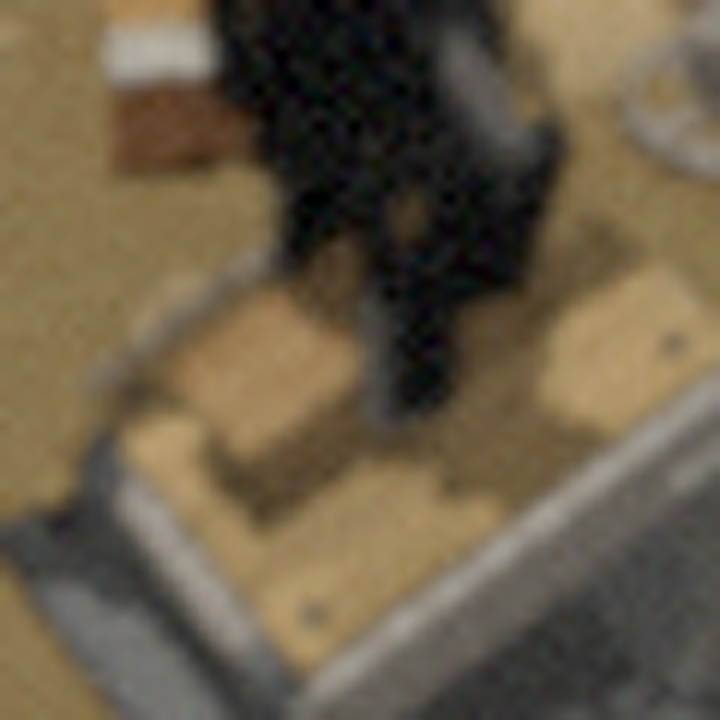

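View pics/s23.png

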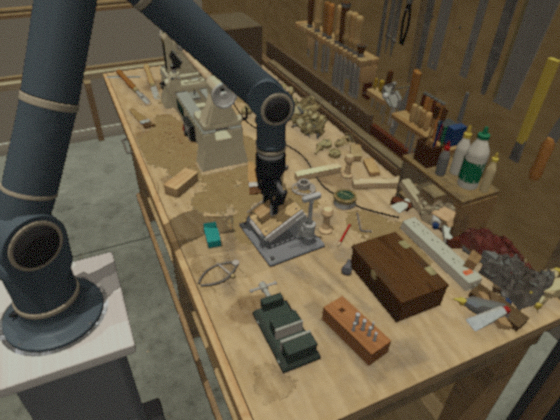

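Run:
```python
from h import *
np.set_printoptions(precision=4,suppress=True)
s=observe();S=cam("scene");R=Rn.from_rotvec(s["tcp_rot"]).as_matrix()
P=lambda *u:(240+(u[0]+.5)/12-.5,180+(u[1]+.5)/12-.5)
nx=R[:,0]
for off in(-.018,-.025,-.032):
  for u in((375,425),(395,428),(440,405)):
    o,d=ray(S,P(*u));p0=s["tool_pos"]+off*nx;t=((p0-o)@nx)/(d@nx);X=o+d*t
    print(off,u,X,"loc",R.T@(X-s["tool_pos"])*1e3,"face z there",.0594+(X[0]-.5167+ (X[1]-.05)*.075)*.5635)
im=cv2.imread("pics/w23.png");crop(im,190,225,190,110,4,"w23f")
```

```text
-0.018 (375, 425) [0.5542 0.0317 0.0889] loc [-18.      -6.5242   0.7553] face z there 0.07976080280495773
-0.018 (395, 428) [0.5592 0.0321 0.0863] loc [-18.      -1.5066   3.4143] face z there 0.08259756080242998
-0.018 (440, 405) [0.5704 0.033  0.0886] loc [-18.       9.7189   1.0419] face z there 0.08893961198748182
-0.025 (375, 425) [0.5509 0.0245 0.0952] loc [-25.     -10.3567  -5.531 ] face z there 0.07759745318021144
-0.025 (395, 428) [0.5559 0.0248 0.0926] loc [-25.      -5.3823  -2.8948] face z there 0.08040978542597087
-0.025 (440, 405) [0.567  0.0257 0.0949] loc [-25.       5.7465  -5.2469] face z there 0.08669722872140535
-0.032 (375, 425) [0.5476 0.0172 0.1015] loc [-32.     -14.1892 -11.8173] face z there 0.07543410355546519
-0.032 (395, 428) [0.5525 0.0176 0.0989] loc [-32.     -9.258  -9.204] face z there 0.07822201004951161
-0.032 (440, 405) [0.5635 0.0184 0.1012] loc [-32.       1.7741 -11.5356] face z there 0.08445484545532882
```

View pics/w23f.png

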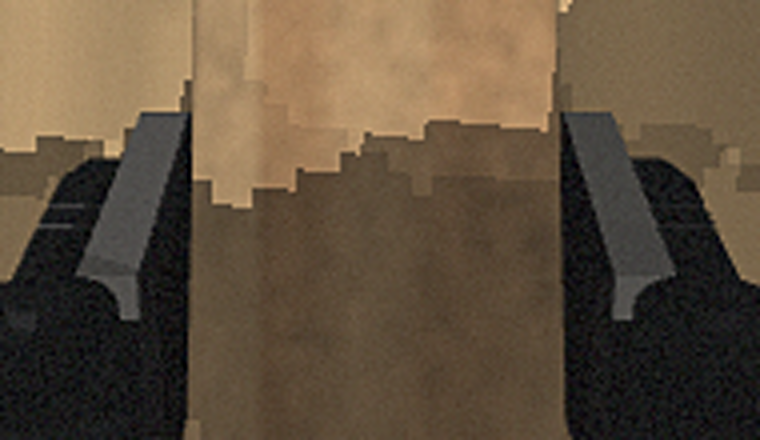

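```bash
cat > tilt.py <<'E'
from h import *
import sys
def run(fn,s=None):
    im=cv2.imread(fn);g=cv2.GaussianBlur(im,(3,3),0).astype(float)
    C=cam("wrist");f,cx,cy=C[:3]
    def edges(x0,rows,sgn):
        out=[]
        for r in rows:
            xs=np.arange(int(x0(r))-6,int(x0(r))+7)
            d=np.abs(g[r,xs+1]-g[r,xs-1]).sum(1)
            k=int(np.argmax(d))
            if d[k]<25 or k in(0,len(xs)-1):continue
            a,b,c=d[k-1],d[k],d[k+1];o=.5*(a-c)/(a-2*b+c) if a-2*b+c else 0
            out.append((r,xs[k]+o))
        return np.array(out)
    def fit(E):
        p=np.polyfit(E[:,0],E[:,1],1)
        for _ in range(4):
            res=np.abs(np.polyval(p,E[:,0])-E[:,1]);m=res<max(.4,1.5*np.median(res));p=np.polyfit(E[m,0],E[m,1],1)
        return p,m.sum(),np.std(np.polyval(p,E[m,0])-E[m,1])
    H=np.array(camera_info("wrist")["hand_eye"])[:3,:3]
    def face(l,r,rows,W,name):
        pl,n1,s1=fit(edges(l,rows,0));pr,n2,s2=fit(edges(r,rows,0))
        pts=[]
        for rr in(rows[0],rows[-1]):
            a,b=np.polyval(pl,rr),np.polyval(pr,rr);Z=f*W/(b-a);pts.append(H@np.array([((a+b)/2-cx)/f*Z,(rr-cy)/f*Z,Z]))
        v=pts[1]-pts[0];print(name,"n",n1,n2,"sd %.2f %.2f"%(s1,s2),"slope deg %.2f"%np.degrees(np.arctan2(-v[2],v[1])),"w %.2f %.2f"%(np.polyval(pr,rows[0])-np.polyval(pl,rows[0]),np.polyval(pr,rows[-1])-np.polyval(pl,rows[-1])))
    return face
E
python3 - <<'E'
from tilt import *
face=run("pics/w23.png")
face(lambda r:238.5-(r-185)*.02,lambda r:328.5+(r-185)*.025,range(188,325),36,"block")
face(lambda r:172-(r-162)*.055,lambda r:395+(r-162)*.052,range(166,245),108,"table")
face(lambda r:172-(r-162)*.055,lambda r:395+(r-162)*.052,range(166,285),108,"table")
E
```

```text
block n 69 86 sd 0.08 0.16 slope deg 24.11 w 89.37 94.29
table n 63 79 sd 0.15 0.10 slope deg 25.94 w 226.40 235.29
table n 99 119 sd 0.15 0.10 slope deg 26.00 w 226.38 239.91
```

Run:
```python
from tilt import *
face=run("pics/w21.png")
face(lambda r:239.3-(r-185)*.01,lambda r:328.5+(r-185)*.012,range(188,325),36,"block")
face(lambda r:178.5-(r-162)*.05,lambda r:391.5+(r-162)*.05,range(166,245),108,"table")
face=run("pics/w15.png")
face(lambda r:235.3,lambda r:332,range(195,330),36,"block horiz")
face=run("pics/w16.png")
face(lambda r:235.3,lambda r:332,range(195,330),36,"block horiz")
```

```text
block n 73 85 sd 0.08 0.17 slope deg 24.51 w 89.17 94.33
table n 18 79 sd 0.15 0.09 slope deg 26.33 w 215.32 224.11
block horiz n 111 113 sd 0.14 0.20 slope deg -2.55 w 99.27 87.08
block horiz n 95 113 sd 0.20 0.17 slope deg -3.44 w 99.79 86.91
```

```bash
python3 -m creep '[[[0,0,0],0],[[0,0,0],0],[[0,0,0],0],[[0,0,0],0]]'
python3 - <<'E'
from h import *
s=dict(observe());want(None);C=cam("wrist",s)
P=lambda *u:(160+(u[0]+.5)/3-.5,130+(u[1]+.5)/3-.5)
E=[onz(C,P(*u),.0594) for u in((36,97),(706,97))];print(np.linalg.norm(E[1]-E[0]))
c0=(E[0]+E[1])/2;th=np.arctan2(-(E[1]-E[0])[0],(E[1]-E[0])[1]);print("table yaw",np.degrees(th))
for a in(.46,.513):
  u=np.array([np.cos(a)*np.cos(th),np.cos(a)*np.sin(th),np.sin(a)]);y=np.array([-np.sin(th),np.cos(th),0]);n=np.cross(u,y)
  for p in((238,160),(505,160)):
    o,d=ray(C,P(*p));t=((c0+.026*n-o)@n)/(d@n);X=o+d*t-c0;print(a,"block end along %.1f lat %.1f"%(X@u*1e3,X@y*1e3))
a=cv2.cvtColor(cv2.imread("pics/scene0.png"),6);b=cv2.cvtColor(cv2.imread("pics/s23.png"),6)
for (x,y) in((296,215),(268,240),(284,225),(262,243),(245,243)):
  t=a[y-7:y+8,x-9:x+10];r=cv2.matchTemplate(b[y-13:y+14,x-15:x+16],t,cv2.TM_CCOEFF_NORMED);_,v,_,l=cv2.minMaxLoc(r);print((x,y),"moved",l[0]-6,l[1]-6,round(v,2))
E
```

```text
t: 28.87
tool_pos: [0.5593, 0.0502, 0.0896]
tcp_rot: [2.135, 2.304, 0.002]
ft_force: [-1.8, -0.6, 8.8]
finger_gap: 0.418
t 28.87 pos [0.5593 0.0502 0.0896] yaw 94.37 z [ 8.e-04  6.e-04 -1.e+00] q7 1.75 q6 0.76 F [-1.8 -0.6  8.8] M [ 0.03  0.51 -0.04] gap 35.7

0.10800401783861686
table yaw 4.333734094738052
0.46 block end along 17.1 lat -18.0
0.46 block end along 17.1 lat 18.0
0.513 block end along 18.7 lat -17.8
0.513 block end along 18.7 lat 17.9
(296, 215) moved 1 2 0.84
(268, 240) moved 0 0 0.97
(284, 225) moved -4 5 0.96
(262, 243) moved 0 0 0.97
(245, 243) moved 0 0 0.9
```

Run:
```python
from h import *
a=cv2.imread("pics/scene0.png");b=cv2.imread("pics/s23.png")
f=lambda im:cv2.resize(im[180:250,255:325],None,fx=5.6,fy=5.6,interpolation=cv2.INTER_CUBIC)
x=np.hstack([f(a),f(b)]);
for yy in range(0,x.shape[0],56):cv2.line(x,(0,yy),(x.shape[1],yy),(0,0,255),1)
cv2.imwrite("pics/cmp.png",x)
# s11c is 6x crop at (230,140): back to native
c=cv2.resize(cv2.imread("pics/s11c.png"),(120,120),interpolation=cv2.INTER_AREA)
y=np.hstack([f(a),cv2.resize(c[40:110,25:95],None,fx=5.6,fy=5.6,interpolation=cv2.INTER_CUBIC)])
for yy in range(0,y.shape[0],56):cv2.line(y,(0,yy),(y.shape[1],yy),(0,0,255),1)
cv2.imwrite("pics/cmp2.png",y)
```

```text
(no output)
```

View pics/cmp.png

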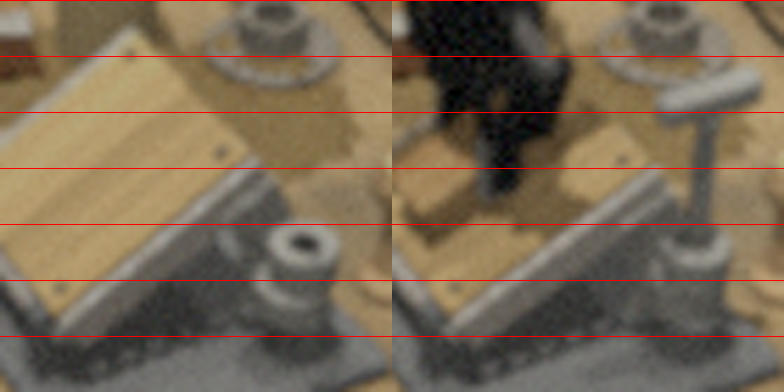

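View pics/cmp2.png

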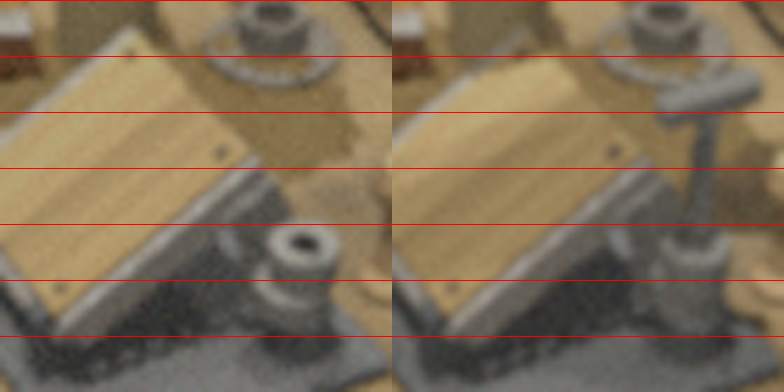

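Run:
```python
from h import *
def nat(fn,k): 
    c=cv2.imread(f"pics/{fn}.png");return cv2.resize(c,(c.shape[1]//k,c.shape[0]//k),interpolation=cv2.INTER_AREA)
L={"0":(cv2.imread("pics/scene0.png"),0,0),"s11":(nat("s11c",6),230,140),"s16":(nat("s16c",5),220,120),"s17":(nat("s17c",6),220,140),"s18":(nat("s18c",6),220,140),"s20":(nat("s20c",9),235,175),"s21":(nat("s21c",9),235,175),"s22":(nat("s22c",9),235,175),"s23":(cv2.imread("pics/s23.png"),0,0)}
def screw(im,ox,oy,x,y,r=5):
    g=cv2.cvtColor(im,6).astype(float);x0,y0=x-ox,y-oy
    p=g[y0-r:y0+r+1,x0-r:x0+r+1];p=cv2.resize(p,None,fx=8,fy=8,interpolation=cv2.INTER_CUBIC)
    p=cv2.GaussianBlur(p,(0,0),5);m=np.unravel_index(np.argmin(p[16:-16,16:-16]),p[16:-16,16:-16].shape)
    return ox+x0-r+(m[1]+16.5)/8-.5,oy+y0-r+(m[0]+16.5)/8-.5
for k,(im,ox,oy) in L.items():
    print(k,"upper",np.round(screw(im,ox,oy,295,207),2),"lower",np.round(screw(im,ox,oy,266,231),2))
```

```text
0 upper [298.44 203.56] lower [262.56 234.44]
s11 upper [294.19 206.69] lower [262.56 234.44]
s16 upper [298.44 203.56] lower [262.56 234.44]
s17 upper [298.44 203.56] lower [262.56 234.44]
s18 upper [298.44 203.56] lower [262.56 234.44]
s20 upper [298.44 203.56] lower [262.56 234.44]
s21 upper [298.44 203.56] lower [262.56 234.44]
s22 upper [298.44 203.56] lower [262.56 234.44]
s23 upper [298.44 203.56] lower [262.56 234.44]
```

Run:
```python
from h import *
def nat(fn,k): 
    c=cv2.imread(f"pics/{fn}.png");return cv2.resize(c,(c.shape[1]//k,c.shape[0]//k),interpolation=cv2.INTER_AREA)
L=[("0",cv2.imread("pics/scene0.png"),0,0),("s11",nat("s11c",6),230,140),("s16",nat("s16c",5),220,120),("s17",nat("s17c",6),220,140),("s18",nat("s18c",6),220,140),("s20",nat("s20c",9),235,175),("s21",nat("s21c",9),235,175),("s23",cv2.imread("pics/s23.png"),0,0)]
T=[]
for n,im,ox,oy in L:
    c=cv2.resize(im[197-oy:222-oy,285-ox:310-ox],None,fx=8,fy=8,interpolation=cv2.INTER_CUBIC)
    for v in(80,96):cv2.line(c,(0,v),(199,v),(0,0,255),1);cv2.line(c,(v,0),(v,199),(0,0,255),1)
    cv2.putText(c,n,(5,20),0,.6,(255,0,0),2);T.append(c)
cv2.imwrite("pics/mont.png",np.vstack([np.hstack(T[:4]),np.hstack(T[4:])]))
```

```text
(no output)
```

View pics/mont.png

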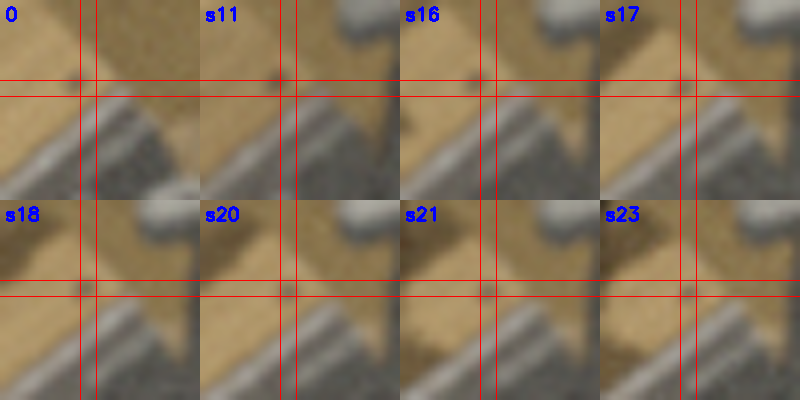

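Run:
```python
from h import *
S=cam("scene");th=np.radians(4.35)
ex=np.array([np.cos(th),np.sin(th),0]);ey=np.array([-np.sin(th),np.cos(th),0]);ez=np.array([0,0,1.])
O=np.array([.5827,.0508,0])
Fc=np.array([.5653,.0497,.0881]);H=O-.065*ex+.045*ez
r=Fc-H;rx,rz=r@ex,r@ez
a0=.513
al=np.cos(a0)*rx+np.sin(a0)*rz;an=-np.sin(a0)*rx+np.cos(a0)*rz;print("centre along %.4f normal %.4f from hinge"%(al,an))
def scr(a,su,sy):
    u=np.cos(a)*ex+np.sin(a)*ez;n=-np.sin(a)*ex+np.cos(a)*ez
    return H+ (H*0)+ (al+su)*u+an*n+sy*ey+((Fc-H)@ey)*ey
for a in(.513,.49,.47,.45,.43):
    print(a,proj(S,scr(a,.050,-.0443)),proj(S,scr(a,-.050,-.0443)))
f=lambda x,y:(285+(x+.5)/8-.5,197+(y+.5)/8-.5)
print("obs 0",f(77,80),"now",f(88,92))
```

```text
centre along 0.0626 normal 0.0142 from hinge
0.513 [294.80827899 207.42055359] [265.05820275 231.80655323]
0.49 [295.27790692 207.90347425] [265.20349903 231.78607588]
0.47 [295.67142178 208.33497434] [265.32913866 231.77082777]
0.45 [296.05101052 208.77700593] [265.45406879 231.75796478]
0.43 [296.41657966 209.22934695] [265.57823862 231.74749092]
obs 0 (294.1875, 206.5625) now (295.5625, 208.0625)
```

The table has dropped: the upper-right screw moved about (1.4,1.5) px in the scene view, which is roughly 0.07 rad. It happened during the first press low on the slope. I'll take the block off and raise the table back from behind and beneath before placing it again.

```bash
python3 -m creep '[[[0,0,-10],0],[[0,0,-25],0],[[0,0,-30],0],[[0,0,-20],0],[[0,0,0],0]]' - 80
python3 -m creep '[[[1,20,0],0],[[2,30,0],0],[[2,30,0],0],[[2,20,0],0],[[0,12,0],0]]'
python3 -m creep '[[[0,0,0],0],[[0,0,0],0]]'
python3 - <<'E'
from h import *
want([.672,.066,.085],94.37)
im=snapshot('wrist')[:,:,::-1];cv2.imwrite('pics/w30.png',im)
im=snapshot('scene')[:,:,::-1];cv2.imwrite('pics/s30.png',im);crop(im,230,140,120,110,6,'s30c')
E
```

```text
t: 29.28
tool_pos: [0.5617, 0.0501, 0.1782]
tcp_rot: [2.132, 2.301, 0.011]
ft_force: [1.0, -0.7, 0.1]
finger_gap: 0.4
t: 29.7
tool_pos: [0.6716, 0.0667, 0.1724]
tcp_rot: [-2.134, -2.306, 0.001]
ft_force: [-0.9, -0.1, -0.3]
finger_gap: 0.403
t: 29.87
tool_pos: [0.6693, 0.0655, 0.1724]
tcp_rot: [-2.134, -2.304, 0.003]
ft_force: [0.2, -0.0, -0.8]
finger_gap: 0.404
t 29.87 pos [0.6693 0.0655 0.1724] yaw 94.37 z [-2.4e-03 -8.0e-04 -1.0e+00] q7 1.71 q6 1.04 F [ 0.2 -0.  -0.8] M [0.02 0.02 0.  ] gap 34.5
shift [ 0.4  2.9 87.4] turn -0.0
```

View pics/w30.png

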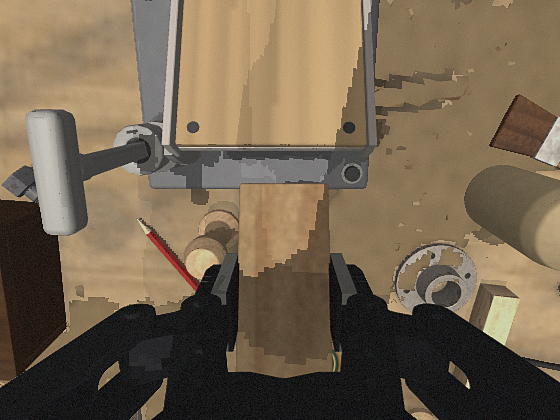

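View pics/s30c.png

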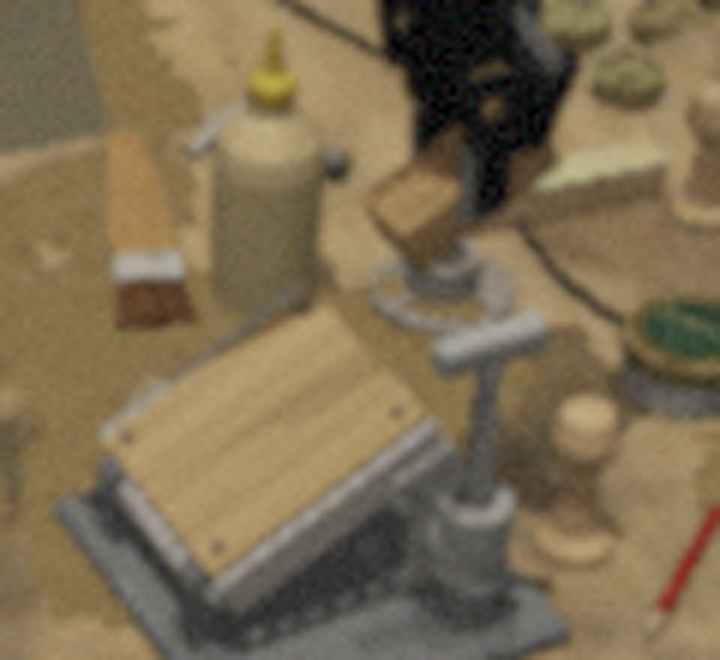

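Run:
```python
from h import *
im=cv2.imread("pics/w30.png");crop(im,110,115,70,70,8,"w30k");crop(im,150,110,240,80,3,"w30t")
```

```text
(no output)
```

View pics/w30k.png

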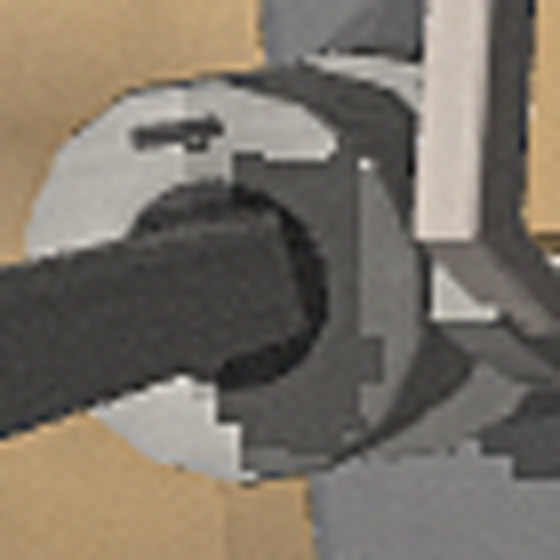

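View pics/w30t.png

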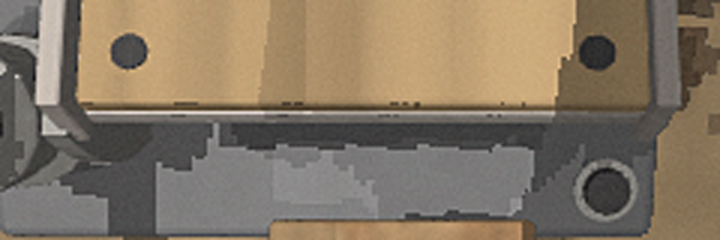

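Run:
```python
from h import *
s=dict(observe());s["tool_pos"]=np.array([.6693,.0655,.1724]);C=cam("wrist",s)
P=lambda *u:(110+(u[0]+.5)/8-.5,115+(u[1]+.5)/8-.5)
pts=[onz(C,P(*u),.083) for u in((25,230),(150,85),(215,78),(420,280),(240,482),(415,230),(110,420))]
A=np.array([[2*p[0],2*p[1],1] for p in pts]);b=np.array([p[0]**2+p[1]**2 for p in pts]);c=np.linalg.lstsq(A,b,rcond=None)[0];print("centre",c[:2],"r",np.sqrt(c[2]+c[0]**2+c[1]**2))
for u in((180,130),(150,135),(215,126)):
  m=onz(C,P(*u),.083)[:2]-c[:2];print("mark",np.degrees(np.arctan2(m[1],m[0])),np.linalg.norm(m))
e=onz(C,P(215,126),.083)-onz(C,P(135,135),.083);print("mark line dir",np.degrees(np.arctan2(e[1],e[0])))
# first image mark line
```

```text
centre [ 0.63460385 -0.03036532] r 0.015938491093570935
mark -164.77263387001702 0.01211858126321761
mark -153.4132355350197 0.012439099184384265
mark -178.08150278449864 0.01222059113238967
mark line dir 100.53366735951258
```

Run:
```python
from tilt import *
face=run("pics/w30.png")
face(lambda r:175.5-(r-108)*0.0-(r-10)*.0,lambda r:367,range(10,142),108,"t")
im=cv2.imread("pics/w30.png");g=cv2.GaussianBlur(im,(3,3),0).astype(float)
for r in(20,60,100,140):
    for a,b in((155,200),(345,390)):
        d=np.abs(g[r,a+1:b+1]-g[r,a-1:b-1]).sum(1);print(r,[(a+k,int(d[k])) for k in np.argsort(-d)[:4]])
```

```text
t n 123 92 sd 0.06 0.11 slope deg 26.09 w 186.09 199.64
20 [(np.int64(176), 267), (np.int64(177), 248), (np.int64(182), 207), (np.int64(183), 179)]
20 [(np.int64(364), 246), (np.int64(361), 189), (np.int64(368), 187), (np.int64(367), 186)]
60 [(np.int64(174), 262), (np.int64(180), 214), (np.int64(175), 202), (np.int64(167), 184)]
60 [(np.int64(357), 170), (np.int64(376), 144), (np.int64(356), 125), (np.int64(375), 114)]
100 [(np.int64(172), 253), (np.int64(171), 244), (np.int64(178), 208), (np.int64(177), 199)]
100 [(np.int64(347), 166), (np.int64(346), 151), (np.int64(367), 102), (np.int64(364), 69)]
140 [(np.int64(161), 304), (np.int64(162), 280), (np.int64(169), 263), (np.int64(175), 208)]
140 [(np.int64(376), 115), (np.int64(377), 115), (np.int64(379), 93), (np.int64(369), 93)]
```

```bash
python3 -m creep '[[[0,0,15],0],[[0,0,25],0],[[0,0,30],0],[[0,0,20],0],[[0,0,8],0]]'
python3 -m creep '[[[0,0,0],0],[[0,0,0],0],[[0,-8,0],0],[[0,-10,0],0],[[0,-9,0],0]]'
python3 -m creep '[[[0,0,0],0]]'
python3 - <<'E'
from h import *
want([.642,.066,.075],94.37)
im=snapshot('wrist')[:,:,::-1];cv2.imwrite('pics/w31.png',im)
im=snapshot('scene')[:,:,::-1];cv2.imwrite('pics/s31.png',im);crop(im,230,140,120,110,6,'s31c')
E
```

```text
t: 30.38
tool_pos: [0.6666, 0.0657, 0.0726]
tcp_rot: [-2.132, -2.301, 0.007]
ft_force: [-1.0, -1.1, -1.1]
finger_gap: 0.403
t: 30.8
tool_pos: [0.6431, 0.0635, 0.0775]
tcp_rot: [2.134, 2.303, 0.003]
ft_force: [0.1, -0.6, -0.0]
finger_gap: 0.405
t: 30.88
tool_pos: [0.6415, 0.0634, 0.077]
tcp_rot: [-2.135, -2.304, -0.001]
ft_force: [-0.8, -1.0, -0.7]
finger_gap: 0.403
t 30.88 pos [0.6415 0.0634 0.077 ] yaw 94.35 z [-1.e-04  8.e-04 -1.e+00] q7 1.76 q6 0.84 F [-0.8 -1.  -0.7] M [ 0.    0.02 -0.01] gap 34.4
shift [2.5 0.7 2. ] turn -0.0
```

View pics/w31.png

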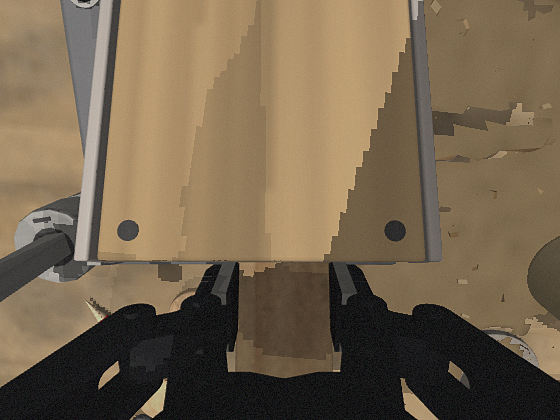

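View pics/s31c.png

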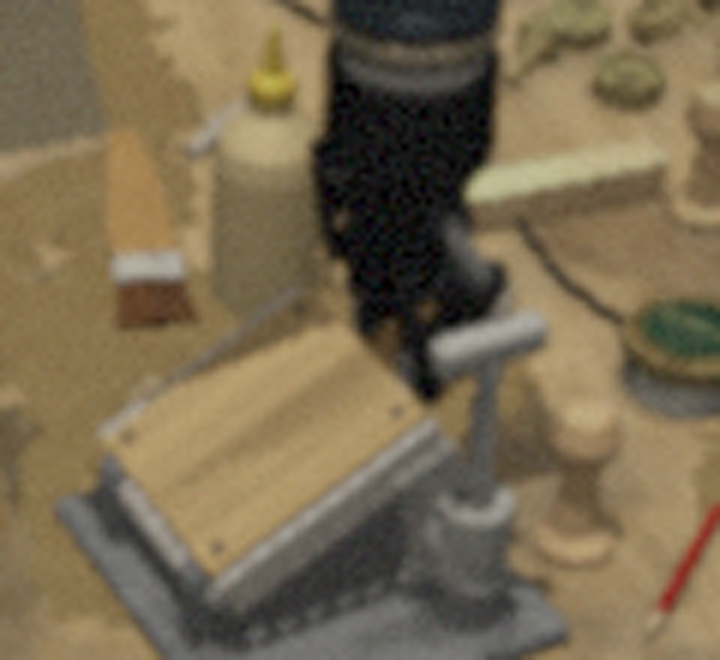

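```bash
python3 -m creep '[[[0,0,-3],0],[[0,0,-3],0],[[0,0,-2],0],[[0,0,0],0]]'
python3 -m creep '[[[0,0,-2],0],[[0,0,-1],0],[[0,0,0],0]]'
python3 -c "
from h import *
want(None)"
```

```text
t: 31.32
tool_pos: [0.6438, 0.0636, 0.0845]
tcp_rot: [2.134, 2.304, 0.002]
ft_force: [-0.6, 0.6, -0.3]
finger_gap: 0.405
t: 31.57
tool_pos: [0.6432, 0.0636, 0.087]
tcp_rot: [2.135, 2.304, 0.0]
ft_force: [-0.1, -0.2, -0.1]
finger_gap: 0.403
t 31.57 pos [0.6432 0.0636 0.087 ] yaw 94.38 z [ 3.e-04  1.e-04 -1.e+00] q7 1.75 q6 0.85 F [-0.1 -0.2 -0.1] M [ 0.03 -0.06 -0.02] gap 34.4
```

```bash
python3 -m creep '[[[0,0,-1.5],0],[[0,0,-1.5],0],[[0,0,0],0]]'
python3 -m creep '[[[0,0,-1.5],0],[[0,0,-1.5],0],[[0,0,0],0]]'
python3 -c "
from h import *
want(None)"
```

```text
t: 31.82
tool_pos: [0.6427, 0.0636, 0.0895]
tcp_rot: [-2.135, -2.304, 0.001]
ft_force: [-0.7, 0.6, -1.6]
finger_gap: 0.399
t: 32.07
tool_pos: [0.642, 0.0636, 0.0919]
tcp_rot: [-2.134, -2.303, 0.003]
ft_force: [-0.0, -0.4, -4.9]
finger_gap: 0.404
t 32.07 pos [0.642  0.0636 0.0919] yaw 94.37 z [-2.3e-03 -2.0e-04 -1.0e+00] q7 1.75 q6 0.87 F [-0.  -0.4 -4.9] M [ 0.01 -0.06 -0.06] gap 34.5
```

```bash
python3 -m creep '[[[0,0,-1.5],0],[[0,0,-1.5],0],[[0,0,0],0]]'
python3 -m creep '[[[0,0,-1],0],[[0,0,0],0],[[0,0,0],0]]'
cat > scr.py <<'E'
from h import *
import sys
im=snapshot('scene')[:,:,::-1];n=sys.argv[1];cv2.imwrite(f'pics/{n}.png',im)
def v(fn,oy=197,ox=285):
    c=cv2.resize(cv2.imread(fn)[oy:oy+25,ox:ox+25],None,fx=14,fy=14,interpolation=cv2.INTER_CUBIC)
    return c
T=[v('pics/scene0.png'),v(f'pics/{n}.png')]
for c in T:
    cv2.line(c,(135,0),(135,349),(0,0,255),1);cv2.line(c,(0,140),(349,140),(0,0,255),1)
cv2.imwrite(f'pics/{n}m.png',np.hstack(T));want(None)
E
python3 scr.py s32
```

```text
t: 32.32
tool_pos: [0.6431, 0.0637, 0.0959]
tcp_rot: [-2.135, -2.305, -0.0]
ft_force: [0.6, -0.1, -3.9]
finger_gap: 0.403
t: 32.57
tool_pos: [0.6435, 0.0637, 0.0973]
tcp_rot: [2.135, 2.304, 0.001]
ft_force: [-0.7, 0.2, -5.3]
finger_gap: 0.405
t 32.62 pos [0.6435 0.0637 0.0973] yaw 94.38 z [ 1.e-03  3.e-04 -1.e+00] q7 1.75 q6 0.87 F [-0.5 -0.4 -5.7] M [ 0.02 -0.06  0.03] gap 34.4
```

View pics/s32m.png

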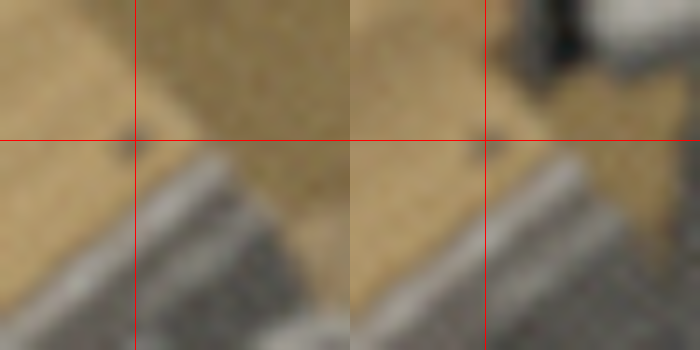

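```bash
python3 -m creep '[[[0,0,0],0],[[0,0,0],0],[[0,0,0],0],[[0,0,0],0],[[0,0,0],0]]'
python3 scr.py s33
python3 - <<'E'
from h import *
im=snapshot('wrist')[:,:,::-1];cv2.imwrite('pics/w33.png',im)
def blob(fn,x,y,r=6,inv=True):
    g=255-cv2.cvtColor(cv2.imread(fn),6)[y-r:y+r+1,x-r:x+r+1].astype(float);g=np.clip(g-np.median(g)-15,0,None)
    yy,xx=np.mgrid[-r:r+1,-r:r+1];return round(x+(g*xx).sum()/g.sum(),2),round(y+(g*yy).sum()/g.sum(),2)
# small windows on the right upper screw
for n in("scene0","s23","s30","s31","s32","s33"):print(n,blob(f"pics/{n}.png",295,207,3))
E
```

```text
t: 33.03
tool_pos: [0.6435, 0.0637, 0.0972]
tcp_rot: [2.135, 2.304, 0.001]
ft_force: [-0.5, 0.2, -2.7]
finger_gap: 0.401
t 33.08 pos [0.6435 0.0637 0.0972] yaw 94.38 z [ 1.e-03  2.e-04 -1.e+00] q7 1.75 q6 0.87 F [-0.6  0.4 -3. ] M [ 0.01 -0.21 -0.01] gap 34.4

scene0 (np.float64(295.16), np.float64(206.08))
s23 (np.float64(296.37), np.float64(206.84))
s30 (np.float64(296.24), np.float64(207.1))
s31 (np.float64(297.55), np.float64(204.91))
s32 (np.float64(296.5), np.float64(205.21))
s33 (np.float64(296.09), np.float64(205.6))
```

View pics/s33m.png

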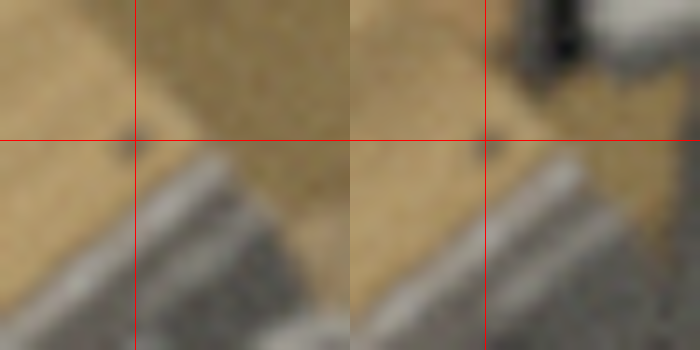

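```bash
python3 -m creep '[[[0,0,-1.2],0],[[0,0,-1.2],0],[[0,0,0],0],[[0,0,0],0],[[0,0,0],0]]'
python3 scr.py s34
```

```text
t: 33.55
tool_pos: [0.6427, 0.0636, 0.099]
tcp_rot: [-2.135, -2.304, 0.001]
ft_force: [-0.1, 0.2, -5.5]
finger_gap: 0.407
t 33.60 pos [0.6428 0.0636 0.0991] yaw 94.37 z [-6.e-04  0.e+00 -1.e+00] q7 1.74 q6 0.88 F [-0.2  0.8 -4.5] M [ 0.11 -0.14 -0.07] gap 34.4
```

View pics/s34m.png

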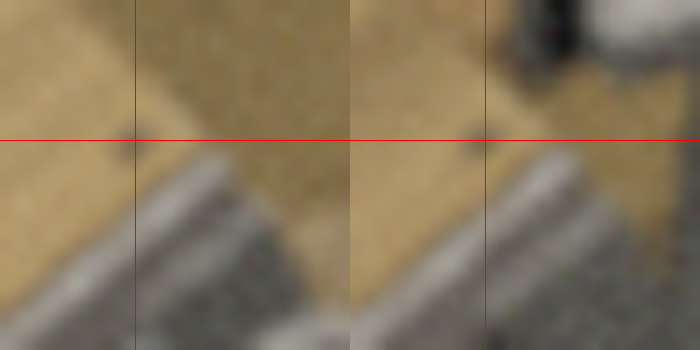

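```bash
python3 -m creep '[[[0,0,8],0],[[0,0,8],0],[[0,8,4],0],[[0,10,0],0],[[0,9,0],0]]'
python3 -m creep '[[[0,0,0],0],[[0,0,-20],0],[[0,0,-30],0],[[0,0,-30],0],[[0,0,-15],0]]'
python3 - <<'E'
from h import *
want([.52,.047,.17],94.37)
im=snapshot('wrist')[:,:,::-1];cv2.imwrite('pics/w35.png',im)
E
python3 scr.py s35
```

```text
t: 34.02
tool_pos: [0.671, 0.0658, 0.0788]
tcp_rot: [2.135, 2.305, 0.0]
ft_force: [0.5, -0.3, -0.4]
finger_gap: 0.403
t: 34.43
tool_pos: [0.6719, 0.0653, 0.1781]
tcp_rot: [2.133, 2.302, 0.006]
ft_force: [0.7, 0.3, 1.1]
finger_gap: 0.402
t 34.43 pos [0.6719 0.0653 0.1781] yaw 94.35 z [ 5.3e-03  6.0e-04 -1.0e+00] q7 1.71 q6 1.04 F [0.7 0.3 1.1] M [ 0.01 -0.04 -0.03] gap 34.3
shift [  -6.8 -152.9    7.3] turn -0.0
t 34.53 pos [0.6723 0.0654 0.1781] yaw 94.36 z [ 0.0072  0.0012 -1.    ] q7 1.71 q6 1.04 F [-0.6 -0.  -0. ] M [-0.01 -0.01  0.04] gap 34.2
```

View pics/s35m.png

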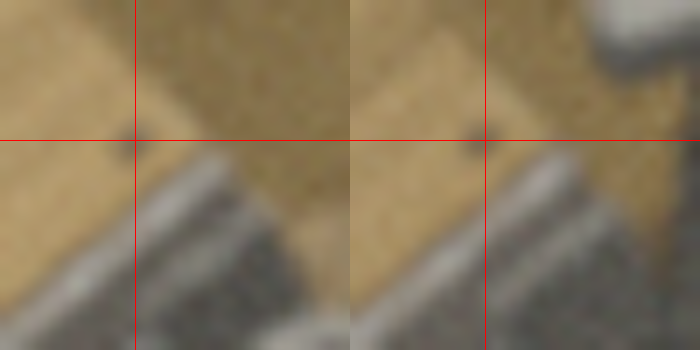

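Run:
```python
from tilt import *
face=run("pics/w35.png")
im=cv2.imread("pics/w35.png");g=cv2.GaussianBlur(im,(3,3),0).astype(float)
for r in(20,60,100,130):
    for a,b in((150,205),(340,395)):
        d=np.abs(g[r,a+1:b+1]-g[r,a-1:b-1]).sum(1);print(r,[(a+k,int(d[k])) for k in np.argsort(-d)[:5]])
face(lambda r:175.5,lambda r:367,range(10,135),108,"t")
```

```text
20 [(np.int64(176), 260), (np.int64(177), 218), (np.int64(182), 212), (np.int64(181), 159), (np.int64(169), 147)]
20 [(np.int64(362), 200), (np.int64(361), 130), (np.int64(377), 116), (np.int64(363), 115), (np.int64(376), 98)]
60 [(np.int64(172), 246), (np.int64(173), 238), (np.int64(178), 198), (np.int64(179), 191), (np.int64(165), 159)]
60 [(np.int64(353), 157), (np.int64(352), 152), (np.int64(367), 84), (np.int64(364), 72), (np.int64(365), 57)]
100 [(np.int64(169), 243), (np.int64(175), 210), (np.int64(168), 199), (np.int64(174), 199), (np.int64(161), 167)]
100 [(np.int64(342), 155), (np.int64(343), 142), (np.int64(370), 90), (np.int64(367), 67), (np.int64(341), 60)]
130 [(np.int64(167), 90), (np.int64(168), 89), (np.int64(157), 66), (np.int64(174), 63), (np.int64(152), 55)]
130 [(np.int64(382), 117), (np.int64(383), 114), (np.int64(379), 66), (np.int64(378), 50), (np.int64(380), 39)]
t n 70 95 sd 0.83 0.11 slope deg 24.91 w 188.22 199.52
```

View pics/w35.png

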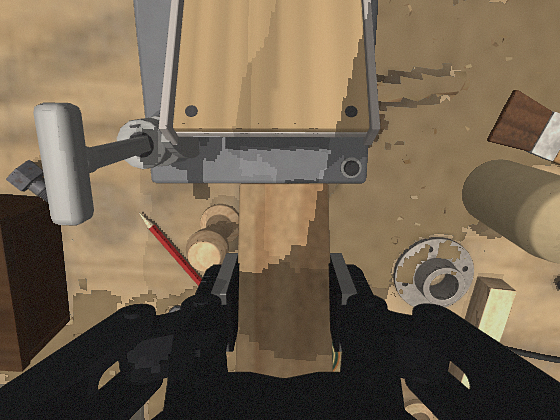

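```bash
python3 -c "
from h import *
want([.493,.0452,.12],94.37)"
python3 -m creep '[[[-1,-25,0],0],[[-1,-36,0],0],[[-1,-36,0],0],[[-1,-36,0],0],[[-1,-30,0],0]]' - 20
python3 -m creep '[[[-1,-16,10],0],[[0,0,20],0],[[0,0,25],0],[[0,0,5],0],[[0,0,0],0]]'
python3 -c "
from h import *
want([.493,.0452,.07],94.37)
im=snapshot('wrist')[:,:,::-1];cv2.imwrite('pics/w36.png',im)"
```

```text
t 34.53 pos [0.6723 0.0654 0.1781] yaw 94.36 z [ 0.0072  0.0012 -1.    ] q7 1.71 q6 1.04 F [-0.6 -0.  -0. ] M [-0.01 -0.01  0.04] gap 34.2
shift [  -6.6 -180.8   56.8] turn -0.0
t: 34.95
tool_pos: [0.5043, 0.0479, 0.1726]
tcp_rot: [-2.133, -2.303, 0.004]
ft_force: [-0.1, -0.1, -0.7]
finger_gap: 0.403
t: 35.37
tool_pos: [0.4901, 0.0458, 0.1122]
tcp_rot: [-2.133, -2.302, 0.007]
ft_force: [0.6, 0.5, 0.2]
finger_gap: 0.404
t 35.37 pos [0.4901 0.0458 0.1122] yaw 94.37 z [-0.0051 -0.0015 -1.    ] q7 1.70 q6 0.75 F [0.6 0.5 0.2] M [-0.   -0.07  0.01] gap 34.5
shift [-0.7  3.1 42.2] turn -0.0
```

View pics/w36.png

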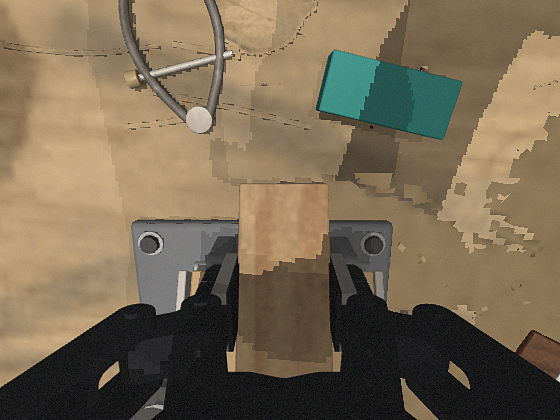

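```bash
python3 -m creep '[[[0,1,10],0],[[0,1,15],0],[[0,0,10],0],[[0,0,3],0],[[0,0,0],0]]' - 20
python3 -m creep '[[[0,0,2],0],[[0,0,0],0]]'
python3 -c "
from h import *
want([.493,.0452,.07],94.37)"
```

```text
t: 35.83
tool_pos: [0.4936, 0.046, 0.0755]
tcp_rot: [-2.135, -2.304, 0.002]
ft_force: [-0.9, -0.1, 0.5]
finger_gap: 0.405
t: 36.0
tool_pos: [0.4943, 0.0462, 0.0744]
tcp_rot: [2.135, 2.304, 0.001]
ft_force: [-0.4, 0.5, -0.2]
finger_gap: 0.406
t 36.00 pos [0.4943 0.0462 0.0744] yaw 94.37 z [ 7.e-04  2.e-04 -1.e+00] q7 1.74 q6 0.66 F [-0.4  0.5 -0.2] M [0.04 0.03 0.01] gap 34.7
shift [-0.9 -1.4  4.4] turn -0.0
```

```bash
python3 -m creep '[[[0,0,2],0],[[0,0,2],0],[[0,0,2],0],[[0,0,0],0]]'
python3 -m creep '[[[0,0,2],0],[[0,0,2],0],[[0,0,2],0],[[0,0,0],0]]'
python3 -c "
from h import *
want([.493,.0452,.06],94.37)"
```

```text
t: 36.33
tool_pos: [0.4937, 0.0463, 0.068]
tcp_rot: [-2.135, -2.305, 0.0]
ft_force: [-0.3, 0.2, -1.2]
finger_gap: 0.403
t: 36.67
tool_pos: [0.4936, 0.0462, 0.0618]
tcp_rot: [-2.135, -2.304, 0.001]
ft_force: [-0.9, -0.2, -0.2]
finger_gap: 0.407
t 36.67 pos [0.4936 0.0462 0.0618] yaw 94.38 z [-8.e-04 -1.e-04 -1.e+00] q7 1.76 q6 0.64 F [-0.9 -0.2 -0.2] M [-0.01 -0.   -0.  ] gap 34.8
shift [-0.9 -0.7  1.8] turn 0.0
```

```bash
python3 -m creep '[[[0,0,2],0],[[0,0,2],0],[[0,0,0],0]]'
python3 -m creep '[[[0,0,2],0],[[0,0,2],0],[[0,0,0],0]]'
python3 -c "
from h import *
want(None);im=snapshot('wrist')[:,:,::-1];cv2.imwrite('pics/w37.png',im)
im=snapshot('scene')[:,:,::-1];crop(im,220,160,100,90,7,'s37c')"
```

```text
t: 36.92
tool_pos: [0.4943, 0.0462, 0.0595]
tcp_rot: [-2.135, -2.304, -0.002]
ft_force: [-6.6, -0.0, 16.6]
finger_gap: 0.402
t: 37.17
tool_pos: [0.4945, 0.0463, 0.0567]
tcp_rot: [-2.135, -2.304, -0.003]
ft_force: [-9.3, -0.9, 25.3]
finger_gap: 0.406
t 37.17 pos [0.4945 0.0463 0.0567] yaw 94.36 z [ 9.0e-04  2.2e-03 -1.0e+00] q7 1.76 q6 0.63 F [-9.3 -0.9 25.3] M [-0.11  1.    0.09] gap 34.7
```

View pics/s37c.png

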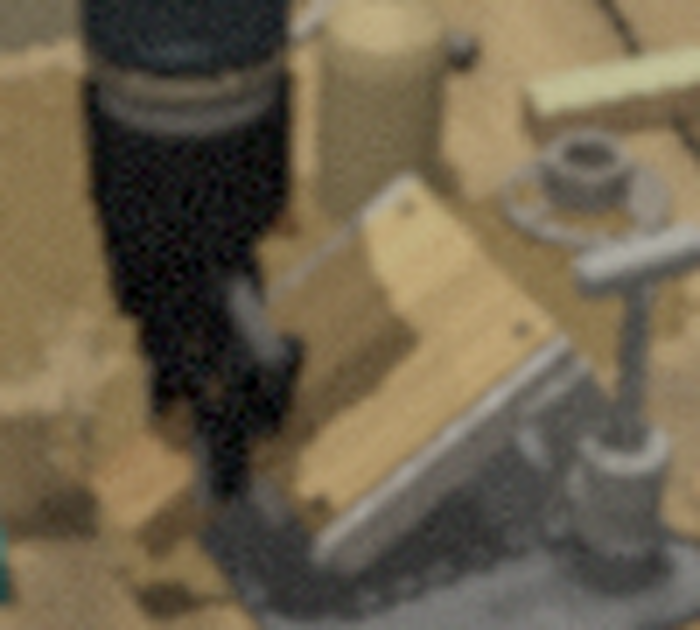

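```bash
python3 -m creep '[[[0,0,-2],0],[[0,0,0],0],[[0,0,0],0]]' 30 20
python3 scr.py s38
```

```text
t: 37.52
tool_pos: [0.4946, 0.0463, 0.0572]
tcp_rot: [2.135, 2.304, 0.003]
ft_force: [-4.2, 0.1, 11.1]
finger_gap: 0.405
t 37.57 pos [0.4946 0.0462 0.0572] yaw 94.36 z [ 1.3e-03  9.0e-04 -1.0e+00] q7 1.76 q6 0.63 F [-3.7  0.5 12. ] M [ 0.03  0.26 -0.  ] gap 34.6
```

View pics/s38m.png

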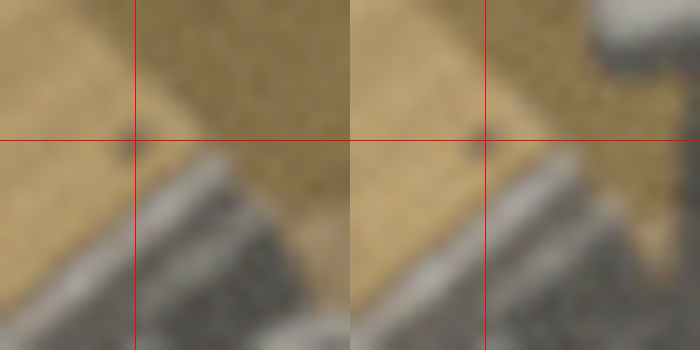

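```bash
python3 -m creep '[[[0,0,-4],0],[[0,0,-5],0],[[0,10,-6],0],[[0,15,-9],0],[[0,15,-9],0]]'
python3 -m creep '[[[-0.7,12,-6],0],[[0,9,-5],0],[[0,0,0],0],[[0,0,0],0],[[0,0,0],0]]'
python3 - <<'E'
from h import *
want([.5564,.05,.0925],94.37)
im=snapshot('wrist')[:,:,::-1];cv2.imwrite('pics/w40.png',im);crop(im,160,130,260,130,3,"w40c")
E
```

```text
t: 37.98
tool_pos: [0.5337, 0.0493, 0.0893]
tcp_rot: [-2.135, -2.304, 0.001]
ft_force: [-0.2, -0.2, -0.1]
finger_gap: 0.404
t: 38.4
tool_pos: [0.5535, 0.0501, 0.0995]
tcp_rot: [-2.134, -2.303, 0.002]
ft_force: [-0.6, -0.1, 0.0]
finger_gap: 0.402
t 38.40 pos [0.5535 0.0501 0.0995] yaw 94.37 z [-2.2e-03 -1.0e-04 -1.0e+00] q7 1.74 q6 0.78 F [-0.6 -0.1  0. ] M [-0.01 -0.    0.04] gap 34.4
shift [-0.3  2.9  7. ] turn 0.0
```

View pics/w40c.png

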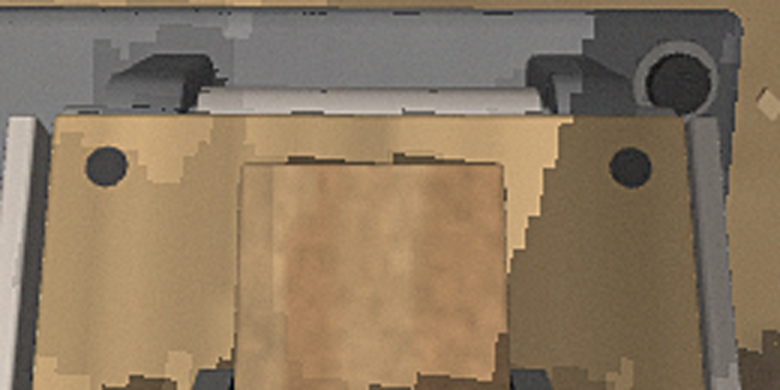

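Run:
```python
from tilt import *
face=run("pics/w40.png")
face(lambda r:240.3-(r-185)*.02,lambda r:327.5+(r-185)*.02,range(190,325),36,"block")
face(lambda r:178-(r-170)*.075,lambda r:389+(r-170)*.085,range(175,255),108,"table")
face(lambda r:178-(r-170)*.075,lambda r:389+(r-170)*.085,range(175,235),108,"table")
s=dict(observe());s["tool_pos"]=np.array([.5540,.0501,.0995]);C=cam("wrist",s)
P=lambda *u:(160+(u[0]+.5)/3-.5,130+(u[1]+.5)/3-.5)
E=[onz(C,P(*u),.0594) for u in((55,115),(685,115))];c0=(E[0]+E[1])/2;print(np.linalg.norm(E[1]-E[0]),c0);th=np.radians(4.35);a=.525
u=np.array([np.cos(a)*np.cos(th),np.cos(a)*np.sin(th),np.sin(a)]);y=np.array([-np.sin(th),np.cos(th),0]);n=np.cross(u,y)
for g in(.026,.030,.034):
  for p in((240,163),(502,163)):
    o,d=ray(C,P(*p));t=((c0+g*n-o)@n)/(d@n);X=o+d*t-c0;print(g,"along %.1f lat %.1f"%(X@u*1e3,X@y*1e3))
```

```text
block n 73 77 sd 0.35 0.15 slope deg 24.16 w 87.37 92.15
table n 39 80 sd 0.15 0.08 slope deg 31.12 w 212.99 226.06
table n 23 60 sd 0.14 0.08 slope deg 31.13 w 213.00 222.77
0.10789484263544373 [0.51587788 0.04760014 0.0594    ]
0.026 along 17.1 lat -18.7
0.026 along 17.1 lat 19.0
0.03 along 18.4 lat -18.2
0.03 along 18.4 lat 18.5
0.034 along 19.7 lat -17.7
0.034 along 19.7 lat 18.0
```

```bash
python3 -m creep '[[[0,0,0],0],[[0,0,0],0]]' 35 20
python3 -m creep '[[[0,0,0],0],[[0,0,0],0]]' 35.3 20
python3 -c "
from h import *
want(None)"
```

```text
t: 38.62
tool_pos: [0.5541, 0.0501, 0.0998]
tcp_rot: [-2.134, -2.304, 0.001]
ft_force: [0.6, 0.1, 0.2]
finger_gap: 0.411
t: 38.78
tool_pos: [0.5546, 0.0502, 0.1001]
tcp_rot: [-2.135, -2.304, 0.0]
ft_force: [-0.6, -0.0, 0.5]
finger_gap: 0.415
t 38.78 pos [0.5546 0.0502 0.1001] yaw 94.37 z [-3.e-04  1.e-04 -1.e+00] q7 1.74 q6 0.78 F [-0.6 -0.   0.5] M [ 0.02  0.03 -0.04] gap 35.5
```

```bash
python3 -m creep '[[[0,-10,3],0],[[0,-15,8],0],[[0,-15,8],0],[[0,-12,7],0],[[0,-8,6],0]]' 30 20
python3 -m creep '[[[0,0,0],0],[[0,0,2],0],[[0,0,1],0],[[0,0,0],0]]'
python3 -c "
from h import *
want(None)"
```

```text
t: 39.2
tool_pos: [0.4934, 0.0455, 0.0677]
tcp_rot: [-2.134, -2.304, 0.001]
ft_force: [-0.5, -0.4, -0.3]
finger_gap: 0.413
t: 39.53
tool_pos: [0.4962, 0.0457, 0.0654]
tcp_rot: [2.134, 2.304, 0.002]
ft_force: [0.8, 0.5, -1.1]
finger_gap: 0.412
t 39.53 pos [0.4962 0.0457 0.0654] yaw 94.38 z [ 1.4e-03  1.0e-04 -1.0e+00] q7 1.75 q6 0.65 F [ 0.8  0.5 -1.1] M [0.02 0.01 0.02] gap 35.2
```

```bash
python3 -m creep '[[[0,0,2],0],[[0,0,2],0],[[0,0,1],0],[[0,0,0],0]]'
python3 -m creep '[[[0,0,1],0],[[0,0,1],0],[[0,0,0],0]]'
python3 -m creep '[[[0,0,1],0],[[0,0,1],0],[[0,0,0],0]]'
python3 -c "
from h import *
want(None)"
```

```text
t: 39.87
tool_pos: [0.4949, 0.0456, 0.0599]
tcp_rot: [-2.135, -2.304, 0.001]
ft_force: [0.3, 0.1, 0.2]
finger_gap: 0.414
t: 40.12
tool_pos: [0.4949, 0.0456, 0.058]
tcp_rot: [-2.135, -2.304, 0.0]
ft_force: [-0.2, -0.2, -0.8]
finger_gap: 0.408
t: 40.37
tool_pos: [0.4951, 0.0456, 0.0568]
tcp_rot: [-2.135, -2.304, -0.001]
ft_force: [-2.3, 0.1, 6.8]
finger_gap: 0.418
t 40.37 pos [0.4951 0.0456 0.0568] yaw 94.37 z [ 1.e-04  7.e-04 -1.e+00] q7 1.76 q6 0.63 F [-2.3  0.1  6.8] M [-0.07  0.26 -0.01] gap 35.7
```

```bash
python3 -m creep '[[[0,0,1],0],[[0,0,0],0]]'
python3 -m creep '[[[0,0,1],0],[[0,0,0],0]]'
python3 -c "
from h import *
want(None)
im=snapshot('scene')[:,:,::-1];crop(im,220,160,100,90,7,'s41c')"
```

```text
t: 40.53
tool_pos: [0.4951, 0.0456, 0.0565]
tcp_rot: [-2.135, -2.304, -0.001]
ft_force: [-4.8, -0.2, 13.8]
finger_gap: 0.417
t: 40.7
tool_pos: [0.495, 0.0456, 0.0559]
tcp_rot: [-2.134, -2.303, -0.002]
ft_force: [-5.6, -1.5, 17.9]
finger_gap: 0.416
t 40.70 pos [0.495  0.0456 0.0559] yaw 94.36 z [-2.0e-04  1.6e-03 -1.0e+00] q7 1.77 q6 0.63 F [-5.6 -1.5 17.9] M [-0.02  1.05 -0.04] gap 35.6
```

View pics/s41c.png

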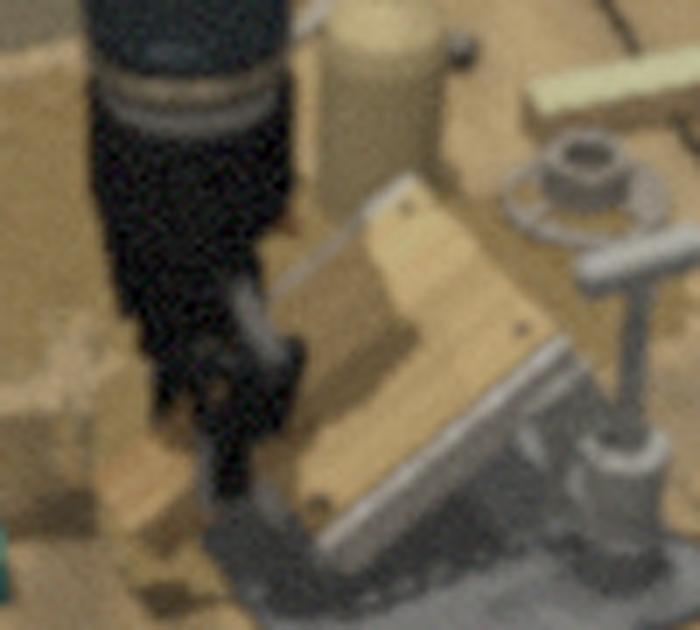

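```bash
python3 -m creep '[[[0,0,-5],0],[[0,0,-5],0],[[0,10,-6],0],[[0,15,-9],0],[[0,15,-9],0]]'
python3 -m creep '[[[0,12,-7],0],[[0,9,-5],0],[[0,0,0],0],[[0,0,0],0],[[0,0,0],0]]'
python3 - <<'E'
from h import *
want([.5564,.05,.0925],94.37)
im=snapshot('wrist')[:,:,::-1];cv2.imwrite('pics/w42.png',im);crop(im,160,130,260,130,3,"w42c")
E
python3 - <<'E'
from tilt import *
face=run("pics/w42.png")
for r in((192,325),(215,325)):face(lambda r:240.3-(r-185)*.02,lambda r:327.5+(r-185)*.02,range(*r),36,"block")
face(lambda r:178-(r-170)*.075,lambda r:389+(r-170)*.085,range(175,255),108,"table")
E
```

```text
t: 41.17
tool_pos: [0.5349, 0.0487, 0.0885]
tcp_rot: [-2.135, -2.304, 0.001]
ft_force: [0.4, -0.0, 0.3]
finger_gap: 0.417
t: 41.58
tool_pos: [0.5545, 0.0501, 0.0995]
tcp_rot: [-2.134, -2.303, 0.002]
ft_force: [-0.5, -0.6, -0.4]
finger_gap: 0.415
t 41.58 pos [0.5545 0.0501 0.0995] yaw 94.37 z [-2.2e-03 -2.0e-04 -1.0e+00] q7 1.74 q6 0.78 F [-0.5 -0.6 -0.4] M [0.07 0.04 0.02] gap 35.4
shift [-0.2  1.9  7. ] turn -0.0
block n 74 76 sd 0.07 0.15 slope deg 29.93 w 87.47 95.59
block n 74 84 sd 0.07 0.18 slope deg 32.13 w 88.10 95.83
table n 63 79 sd 0.11 0.08 slope deg 31.05 w 213.70 226.74
```

View pics/w42c.png

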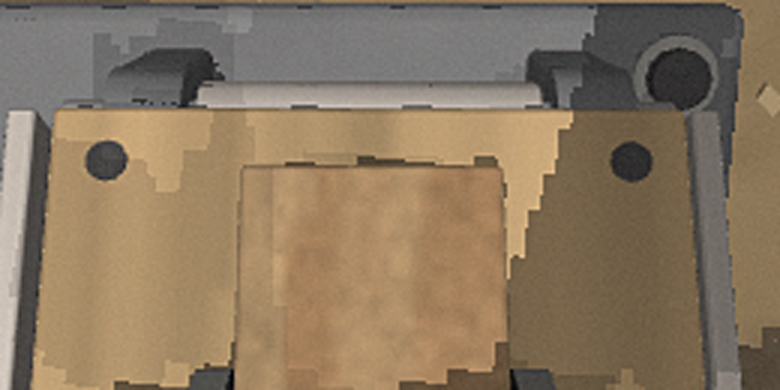

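Run:
```python
from h import *
s=dict(observe());want(None);s["tool_pos"]=np.array([.5545,.0501,.0995]);C=cam("wrist",s)
P=lambda *u:(160+(u[0]+.5)/3-.5,130+(u[1]+.5)/3-.5)
E=[onz(C,P(*u),.0594) for u in((54,110),(686,110))];c0=(E[0]+E[1])/2;print(np.linalg.norm(E[1]-E[0]),c0);th=np.radians(4.35)
for a in(.525,.543):
  u=np.array([np.cos(a)*np.cos(th),np.cos(a)*np.sin(th),np.sin(a)]);y=np.array([-np.sin(th),np.cos(th),0]);n=np.cross(u,y)
  for g in(.026,.032):
   for p in((241,166),(501,166)):
    o,d=ray(C,P(*p));t=((c0+g*n-o)@n)/(d@n);X=o+d*t-c0;print(a,g,"along %.1f lat %.1f"%(X@u*1e3,X@y*1e3))
```

```text
t 41.63 pos [0.5545 0.0501 0.0995] yaw 94.37 z [-2.1e-03 -1.0e-04 -1.0e+00] q7 1.74 q6 0.78 F [-0.9  0.  -0.7] M [ 0.02 -0.04 -0.01] gap 35.4

0.10809824585373466 [0.51552145 0.04753527 0.0594    ]
0.525 0.026 along 18.4 lat -18.5
0.525 0.026 along 18.5 lat 18.8
0.525 0.032 along 20.4 lat -17.8
0.525 0.032 along 20.4 lat 18.0
0.543 0.026 along 19.0 lat -18.5
0.543 0.026 along 19.0 lat 18.7
0.543 0.032 along 21.1 lat -17.7
0.543 0.032 along 21.1 lat 18.0
```

```bash
python3 -m creep '[[[0,1.5,1],0],[[0,0,1],0],[[0,0,1],0],[[0,0,1],0],[[0,0,0],0]]'
python3 -m creep '[[[0,0,1],0],[[0,0,1],0],[[0,0,0],0]]'
python3 -c "
from h import *
want(None)"
```

```text
t: 42.05
tool_pos: [0.557, 0.0503, 0.0959]
tcp_rot: [-2.135, -2.304, 0.001]
ft_force: [-0.7, -0.5, -0.4]
finger_gap: 0.413
t: 42.3
tool_pos: [0.5572, 0.0504, 0.094]
tcp_rot: [-2.135, -2.305, 0.0]
ft_force: [-0.2, -0.1, 0.2]
finger_gap: 0.412
t 42.30 pos [0.5572 0.0504 0.094 ] yaw 94.38 z [-3.e-04  0.e+00 -1.e+00] q7 1.74 q6 0.77 F [-0.2 -0.1  0.2] M [-0.01 -0.01  0.01] gap 35.2
```

```bash
python3 -m creep '[[[0,0,0.7],0],[[0,0,0],0]]'
python3 -m creep '[[[0,0,0.7],0],[[0,0,0],0]]'
python3 -m creep '[[[0,0,0.6],0],[[0,0,0],0]]'
python3 -c "
from h import *
want(None)"
```

```text
t: 42.47
tool_pos: [0.5573, 0.0503, 0.0938]
tcp_rot: [-2.135, -2.304, -0.0]
ft_force: [-1.0, 0.6, 1.9]
finger_gap: 0.414
t: 42.63
tool_pos: [0.5575, 0.0503, 0.0937]
tcp_rot: [-2.135, -2.304, -0.001]
ft_force: [-1.7, 0.8, 8.8]
finger_gap: 0.414
t: 42.8
tool_pos: [0.5576, 0.0504, 0.0935]
tcp_rot: [-2.135, -2.304, -0.001]
ft_force: [-2.9, 0.2, 11.0]
finger_gap: 0.42
t 42.80 pos [0.5576 0.0504 0.0935] yaw 94.37 z [ 4.e-04  9.e-04 -1.e+00] q7 1.75 q6 0.77 F [-2.9  0.2 11. ] M [-0.03  0.92 -0.03] gap 35.8
```

```bash
python3 -m creep '[[[0,0,-0.6],0],[[0,0,0],0],[[0,0,0],0]]'
python3 scr.py s43
python3 - <<'E'
from h import *
im=snapshot('wrist')[:,:,::-1];cv2.imwrite('pics/w43.png',im);crop(im,160,130,260,130,3,"w43c")
E
python3 - <<'E'
from tilt import *
face=run("pics/w43.png")
for r in((197,325),(215,325)):face(lambda r:239.6-(r-185)*.025,lambda r:327.5+(r-185)*.03,range(*r),36,"block")
face(lambda r:174-(r-170)*.085,lambda r:393+(r-170)*.085,range(175,255),108,"table")
E
```

```text
t: 43.05
tool_pos: [0.5576, 0.0504, 0.0936]
tcp_rot: [-2.135, -2.305, -0.001]
ft_force: [-2.4, -0.4, 6.8]
finger_gap: 0.416
t 43.10 pos [0.5576 0.0504 0.0936] yaw 94.38 z [ 5.e-04  6.e-04 -1.e+00] q7 1.74 q6 0.77 F [-1.5 -0.1  7.3] M [-0.05  0.67  0.01] gap 35.3

block n 92 79 sd 0.21 0.17 slope deg 25.51 w 89.79 95.20
block n 78 71 sd 0.24 0.11 slope deg 27.77 w 89.71 95.41
table n 78 79 sd 0.12 0.10 slope deg 30.76 w 222.45 235.75
```

View pics/s43m.png

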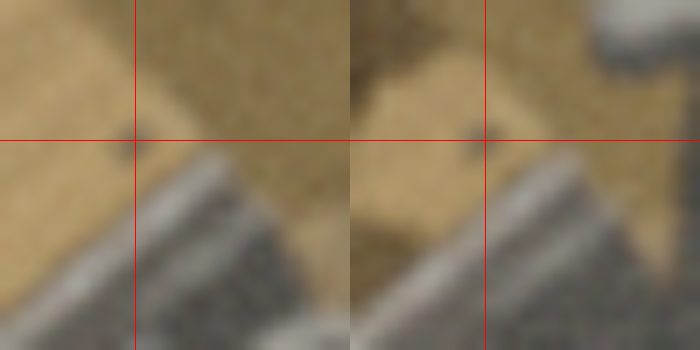

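View pics/w43c.png

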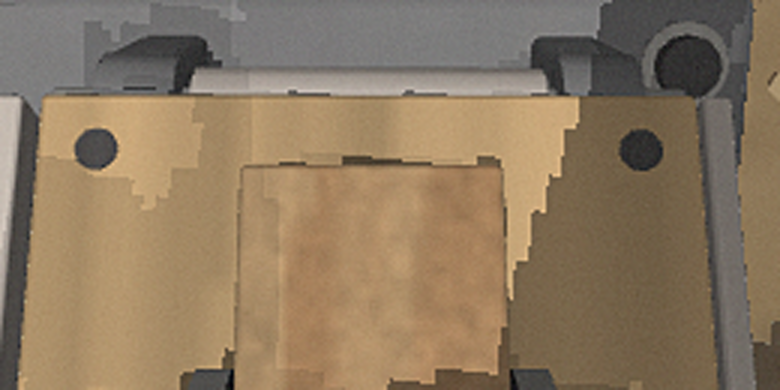

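```bash
python3 - <<'E'
from tilt import *
im=cv2.imread("pics/w16.png");g=cv2.GaussianBlur(im,(3,3),0).astype(float)
for r in(175,190,205,220,235,250,260):
    print(r,[[(a+int(k),int(d[k])) for k in np.argsort(-d)[:3]] for a,b in((203,232),(340,368)) for d in [np.abs(g[r,a+1:b+1]-g[r,a-1:b-1]).sum(1)]])
face=run("pics/w16.png")
for q in((174,250),(174,262)):face(lambda r:219-(r-172)*.04,lambda r:351+(r-172)*.06,range(*q),108,"table orig")
E
python3 - <<'E'
from h import *
def sub(a,b):  # subpixel shift of patch via ECC translation
    a=cv2.cvtColor(cv2.imread(a),6);b=cv2.cvtColor(cv2.imread(b),6)
    for (x,y,w,h) in((290,203,10,9),(288,205,14,10)):
        A=a[y:y+h,x:x+w].astype(np.float32);best=None
        W=np.eye(2,3,dtype=np.float32)
        try:
            c,W=cv2.findTransformECC(cv2.resize(A,None,fx=6,fy=6,interpolation=2),cv2.resize(b[y:y+h,x:x+w].astype(np.float32),None,fx=6,fy=6,interpolation=2),W,cv2.MOTION_TRANSLATION,(3,200,1e-5));print(round(c,3),np.round(W[:,2]/6,2))
        except Exception as e:print("fail")
for n in("s23","s35","s38","s43"):print(n);sub("pics/scene0.png",f"pics/{n}.png")
E
```

```text
175 [[(214, 280), (215, 230), (209, 151)], [(352, 110), (358, 104), (357, 85)]]
190 [[(213, 270), (214, 254), (218, 218)], [(353, 139), (350, 90), (366, 88)]]
205 [[(213, 278), (212, 243), (217, 209)], [(354, 145), (351, 114), (353, 99)]]
220 [[(212, 289), (216, 198), (217, 198)], [(355, 109), (354, 103), (352, 95)]]
235 [[(211, 300), (212, 237), (206, 233)], [(355, 131), (361, 124), (360, 117)]]
250 [[(210, 301), (211, 272), (205, 228)], [(356, 155), (353, 102), (355, 83)]]
260 [[(210, 303), (204, 262), (209, 230)], [(362, 148), (346, 111), (357, 111)]]
table orig n 74 73 sd 0.07 0.08 slope deg 30.58 w 137.80 145.53
table orig n 86 77 sd 0.06 0.08 slope deg 30.52 w 137.82 146.74
s23
0.933 [1.62 1.52]
0.93 [1.55 1.56]
s35
0.862 [-0.01 -0.21]
0.937 [-0.04 -0.29]
s38
0.974 [ 0.01 -0.06]
0.982 [ 0.03 -0.12]
s43
0.894 [ 0.11 -0.12]
0.848 [ 0.53 -0.55]
```

Run:
```python
from h import *
s=dict(observe());want(None);C=cam("wrist",s)
P=lambda *u:(160+(u[0]+.5)/3-.5,130+(u[1]+.5)/3-.5)
E=[onz(C,P(*u),.0594) for u in((41,96),(696,97))];c0=(E[0]+E[1])/2;e=E[1]-E[0];th=np.arctan2(-e[0],e[1]);print(np.linalg.norm(e),np.degrees(th));a=.525
u=np.array([np.cos(a)*np.cos(th),np.cos(a)*np.sin(th),np.sin(a)]);y=np.array([-np.sin(th),np.cos(th),0]);n=np.cross(u,y)
for p in((241,167),(501,167),(236,330),(507,330)):
    o,d=ray(C,P(*p));t=((c0+.026*n-o)@n)/(d@n);X=o+d*t-c0;print("along %.1f lat %.1f"%(X@u*1e3,X@y*1e3))
im=snapshot('top')[:,:,::-1];cv2.imwrite('pics/t44.png',im);im=snapshot('scene')[:,:,::-1];crop(im,220,150,110,100,7,'s44c')
```

```text
t 43.15 pos [0.5576 0.0503 0.0936] yaw 94.37 z [ 5.e-04  6.e-04 -1.e+00] q7 1.74 q6 0.77 F [-2.  -1.1  7.5] M [-0.02  0.63 -0.  ] gap 35.4

0.10799289685514483 4.244973011713771
along 20.5 lat -17.4
along 20.5 lat 18.1
along 43.0 lat -17.4
along 43.0 lat 18.3
```

View pics/s44c.png

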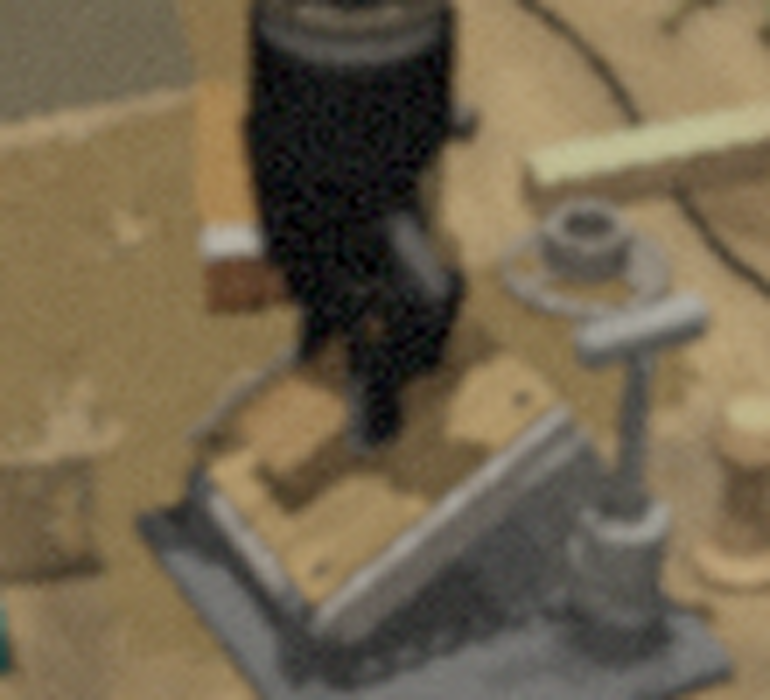

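```bash
python3 -c "
from h import *
finish_job();want(None)"
```

```text
the job is handed in; nothing more can be done
the job is handed in; nothing more can be done
```

I handed the job in at about t = 43 s, with the key in the lock and the offcut gripped and pressed on the table. The table's angle did shift part-way through; I pushed it back by hand, so an incident-free run can't be claimed.

**Lock:** The key went in to the bottom of the socket. I turned it until the cam stopped following; the mark on the cam head moved about 80° (roughly 1.4 rad), which matches the stop. I then eased the key back into its slack and left it standing upright in the socket.

**What went wrong:** My first press, about 8 N with the block's edge, pushed the locked table down by about 0.07 rad. I lifted the offcut off and pushed the table back up from beneath its top edge with the block's end. I then turned the block to the slope against the table's low end.
- The scene camera put the upper screw within about 0.1–0.2 px of its first position in the better of two fits; the other, weaker fit differed by 0.5 px.
- The wrist camera gave a slope of 30.8° against 30.5° before the slip.
- I can't explain why a locked table gave way that easily. Later pushes of 11 N near the middle and up to 25 N low on the slope did not move it.

**Final checks:**

| Check | Reading |
|---|---|
| Push | 7.5 N upward reading, steady |
| Opening at the grip | 35.4 mm |
| Position | 0.3 mm off centre sideways, about 2 mm too far up the slope |
| Squareness | within about 0.2° |
| Flushness | pushing harder (2 to 11 N) moved the tool only 0.3 mm, so the underside is seated |

The last image fits of the block's own tilt were noisy, at 25–28° against the table's 31°. I trusted the stiff contact and the even apparent width of the block instead. I did not inspect the other objects individually at the end; the arm met no unexpected contact and nothing looked out of place in the pictures I viewed.

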